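Dress the garden-ornament display

ROBOT

A 6-joint arm with a two-finger parallel gripper is mounted at the origin on the work surface. World frame = base frame: x ahead of the robot, y to its left, z up, the work surface at z = 0. Lengths are in m, angles in rad, forces in N, time in s.
With the tool pointing down it reaches from about 0.225 to 0.725 m from the base axis. Payload 3.1 kg.
Tool frame: the origin (TCP) lies between the finger pads; the fingertips stand 22 mm ahead of it and the grasp point (between the pads) lies 3 mm ahead of it; z points along the fingers, y is the direction in which the jaws open and shut (so a half turn about z gives the same grasp; the last joint's range is limited). The gripper opens to 85 mm and grips with 20 to 120 N. Pads are 22 mm wide; open, the fingers measure 114 mm over their backs; the gripper's body (76 mm by 85 mm) begins 54 mm behind the grasp point. The pads swing forward as they close: fully open they stand 13 mm farther back than shut.
Start: joints at [1.027, 0.048, 0.099, 1.622, 0, 1.443], TCP at [0.212, 0.48, 0.253] pointing down, gripper open.
Joint ranges: [-2.91, 2.91], [-0.99, 1.94], [-1.21, 1.42], [-2.12, 2.29], [-1.49, 1.47], [-3.14, 3.14]. Speed limits (rad/s): [2.79, 2.79, 3.14, 3.14, 3.14, 3.14].

INTERFACE

Orientations are given as a rotation vector (axis times angle).
In Python, from rig import readout, imaging, finish_job gives the robot as it stands.
- The arm moves only by the tool apply_moves, never from a script. Its argument "targets" is a list of rows, each a list of 4 numbers: the shift along the tool's x, y, z in m, then the turn about the tool's z in rad. In form: [[x, y, z, twist], ...]. A call has 1 to 8 rows; each row shifts and turns the pose as measured when the row begins, along the tool's axes as they then stand; what a row does not reach is not made up. A row lasts 1/8 s, in which the tool goes at most 62.5 mm and 10.7 degrees, less where a joint would pass 70% of its speed; a pose out of reach is approached as far as the arm can. A call is refused whole if a number of a shift passes 0.0625 or a number of a turn 0.188, either way. A call with a gripper value outside its range is refused whole. "claw" is the finger opening in m, from 0 to 0.0854, set as the call begins (left out, the last holds). The fingers move at their own pace and stop on an object; "grip_force" is the grip in N (left out, the last holds). Time passes only in rows, so rows that do not move let the fingers close. It gives the time, the measured TCP pose, the force and the opening at its end, in the units of the state.
- readout.get_state(): the state, without advancing time (a new reading comes with each control period).
- imaging.snapshot(name): name is "side" or "top" or "wrist"; returns a dict with "color" (420x560x3 uint8, blue, green, red), "fx", "fy", "cx", "cy" (pixels), "view" (4x4, takes a point from world to camera coordinates). Camera axes: x right, y up, looking along -z (the intrinsics and any distortion apply to the point x, -y, -z); pixel columns grow to the right and rows downward; lengths in m; the calibration is good to about 2 mm. A picture is of the moment at which its call begins. There is no depth.
- finish_job(): hands the job in, once; it reports no verdict.
Trained networks look in the newest picture that a camera, given by its name, has taken for a name from the list of things; names that differ only in an ending like _2 or _b are one class to them, and where a whole thing is asked for, a point or a joint stands for the part that bears it (a point fixed in the world has none). Each returns a list of dicts, best first, with "p" (0 to 1); they miss things now and then, are a little off and sometimes report something else, mostly with a low value. They report only what shows in the picture. A call takes as long as a camera call. They do not tell look-alikes from the thing itself.
- imaging.find_in(thing, camera): "location" ([x, y, z] in m, in world coordinates, good to about 4 mm: the middle of the surface that is visible of it).
- imaging.masks_of(thing, camera): "mask" (420x560 bool, what is visible of it).
The state is a dict: "time": time; "q": joint angles; "qvel": joint speeds; "joint_efforts": joint torques, N m; "position": TCP position; "eef_rot": TCP orientation; "wrist_force": force on the tool from outside, world axes, zero at the start; "torque": the same for the moment, N m; "grip_width": opening from 0.0 (shut) to 1.0 (fully open).
Only numpy, scipy, OpenCV 4.12 (cv2) and the standard library are available. Lean on these libraries where they do the work, as an engineer would, in place of code of your own. Each camera call takes 0.05 s, during which the arm holds its last target.

TASK

First lock the display stand: push the green knob of its sprung bolt along its slot, away from the robot, and sideways into the notch at the far end so that it stays there by itself. Then hang every birdhouse by its eye on the peg of its own colour, roof uppermost and lying flat against the sloping panel, and stand every garden figure upright in the middle of the round mark of its own colour (red toadstool, blue lighthouse, yellow beehive). Leave the cardboard box, the roll and the green bowl where they are.

Things in the scene. Friction and masses are not known exactly. Their poses are not given: they have to be found in the camera images.
- stand: white display stand with a sloping panel, fixed to the table (foot 150 x 360 mm). Its origin lies on the table under the panel's centre; x points away from the panel's low edge (roughly away from the robot), y to the left along the panel. It stands in a slightly different place and yaw each time. The bolt housing (grey, 100 x 75 mm, top 32 mm above the table) sits at its right-hand (-y) end, centred 237 mm along -y from the origin.
- panel: the stand's white panel, 170 mm up the slope x 360 mm wide x 12 mm thick, tilted 0.70 rad (40 degrees) up from level, facing the robot. Origin at the centre of its underside, 70 mm above the table; x points up the slope, y along the panel to the left, z out of its face (up and towards the robot); the face lies at z = 12 mm.
- bolt (a joint): travel (m) of the stand's sprung locking bolt: 0 at rest, grows to 0.037 (stop) as its knob is pushed along the slot in the stand's +x direction. A spring pushes it back to 0: about 3.5 N at rest, 9 N at the stop. Sideways motion is possible only beyond 0.030.
- bolt_side (a joint): sideways travel (m) of the knob in the stand's +y direction (towards the panel): 0 in the slot, 0.014 fully in the holding notch at the slot's far end; slight friction (1 N). In the notch the spring holds the bolt at 0.030 against the notch's tooth; let go anywhere else it snaps back.
- knob_mid (a point): centre of the bolt's green knob, an upright round pin 18 mm across and 34 mm high; this point is half-way up it, 51 mm above the table, 19 mm above the grey housing. The black L-shaped mark on the housing shows slot and notch. Axes as the stand's.
- peg_red (a point): red peg (left (+y) on the panel), 8 mm thick, square to the panel's face, standing 30 mm out of it. The point lies on the peg's axis, 4 mm above the face. Axes as the panel's. Pegs are 115 mm apart.
- peg_blue (a point): blue peg (middle on the panel), 8 mm thick, square to the panel's face, standing 30 mm out of it. The point lies on the peg's axis, 4 mm above the face. Axes as the panel's. Pegs are 115 mm apart.
- peg_yellow (a point): yellow peg (right (-y) on the panel), 8 mm thick, square to the panel's face, standing 30 mm out of it. The point lies on the peg's axis, 4 mm above the face. Axes as the panel's. Pegs are 115 mm apart.
- house_red_mid (a point): red flat birdhouse hanger lying on the table (may be absent): a plate 8 mm thick with a body 60 mm long (x) and 44 mm wide (y, straight sides to grip), pointed roof towards +x and a steel eye at the roof's tip; about 110 mm long, about 0.1 kg. The point is the centre of the 60 x 44 mm body, half-way through the thickness (4 mm above the table); z is square to the plate.
- house_red_eye (a point): centre of the red birdhouse's eye, a ring 31 mm outside with a 20 mm hole through the plate's thickness, 64 mm along +x from the house's mid point. Axes as the house's.
- house_blue_mid (a point): blue flat birdhouse hanger lying on the table (may be absent): a plate 8 mm thick with a body 60 mm long (x) and 44 mm wide (y, straight sides to grip), pointed roof towards +x and a steel eye at the roof's tip; about 110 mm long, about 0.1 kg. The point is the centre of the 60 x 44 mm body, half-way through the thickness (4 mm above the table); z is square to the plate.
- house_blue_eye (a point): centre of the blue birdhouse's eye, a ring 31 mm outside with a 20 mm hole through the plate's thickness, 64 mm along +x from the house's mid point. Axes as the house's.
- house_yellow_mid (a point): yellow flat birdhouse hanger lying on the table (may be absent): a plate 8 mm thick with a body 60 mm long (x) and 44 mm wide (y, straight sides to grip), pointed roof towards +x and a steel eye at the roof's tip; about 110 mm long, about 0.1 kg. The point is the centre of the 60 x 44 mm body, half-way through the thickness (4 mm above the table); z is square to the plate.
- house_yellow_eye (a point): centre of the yellow birdhouse's eye, a ring 31 mm outside with a 20 mm hole through the plate's thickness, 64 mm along +x from the house's mid point. Axes as the house's.
- mushroom_mid (a point): red-capped toadstool figure with a white stalk and a green foot (may be absent), 68 mm high, foot 54 mm across, cap 54 mm across with an upright rim from 34 to 50 mm above its underside, domed above; grip the rim of the cap, about 42 mm up. About 0.2 kg. The point lies on its axis half-way up, 34 mm above its underside; z is its upright axis.
- lighthouse_mid (a point): white lighthouse figure with blue bands and a blue lantern top (may be absent), 88 mm high, foot 56 mm across and 12 mm high, white tower 44 mm (foot) to 40 mm (66 mm up) across; grip the tower, about 50 mm up. About 0.2 kg. The point lies on its axis half-way up, 44 mm above its underside; z is its upright axis.
- beehive_mid (a point): yellow beehive figure with brown hoops on a wooden foot (may be absent), 72 mm high, foot 56 mm across and 10 mm high, yellow body 48 mm across with upright sides from 10 to 46 mm above its underside, domed above; grip the body, about 36 mm up. About 0.2 kg. The point lies on its axis half-way up, 36 mm above its underside; z is its upright axis.
- mark_red: round mark painted on the table, 80 mm across, red rim and red centre dot on white, flat; origin at its centre.
- mark_blue: round mark painted on the table, 80 mm across, blue rim and blue centre dot on white, flat; origin at its centre.
- mark_yellow: round mark painted on the table, 80 mm across, yellow rim and yellow centre dot on white, flat; origin at its centre.
- tape: brown ring-shaped roll, 90 mm across, 45 mm high; a bystander (origin at the centre of its underside).
- carton: cardboard box 130 x 100 x 70 mm; a bystander (origin at the centre of its underside).
- feeder: green bowl 110 mm across, 35 mm high; a bystander (origin at the centre of its underside).
Things that resemble listed ones, but are neither listed nor needed, are in the scene too. Leave any pink look-alike of the part that bears beehive_mid alone. Leave any black look-alike of the part that bears house_blue_mid alone.

How it is judged:
By the outcome, as a careful person would: the job done as asked, in the order asked, and still so for the second after the job is handed in, with the robot touching nothing.
Of house_red, house_blue, house_yellow, mushroom, lighthouse, beehive only 5 to 6 are there at a start; the rules pass over those that are not, and their reading is None.
At some moment in a run one of mushroom, lighthouse, beehive may be knocked a few centimetres aside while the robot is not near it.
Once in a run the grip may slacken for a moment while it holds something.
It also fails if it takes over 208 s, if anything falls off the work surface, if the arm or the gripper's body presses on something with over 40 N, if the wrist force passes 120 N, or if a joint passes its speed limit or range.

## Working session

There is one attempt and no reset: what is moved stays moved. The work goes in short steps, Python scripts to look and compute and a tool call to move; the robot and the scene stay as the last step left them, time stands still between calls to the robot, and variables do not carry over. Pictures are saved under pics/ and viewed, and the job is handed in when it is done.

Besides the shell and the picture viewer there is one more tool, called after "Call:" by a JSON object that holds its "method" and its "body". apply_moves: Moves the arm, as the interface text tells. Its arguments: {"type":"object","properties":{"targets":{"type":"array","items":{"type":"array","items":{"type":"number"}}},"claw":{"type":"number"},"grip_force":{"type":"number"}},"required":["targets"]}

```bash
ls; mkdir -p pics; cat > h.py <<'E'
import numpy as np, cv2
from scipy.spatial.transform import Rotation as R
from rig import readout, imaging, finish_job
E
python3 - <<'E'
from h import *
print(readout.get_state())
for c in ("side","top","wrist"):
    s=imaging.snapshot(c); cv2.imwrite(f"pics/{c}0.png",s["color"]); print(c,s["fx"],s["fy"],s["cx"],s["cy"],np.round(s["view"],3).tolist(),[k for k in s])
E
```

```text
pics
{'time': 0.0, 'q': array([1.02718295e+00, 4.87371909e-02, 9.75963441e-02, 1.62197987e+00,
       2.88937147e-05, 1.44302455e+00]), 'qvel': array([-0.00090238, -0.00024394, -0.00027487,  0.00032221,  0.00051579,
        0.00033341]), 'joint_efforts': array([ 3.51121307e-03, -3.38782275e+01,  3.20014179e+01,  2.03576207e-02,
        1.79551403e-04,  1.27279137e-05]), 'position': array([0.21178241, 0.47978765, 0.25212339]), 'eef_rot': array([-0.64834215, -3.073152  ,  0.00343152]), 'wrist_force': array([-1.1078281 , -0.2207605 , -0.39837073]), 'torque': array([-0.02557968,  0.00211509,  0.00624982]), 'grip_width': 1.0010434089027478}
side 397.37837236779404 397.37837236779404 277.6499119956715 213.1320583503162 [[0.882, -0.472, -0.012, -0.446], [0.303, 0.547, 0.78, -0.22], [-0.361, -0.692, 0.625, -1.125], [0.0, 0.0, 0.0, 1.0]] ['color', 'fx', 'fy', 'cx', 'cy', 'view']
top 525.8719813696754 525.8719813696754 282.4978652609379 207.05735128778963 [[-0.014, -1.0, -0.025, -0.007], [0.996, -0.017, 0.092, -0.49], [-0.093, -0.024, 0.995, -1.375], [0.0, 0.0, 0.0, 1.0]] ['color', 'fx', 'fy', 'cx', 'cy', 'view']
wrist 327.1620865256536 327.1620865256536 277.9755459825638 208.67096367119635 [[0.405, 0.914, -0.002, -0.524], [-0.875, 0.386, -0.292, 0.038], [-0.266, 0.12, 0.957, -0.379], [0.0, 0.0, 0.0, 1.0]] ['color', 'fx', 'fy', 'cx', 'cy', 'view']
```

View pics/top0.png

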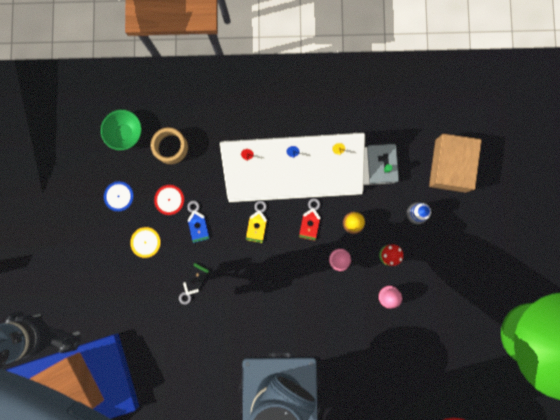

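View pics/side0.png

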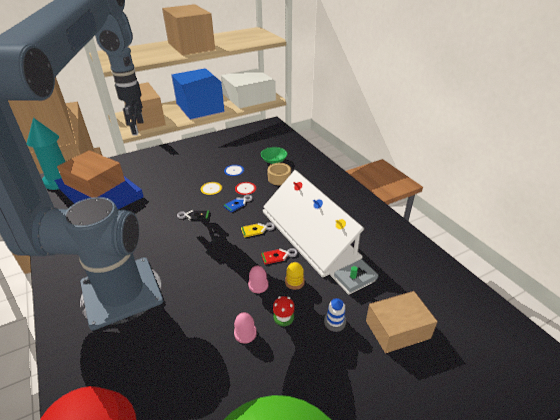

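View pics/wrist0.png

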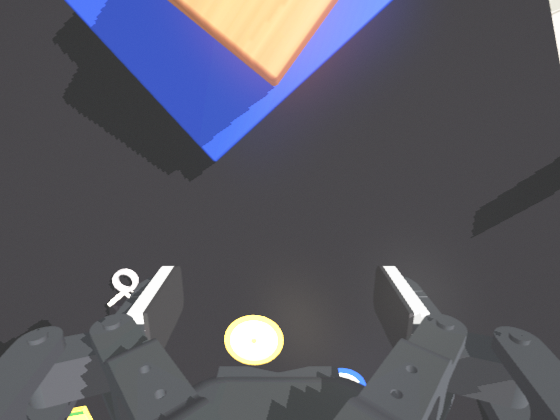

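```bash
python3 - <<'E'
from h import *
T="stand panel knob_mid peg_red peg_blue peg_yellow house_red_mid house_red_eye house_blue_mid house_blue_eye house_yellow_mid house_yellow_eye mushroom_mid lighthouse_mid beehive_mid mark_red mark_blue mark_yellow tape carton feeder".split()
for t in T:
    for c in ("top","side"):
        print(t,c,[(np.round(d["location"],3).tolist(),round(float(d["p"]),2)) for d in imaging.find_in(t,c)][:4])
E
```

```text
stand top [([0.594, -0.075, 0.07], 0.89), ([0.59, -0.048, 0.085], 0.6)]
stand side [([0.584, -0.122, 0.064], 0.83)]
panel top [([0.59, -0.046, 0.089], 0.89)]
panel side [([0.576, -0.3, 0.056], 0.29)]
knob_mid top [([0.59, -0.047, 0.08], 0.48), ([0.585, -0.293, 0.067], 0.4)]
knob_mid side []
peg_red top [([0.592, -0.049, 0.084], 0.65)]
peg_red side [([0.582, -0.079, 0.079], 0.84), ([0.438, -0.22, 0.042], 0.24)]
peg_blue top [([0.588, -0.046, 0.084], 0.97), ([0.465, -0.362, 0.068], 0.56)]
peg_blue side [([0.588, -0.078, 0.081], 0.69), ([0.456, -0.384, 0.043], 0.67), ([0.581, -0.488, 0.069], 0.37)]
peg_yellow top [([0.59, -0.046, 0.086], 0.92)]
peg_yellow side [([0.588, -0.077, 0.084], 0.67)]
house_red_mid top [([0.447, -0.086, 0.006], 0.78)]
house_red_mid side [([0.45, -0.092, 0.009], 0.63)]
house_red_eye top [([0.442, -0.089, 0.01], 0.97)]
house_red_eye side [([0.443, -0.093, 0.006], 0.65)]
house_blue_mid top [([0.448, 0.213, 0.008], 0.91), ([0.298, 0.222, 0.009], 0.58)]
house_blue_mid side [([0.291, 0.221, 0.004], 0.78), ([0.447, 0.213, 0.005], 0.49)]
house_blue_eye top [([0.298, 0.2
[... 959 characters left out ...]
.93), ([0.247, -0.311, 0.045], 0.72), ([0.438, -0.218, 0.041], 0.68)]
mark_red top [([0.51, 0.294, 0.001], 0.97), ([0.448, 0.216, 0.009], 0.62)]
mark_red side [([0.518, 0.295, -0.002], 0.65)]
mark_blue top [([0.529, 0.434, 0.005], 0.93)]
mark_blue side [([0.532, 0.432, 0.003], 0.74), ([0.45, 0.212, 0.006], 0.54)]
mark_yellow top [([0.401, 0.355, -0.002], 0.68)]
mark_yellow side [([0.441, 0.048, 0.004], 0.48), ([0.403, 0.353, 0.0], 0.47)]
tape top []
tape side [([0.653, 0.274, 0.03], 0.85), ([0.451, -0.091, 0.006], 0.4)]
carton top [([0.59, -0.465, 0.068], 0.78)]
carton side [([0.582, -0.489, 0.065], 0.65)]
feeder top [([0.711, 0.424, 0.017], 0.75)]
feeder side [([0.714, 0.437, 0.023], 0.54)]
```

```bash
python3 - <<'E'
from h import *
a=cv2.imread("pics/top0.png")[120:280,90:490]; cv2.imwrite("pics/topz.png",cv2.resize(a,None,fx=2,fy=2,interpolation=cv2.INTER_CUBIC))
a=cv2.imread("pics/top0.png")[125:215,210:410]; cv2.imwrite("pics/topz2.png",cv2.resize(a,None,fx=4,fy=4,interpolation=cv2.INTER_CUBIC))
a=cv2.imread("pics/side0.png")[150:300,240:440]; cv2.imwrite("pics/sidez.png",cv2.resize(a,None,fx=4,fy=4,interpolation=cv2.INTER_CUBIC))
E
```

```text
(no output)
```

View pics/topz2.png

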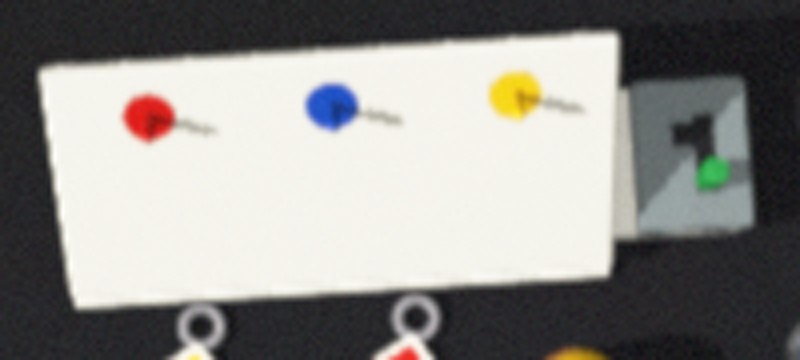

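View pics/sidez.png

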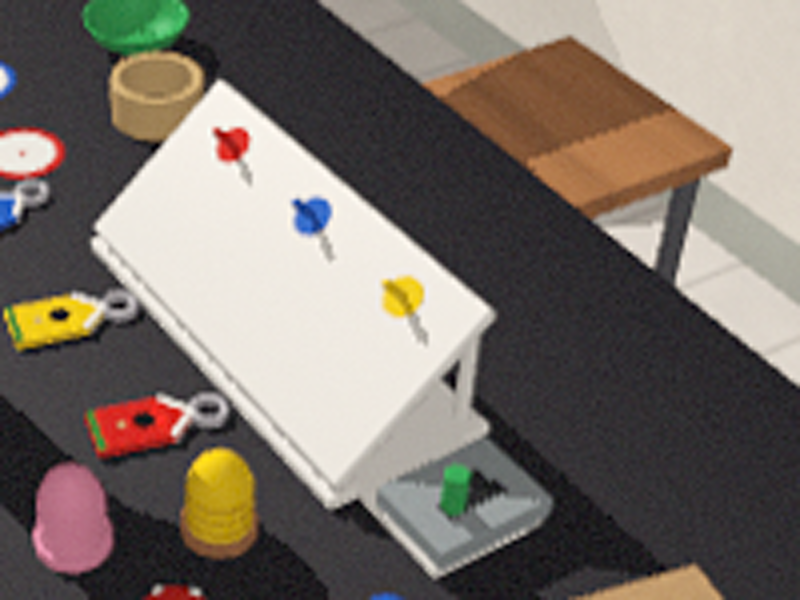

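```bash
cat >> h.py <<'E'
def proj(s,P):
    P=np.atleast_2d(P); c=P@s["view"][:3,:3].T+s["view"][:3,3]
    return np.c_[s["fx"]*c[:,0]/-c[:,2]+s["cx"], s["fy"]*-c[:,1]/-c[:,2]+s["cy"]]
def ray(s,px):
    px=np.atleast_2d(px).astype(float); d=np.c_[(px[:,0]-s["cx"])/s["fx"],-(px[:,1]-s["cy"])/s["fy"],-np.ones(len(px))]
    Rv=s["view"][:3,:3]; return -Rv.T@s["view"][:3,3], d@Rv
def onz(s,px,z):
    o,d=ray(s,px); return o+d*((z-o[2])/d[:,2])[:,None]
def pan2stand(p): return R.from_euler("y",-0.70).apply(np.atleast_2d(p))+[0,0,.07]
def st2w(st,p): return R.from_euler("z",st[2]).apply(np.atleast_2d(p))+[st[0],st[1],0]
E
python3 - <<'E'
from h import *
from scipy.optimize import least_squares
top=imaging.snapshot("top");side=imaging.snapshot("side")
zt=lambda X:np.array(X)/4-.375+[210,125]
zs=lambda X:np.array(X)/4-.375+[240,150]
C=[[.085,.18,.012],[.085,-.18,.012],[-.085,-.18,.012],[-.085,.18,.012]]
T=zt([[40,68],[618,33],[610,275],[77,308],[149,118],[332,106],[515,95]])
S=zs([[220,82],[495,315],[338,490],[95,230],[232,146],[312,216],[404,297]])
def pts(st,u): return st2w(st,pan2stand(C+[[u,.115,.012],[u,0,.012],[u,-.115,.012]]))
for nm,obs in (("top",[(top,T)]),("side",[(side,S)]),("both",[(top,T),(side,S)])):
    f=lambda v:np.concatenate([(proj(s,pts(v[:3],v[3]))-o).ravel() for s,o in obs])
    r=least_squares(f,[.59,-.05,0,.03],loss="soft_l1"); print(nm,np.round(r.x,4),np.round(f(r.x).reshape(-1,2),1).tolist())
st=r.x
kn=onz(top,zt([[713,171]]),.066); print("knob",kn, R.from_euler("z",-st[2]).apply(kn-[st[0],st[1],0]))
kn=onz(side,zs([[457,470]]),.068); print("knob side",kn)
E
```

```text
top [ 0.5915 -0.0456  0.045   0.0497] [[-0.3, 1.7], [0.5, 1.1], [0.8, -1.8], [-1.2, -1.6], [0.0, -0.0], [-0.1, 0.1], [-0.0, -0.1]]
side [ 0.5935 -0.0518  0.0479  0.0501] [[-0.3, -0.8], [0.1, -0.6], [-0.4, 0.2], [-1.0, -0.3], [0.5, 0.2], [0.6, 0.5], [0.3, 0.5]]
both [ 0.594  -0.0473  0.0466  0.0481] [[0.4, 0.8], [1.2, -0.0], [1.4, -2.8], [-0.5, -2.5], [0.8, -0.4], [0.6, -0.3], [0.6, -0.6], [-0.7, -1.5], [-0.8, -1.6], [-1.2, -0.9], [-1.4, -1.1], [-0.4, -0.1], [-0.5, 0.2], [-0.9, 0.1]]
knob [[ 0.58377517 -0.28919955  0.066     ]] [[-0.02147562 -0.24118743  0.066     ]]
knob side [[ 0.58809332 -0.2915041   0.068     ]]
```

```bash
cat >> h.py <<'E'
def wrap(a,m=np.pi): return (a+m/2)%m-m/2
def plan(pos,psi=None,step=.055,tstep=.18,flip=0,s=None):
    """rows from present pose to TCP pos; psi = world angle of tool y (mod pi)"""
    s=s or readout.get_state(); M=R.from_rotvec(s["eef_rot"]); p=np.array(s["position"]); 
    y=M.apply([0,1,0]); c=np.arctan2(y[1],y[0])
    # tool z down: twist +t about tool z lowers psi by t
    t=0 if psi is None else -(wrap(psi-c)+flip*np.pi)
    n=max(int(np.ceil(np.linalg.norm(np.array(pos)-p)/step)),int(np.ceil(abs(t)/tstep)),1)
    rows=[]
    q=p.copy()
    for i in range(n):
        d=M.inv().apply((np.array(pos)-q)/(n-i)); r=np.round(d,4); tw=round(t/n,4)
        rows.append([*[float(x) for x in r],tw]); q=q+M.apply(r); M=M*R.from_rotvec([0,0,tw])
    print("psi now %.3f q6 %.3f q1 %.3f twist %.3f q6pred?"%(c,s["q"][5],s["q"][0],t), "pos",np.round(p,4),"n",n)
    for i in range(0,n,8): print(rows[i:i+8])
def st():
    s=readout.get_state(); y=R.from_rotvec(s["eef_rot"]).apply([0,1,0]); z=R.from_rotvec(s["eef_rot"]).apply([0,0,1])
    print("t %.2f pos %s psi %.3f z %s F %s grip %.3f q %s"%(s["time"],np.round(s["position"],4),np.arctan2(y[1],y[0]),np.round(z,3),np.round(s["wrist_force"],1),s["grip_width"],np.round(s["q"],2)))
E
python3 -c "
from h import *
st(); plan([.584,-.292,.25],0.047); plan([.584,-.292,.25],0.047,flip=1);plan([.584,-.292,.25],0.047,flip=-1)"
```

```text
t 2.35 pos [0.212  0.4803 0.2533] psi 1.155 z [-0.  0. -1.] F [-1.  -0.  -0.7] grip 1.001 q [1.03 0.05 0.1  1.62 0.   1.44]
psi now 1.155 q6 1.443 q1 1.027 twist 1.108 q6pred? pos [0.212  0.4803 0.2533] n 16
[[-0.0408, -0.0348, 0.0002, np.float64(0.0693)], [-0.0431, -0.0319, 0.0002, np.float64(0.0693)], [-0.0452, -0.0288, 0.0002, np.float64(0.0693)], [-0.0471, -0.0256, 0.0002, np.float64(0.0693)], [-0.0487, -0.0223, 0.0002, np.float64(0.0693)], [-0.0501, -0.0189, 0.0002, np.float64(0.0693)], [-0.0513, -0.0153, 0.0002, np.float64(0.0693)], [-0.0523, -0.0117, 0.0002, np.float64(0.0693)]]
[[-0.0529, -0.0081, 0.0002, np.float64(0.0693)], [-0.0534, -0.0044, 0.0002, np.float64(0.0693)], [-0.0536, -0.0007, 0.0002, np.float64(0.0693)], [-0.0535, 0.003, 0.0002, np.float64(0.0693)], [-0.0531, 0.0067, 0.0002, np.float64(0.0693)], [-0.0526, 0.0104, 0.0002, np.float64(0.0693)], [-0.0517, 0.0139, 0.0002, np.float64(0.0693)], [-0.0506, 0.0175, 0.0003, np.float64(0.0693)]]
psi now 1.155 q6 1.443 q1 1.027 twist -2.034 q6pred? pos [0.212  0.4803 0.2533] n 16
[[-0.0408, -0.0348, 0.0002, np.float64(-0.1
[... 1237 characters left out ...]
71)], [-0.0225, 0.0277, 0.0002, np.float64(0.1771)], [-0.0173, 0.0312, 0.0001, np.float64(0.1771)], [-0.0115, 0.0338, 0.0002, np.float64(0.1771)], [-0.0054, 0.0353, 0.0001, np.float64(0.1771)], [0.0009, 0.0357, 0.0002, np.float64(0.1771)], [0.0072, 0.035, 0.0001, np.float64(0.1771)], [0.0132, 0.0332, 0.0002, np.float64(0.1771)]]
[[0.0189, 0.0303, 0.0001, np.float64(0.1771)], [0.0239, 0.0265, 0.0002, np.float64(0.1771)], [0.0282, 0.0219, 0.0001, np.float64(0.1771)], [0.0316, 0.0166, 0.0002, np.float64(0.1771)], [0.0341, 0.0108, 0.0001, np.float64(0.1771)], [0.0354, 0.0046, 0.0002, np.float64(0.1771)], [0.0357, -0.0017, 0.0001, np.float64(0.1771)], [0.0348, -0.008, 0.0002, np.float64(0.1771)]]
```

```bash
sed -i 's/r=np.round(d,4); tw=round(t\/n,4)/r=np.round(d,dec); tw=round(float(t\/n),3)/; s/flip=0,s=None)/flip=0,s=None,dec=3)/' h.py
python3 -c "
from h import *
plan([.584,-.292,.25],0.047)"
```

```text
psi now 1.155 q6 1.443 q1 1.027 twist 1.108 q6pred? pos [0.212  0.4803 0.2533] n 16
[[-0.041, -0.035, 0.0, 0.069], [-0.043, -0.032, 0.0, 0.069], [-0.045, -0.029, 0.0, 0.069], [-0.047, -0.026, 0.0, 0.069], [-0.049, -0.022, 0.0, 0.069], [-0.05, -0.019, 0.0, 0.069], [-0.051, -0.015, 0.0, 0.069], [-0.052, -0.012, 0.0, 0.069]]
[[-0.053, -0.008, 0.0, 0.069], [-0.053, -0.005, 0.0, 0.069], [-0.054, -0.001, 0.001, 0.069], [-0.053, 0.003, 0.0, 0.069], [-0.053, 0.007, 0.001, 0.069], [-0.053, 0.01, 0.0, 0.069], [-0.052, 0.014, 0.001, 0.069], [-0.051, 0.017, 0.0, 0.069]]
```

Call:
{"method": "apply_moves", "body": {"targets": [[-0.041,-0.035,0.0,0.069],[-0.043,-0.032,0.0,0.069],[-0.045,-0.029,0.0,0.069],[-0.047,-0.026,0.0,0.069],[-0.049,-0.022,0.0,0.069],[-0.05,-0.019,0.0,0.069],[-0.051,-0.015,0.0,0.069],[-0.052,-0.012,0.0,0.069]]}}

```text
time: 3.35
position: [0.4005, 0.0854, 0.2535]
eef_rot: [1.471, 2.77, 0.007]
wrist_force: [0.1, 1.6, -0.1]
grip_width: 0.999
```

```bash
python3 -c "
from h import *
st();plan([.57,-.292,.25],0.047)
s=imaging.snapshot('wrist');cv2.imwrite('pics/w1.png',s['color']);np.save('w1.npy',s,allow_pickle=True)"
```

```text
t 3.35 pos [0.4005 0.0854 0.2535] psi 0.594 z [ 0.006  0.002 -1.   ] F [ 0.1  1.6 -0.1] grip 0.999 q [ 0.04 -0.26 -0.18  1.64  0.    1.02]
psi now 0.594 q6 1.021 q1 0.045 twist 0.547 q6pred? pos [0.4005 0.0854 0.2535] n 8
[[-0.051, -0.009, 0.0, 0.068], [-0.051, -0.005, 0.001, 0.068], [-0.052, -0.002, 0.0, 0.068], [-0.052, 0.002, 0.001, 0.068], [-0.051, 0.005, 0.0, 0.068], [-0.051, 0.009, 0.001, 0.068], [-0.05, 0.012, 0.0, 0.068], [-0.05, 0.015, 0.001, 0.068]]
```

View pics/w1.png

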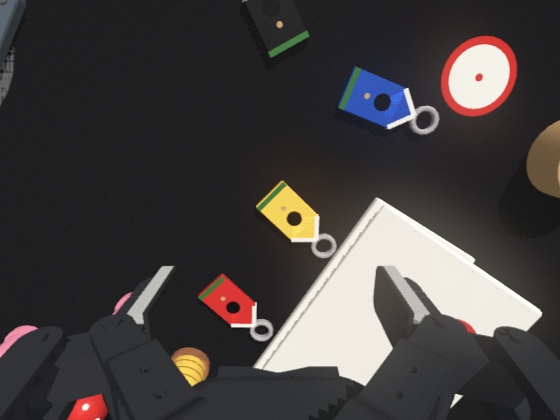

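Call:
{"method": "apply_moves", "body": {"targets": [[-0.051,-0.009,0.0,0.068],[-0.051,-0.005,0.001,0.068],[-0.052,-0.002,0.0,0.068],[-0.052,0.002,0.001,0.068],[-0.051,0.005,0.0,0.068],[-0.051,0.009,0.001,0.068],[-0.05,0.012,0.0,0.068],[-0.05,0.015,0.001,0.068]]}}

```text
time: 4.4
position: [0.5717, -0.3103, 0.2535]
eef_rot: [2.183, 2.242, 0.012]
wrist_force: [-0.1, -0.1, 2.0]
grip_width: 0.999
```

```bash
python3 -c "
from h import *
st();plan([.584,-.294,.15],0.047)
s=imaging.snapshot('wrist');cv2.imwrite('pics/w2.png',s['color'])
o=np.linalg.inv(s['view'])[:3,3];print(o,proj(s,readout.get_state()['position']+np.array([0,0,-.003])))"
```

```text
t 4.40 pos [ 0.5717 -0.3103  0.2535] psi 0.026 z [ 0.014 -0.003 -1.   ] F [-0.1 -0.1  2. ] grip 0.999 q [-0.6   0.38  0.48  1.66  0.01  0.94]
psi now 0.026 q6 0.942 q1 -0.603 twist -0.021 q6pred? pos [ 0.5717 -0.3103  0.2535] n 2
[[0.008, 0.006, 0.052, -0.01], [0.008, 0.005, 0.052, -0.01]]
[ 0.56889919 -0.23513798  0.3738186 ] [[278.85502604 299.70605682]]
```

View pics/w2.png

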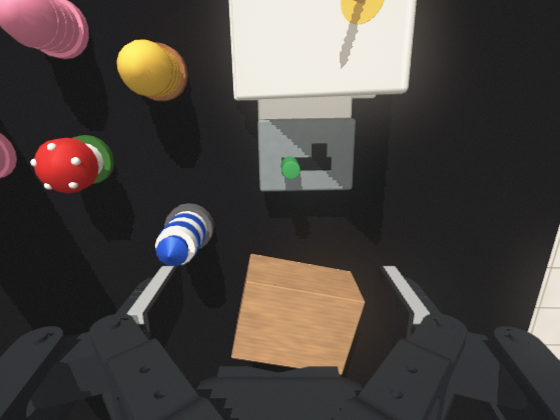

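```bash
python3 -c "
from h import *
s=imaging.snapshot('wrist');im=s['color'];cv2.imwrite('pics/w3.png',cv2.resize(im[90:210,220:420],None,fx=4,fy=4,interpolation=cv2.INTER_CUBIC))
st()
hsv=cv2.cvtColor(im,cv2.COLOR_BGR2HSV);m=cv2.inRange(hsv,(50,120,60),(75,255,255));m[:, :220]=0;m[:90]=0;m[210:]=0
ys,xs=np.nonzero(m);print(xs.mean(),ys.mean(),xs.min(),xs.max(),ys.min(),ys.max())
print(onz(s,[[xs.mean(),ys.mean()]],.051), onz(s,[[258.5,118.5],[354,118.5],[353,189],[260,190]],.032))
"
```

```text
t 4.50 pos [ 0.5716 -0.3137  0.2487] psi 0.023 z [ 0.009 -0.003 -1.   ] F [-0.8  0.2 -1.1] grip 1.000 q [-0.61  0.38  0.48  1.66  0.    0.94]
289.4171974522293 160.48407643312103 281 299 150 171
[[ 0.58665541 -0.29183386  0.051     ]] [[ 0.55563102 -0.25361708  0.032     ]
 [ 0.65071034 -0.25181346  0.032     ]
 [ 0.65607439 -0.32398132  0.032     ]
 [ 0.55733499 -0.32670789  0.032     ]]
```

View pics/w3.png

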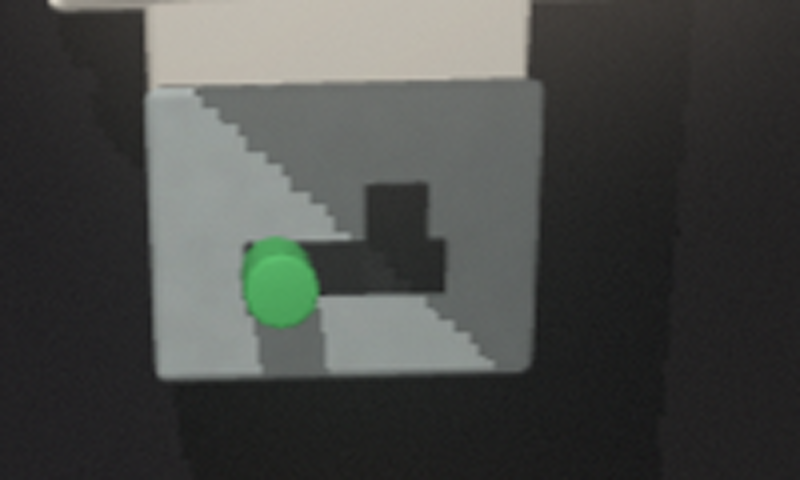

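```bash
python3 -c "
from h import *
plan([.586,-.295,.062],0.047,step=.04)"
```

```text
psi now 0.023 q6 0.941 q1 -0.606 twist -0.024 q6pred? pos [ 0.5716 -0.3137  0.2487] n 5
[[0.004, 0.003, 0.037, -0.005], [0.004, 0.003, 0.037, -0.005], [0.004, 0.002, 0.038, -0.005], [0.003, 0.003, 0.037, -0.005], [0.004, 0.002, 0.038, -0.005]]
```

Call:
{"method": "apply_moves", "body": {"targets": [[0.008,0.006,0.03,-0.005],[0.008,0.006,0.03,-0.005],[0.003,0.001,0.03,-0.005],[0.0,0.0,0.03,-0.005],[0,0,0.03,-0.005],[0,0,0,0],[0,0,0,0]]}}

```text
time: 5.38
position: [0.5867, -0.2913, 0.0956]
eef_rot: [2.157, 2.273, 0.009]
wrist_force: [0.4, -0.6, -0.5]
grip_width: 1.003
```

```bash
python3 -c "
from h import *
st();plan([.586,-.295,.062],0.047,step=.04)"
```

```text
t 5.38 pos [ 0.5867 -0.2913  0.0956] psi 0.052 z [ 0.01  -0.002 -1.   ] F [ 0.4 -0.6 -0.5] grip 1.003 q [-0.56  0.4   0.19  1.36  0.    0.95]
psi now 0.052 q6 0.954 q1 -0.565 twist 0.005 q6pred? pos [ 0.5867 -0.2913  0.0956] n 1
[[-0.004, -0.001, 0.034, 0.005]]
```

Call:
{"method": "apply_moves", "body": {"targets": [[-0.003,0,0.02,0],[0,0,0.012,0],[0,0,0,0]]}}

```text
time: 5.75
position: [0.589, -0.2956, 0.0649]
eef_rot: [2.153, 2.269, 0.01]
wrist_force: [-1.0, 0.1, -0.8]
grip_width: 1.001
```

Call:
{"method": "apply_moves", "body": {"targets": [[0,0,0,0],[0,0,0,0],[0,0,0,0],[0,0,0,0],[0,0,0,0],[0,0,0,0]], "claw": 0.01, "grip_force": 40}}

```text
time: 6.5
position: [0.5869, -0.2963, 0.0665]
eef_rot: [2.156, 2.269, 0.004]
wrist_force: [-3.5, -0.5, 0.2]
grip_width: 0.19
```

```bash
python3 -c "
from h import *
st()
s=imaging.snapshot('wrist');cv2.imwrite('pics/w4.png',s['color'])"
```

```text
t 6.50 pos [ 0.5869 -0.2963  0.0665] psi 0.051 z [ 0.01  -0.006 -1.   ] F [-3.5 -0.5  0.2] grip 0.190 q [-0.57  0.41  0.16  1.3   0.    0.95]
```

View pics/w4.png

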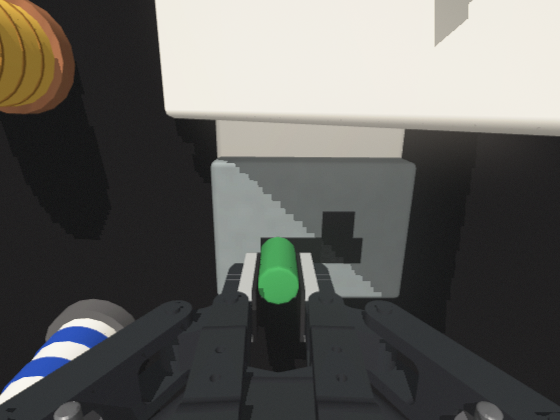

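Call:
{"method": "apply_moves", "body": {"targets": [[0,0.009,0,0],[0,0.009,0,0],[0,0.009,0,0],[0,0.007,0,0],[0,0.002,0,0]]}}

```text
time: 7.18
position: [0.6158, -0.2951, 0.0665]
eef_rot: [-2.166, -2.274, 0.016]
wrist_force: [-6.9, -0.1, 4.5]
grip_width: 0.197
```

```bash
python3 -c "
from h import *
st()
s=imaging.snapshot('wrist');cv2.imwrite('pics/w5.png',s['color'])"
```

```text
t 7.17 pos [ 0.6158 -0.2951  0.0665] psi 0.049 z [-0.008 -0.007 -1.   ] F [-6.9 -0.1  4.5] grip 0.197 q [-0.54  0.5   0.27  1.35 -0.01  0.98]
```

View pics/w5.png

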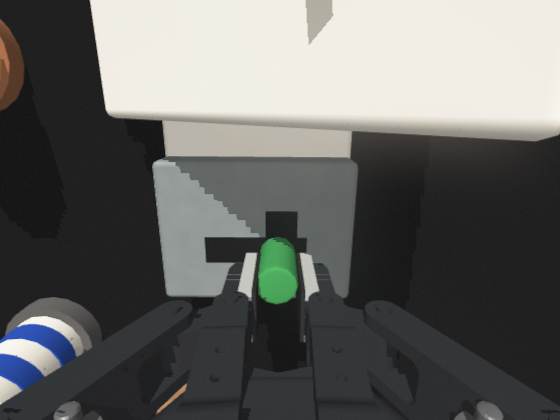

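Call:
{"method": "apply_moves", "body": {"targets": [[0,0.005,0,0],[0,0.003,0,0],[0,0.002,0,0]]}}

```text
time: 7.6
position: [0.6199, -0.2949, 0.0664]
eef_rot: [-2.161, -2.265, 0.03]
wrist_force: [-7.9, 0.1, 4.2]
grip_width: 0.194
```

Call:
{"method": "apply_moves", "body": {"targets": [[0,0.003,0,0],[0.006,0.002,0,0],[0.006,0.002,0,0],[0.006,0.001,0,0]]}}

```text
time: 8.1
position: [0.6197, -0.2802, 0.0664]
eef_rot: [-2.16, -2.255, 0.055]
wrist_force: [-8.9, -9.6, 1.0]
grip_width: 0.196
```

Call:
{"method": "apply_moves", "body": {"targets": [[0,-0.002,0,0],[0,-0.002,0,0]]}}

```text
time: 8.35
position: [0.6163, -0.2809, 0.0665]
eef_rot: [-2.162, -2.256, 0.053]
wrist_force: [3.0, -0.5, -2.8]
grip_width: 0.19
```

Call:
{"method": "apply_moves", "body": {"targets": [[0,0,0,0],[0,0,0,0],[0,0,0,0],[0,0,-0.03,0],[0,0,-0.05,0],[0,0,-0.05,0]], "claw": 0.06}}

```text
time: 9.1
position: [0.6196, -0.2769, 0.1916]
eef_rot: [-2.153, -2.249, 0.054]
wrist_force: [0.8, -1.0, -0.0]
grip_width: 0.702
```

```bash
python3 -c "
from h import *
st()
s=imaging.snapshot('wrist');cv2.imwrite('pics/w6.png',s['color'])"
```

```text
t 9.10 pos [ 0.6196 -0.2769  0.1916] psi 0.044 z [-0.044 -0.006 -0.999] F [ 0.8 -1.  -0. ] grip 0.702 q [-0.51  0.5   0.53  1.63 -0.03  1.02]
```

View pics/w6.png

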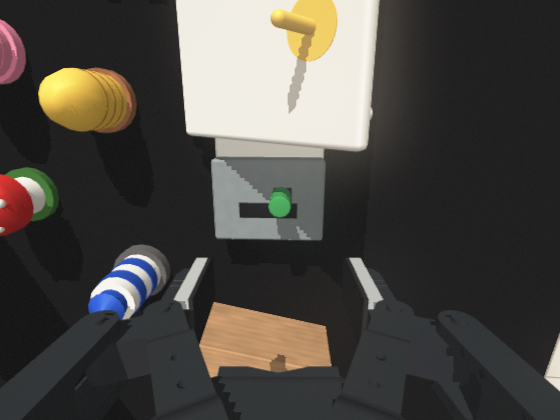

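```bash
python3 -c "
from h import *
plan([.39,-.10,.25],-1.53)"
```

```text
psi now 0.044 q6 1.020 q1 -0.507 twist -1.568 q6pred? pos [ 0.6223 -0.2782  0.2008] n 9
[[0.021, -0.025, -0.005, -0.174], [0.025, -0.021, -0.005, -0.174], [0.028, -0.017, -0.005, -0.174], [0.031, -0.011, -0.005, -0.174], [0.032, -0.006, -0.005, -0.174], [0.033, -0.0, -0.005, -0.174], [0.032, 0.005, -0.005, -0.174], [0.031, 0.011, -0.004, -0.174]]
[[0.028, 0.016, -0.005, -0.174]]
```

```bash
sed -i 's/-(wrap(psi-c)+flip\*np.pi)/-(wrap(psi-c,2*np.pi)+flip*2*np.pi)/' h.py; python3 -c "
from h import *
plan([.39,-.10,.25],-1.53)"
```

```text
psi now 0.044 q6 1.020 q1 -0.507 twist 1.574 q6pred? pos [ 0.6223 -0.2782  0.2008] n 9
[[0.021, -0.025, -0.005, 0.175], [0.016, -0.028, -0.005, 0.175], [0.011, -0.031, -0.005, 0.175], [0.005, -0.032, -0.005, 0.175], [-0.0, -0.033, -0.005, 0.175], [-0.006, -0.032, -0.005, 0.175], [-0.011, -0.031, -0.005, 0.175], [-0.017, -0.028, -0.004, 0.175]]
[[-0.021, -0.025, -0.005, 0.175]]
```

Call:
{"method": "apply_moves", "body": {"targets": [[0.0,-0.01,-0.045,0.175],[0.02,-0.032,-0.005,0.175],[0.014,-0.035,0,0.175],[0.008,-0.036,0,0.175],[0.001,-0.037,0,0.175],[-0.006,-0.036,0,0.175],[-0.012,-0.035,0,0.175],[-0.019,-0.032,0,0.175]], "claw": 0.085}}

```text
time: 10.15
position: [0.415, -0.1081, 0.2584]
eef_rot: [3.114, 0.261, -0.03]
wrist_force: [0.9, -0.1, 0.3]
grip_width: 0.991
```

```bash
python3 -c "
from h import *
st();plan([.39,-.10,.25],-1.53)"
```

```text
t 10.15 pos [ 0.415  -0.1081  0.2584] psi -1.403 z [-0.018 -0.018 -1.   ] F [ 0.9 -0.1  0.3] grip 0.991 q [-0.4  -0.19 -0.11  1.65 -0.02  2.58]
psi now -1.403 q6 2.579 q1 -0.395 twist 0.127 q6pred? pos [ 0.415  -0.1081  0.2584] n 1
[[-0.023, -0.012, 0.009, 0.127]]
```

Call:
{"method": "apply_moves", "body": {"targets": [[-0.015,-0.006,0.009,0.127],[0,0,0,0],[0,0,0,0]]}}

```text
time: 10.52
position: [0.3985, -0.1035, 0.2508]
eef_rot: [3.122, 0.064, -0.021]
wrist_force: [0.6, -0.7, 0.4]
grip_width: 0.999
```

```bash
python3 -c "
from h import *
st()
s=imaging.snapshot('wrist');cv2.imwrite('pics/w7.png',s['color'])
for t in ('house_red_mid','house_yellow_mid','beehive_mid'):
  for d in imaging.find_in(t,'wrist'): print(t,np.round(d['location'],3),d['p'])
  for d in imaging.masks_of(t,'wrist'):
    ys,xs=np.nonzero(d['mask']);print('mask',xs.mean(),ys.mean(),len(xs),d['p'])
"
```

```text
t 10.53 pos [ 0.3985 -0.1035  0.2508] psi -1.530 z [-0.013 -0.02  -1.   ] F [ 0.6 -0.7  0.4] grip 0.999 q [-0.4  -0.24 -0.17  1.64 -0.02  2.7 ]
house_red_mid [ 0.448 -0.089  0.009] 0.77
house_red_mid [ 0.47  -0.358  0.034] 0.47
mask 261.2160773647628 124.32064067694168 3309 0.57
house_yellow_mid [0.449 0.053 0.006] 0.81
mask 127.84423076923076 120.99917582417582 3640 0.74
beehive_mid [ 0.453 -0.193  0.06 ] 0.78
beehive_mid [ 0.359 -0.159  0.054] 0.74
beehive_mid [ 0.275 -0.292  0.041] 0.73
mask 431.71121177802945 290.8187995469989 883 0.81
mask 370.9752994011976 133.2062125748503 2672 0.7
mask 326.0552312528065 220.52581948810058 2227 0.68
```

View pics/w7.png

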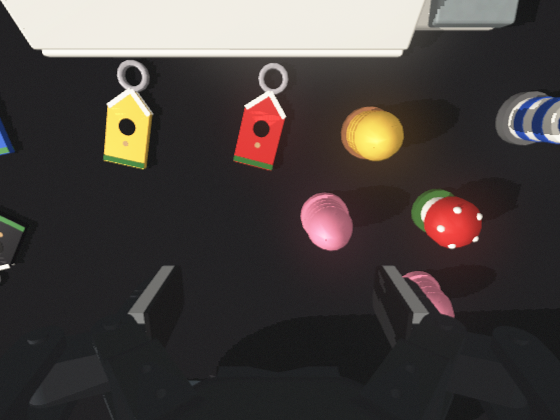

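```bash
cat >> h.py <<'E'
def house(s,eye,bot):
    E,B=onz(s,[eye,bot],.008)
    d=E-B; a=np.arctan2(d[1],d[0]); u=d/np.linalg.norm(d); print("len",np.linalg.norm(d))
    m1=E-u*.064; m2=B+u*.030; print("eye",np.round(E,4),"mid",np.round(m1,4),np.round(m2,4),"yaw %.3f"%a); return E,(m1+m2)/2,a
def ringc(im,x0,y0,r=22,zoom=1):
    g=cv2.cvtColor(im,cv2.COLOR_BGR2GRAY)[y0-r:y0+r,x0-r:x0+r]
    c=cv2.HoughCircles(cv2.resize(g,None,fx=4,fy=4,interpolation=cv2.INTER_CUBIC),cv2.HOUGH_GRADIENT,2,200,param1=80,param2=20,minRadius=24,maxRadius=90)
    return None if c is None else [(c[0,0,0]+.5)/4-.5+x0-r,(c[0,0,1]+.5)/4-.5+y0-r,c[0,0,2]/4]
E
python3 -c "
from h import *
s=imaging.snapshot('wrist');im=s['color']
print(ringc(im,273,78),ringc(im,133,76))
house(s,[273,78],[253,165.5]);house(s,[133,76],[125.5,163.5])
a=cv2.resize(im[50:180,80:300],None,fx=3.5,fy=3.5,interpolation=cv2.INTER_CUBIC);cv2.imwrite('pics/w7z.png',a)
"
```

```text
[np.float32(272.375), np.float32(76.875), np.float32(9.7)] [np.float32(130.875), np.float32(73.375), np.float32(14.95)]
len 0.0934875177557045
eye [ 0.4996 -0.0985  0.008 ] mid [ 0.4369 -0.0854  0.008 ] [ 0.4375 -0.0855  0.008 ] yaw -0.207
len 0.09200298745702729
eye [0.4958 0.0442 0.008 ] mid [0.4329 0.0559 0.008 ] [0.4349 0.0556 0.008 ] yaw -0.185
```

View pics/w7z.png

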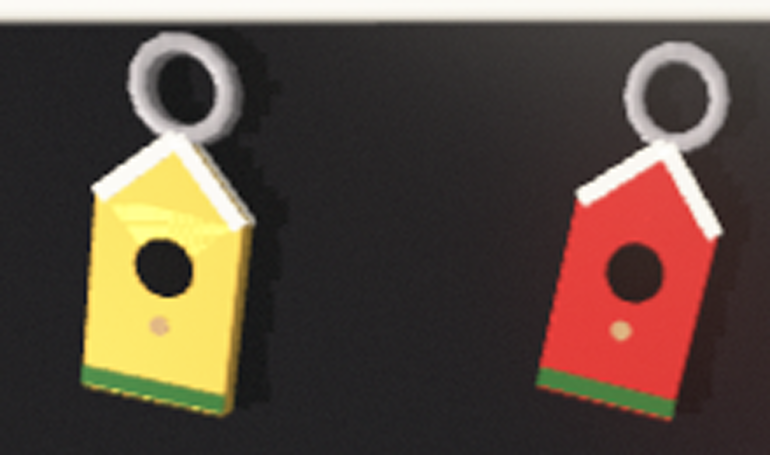

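```bash
python3 -c "
from h import *
plan([.4375,-.0855,.08],-1.778)"
```

```text
psi now -1.532 q6 2.702 q1 -0.401 twist 0.246 q6pred? pos [ 0.3981 -0.1034  0.2504] n 4
[[0.011, -0.005, 0.042, 0.062], [0.01, -0.005, 0.042, 0.062], [0.01, -0.006, 0.043, 0.062], [0.01, -0.007, 0.042, 0.062]]
```

Call:
{"method": "apply_moves", "body": {"targets": [[0.011,-0.005,0.042,0.062],[0.01,-0.005,0.042,0.062],[0.01,-0.006,0.043,0.062],[0.01,-0.007,0.042,0.062],[0,0,0,0],[0,0,0,0]], "claw": 0.062}}

```text
time: 11.68
position: [0.4416, -0.0872, 0.0788]
eef_rot: [3.101, -0.336, -0.012]
wrist_force: [0.3, 0.0, -0.2]
grip_width: 0.728
```

```bash
python3 -c "
from h import *
st();plan([.4375,-.0855,.035],-1.778)
s=imaging.snapshot('wrist');cv2.imwrite('pics/w8.png',s['color'])
"
```

```text
t 11.68 pos [ 0.4416 -0.0872  0.0788] psi -1.786 z [-0.01  -0.022 -1.   ] F [ 0.3  0.  -0.2] grip 0.728 q [-0.33 -0.11 -0.4   1.28 -0.02  3.03]
psi now -1.786 q6 3.029 q1 -0.328 twist -0.008 q6pred? pos [ 0.4416 -0.0872  0.0788] n 1
[[-0.004, -0.002, 0.044, -0.008]]
```

View pics/w8.png

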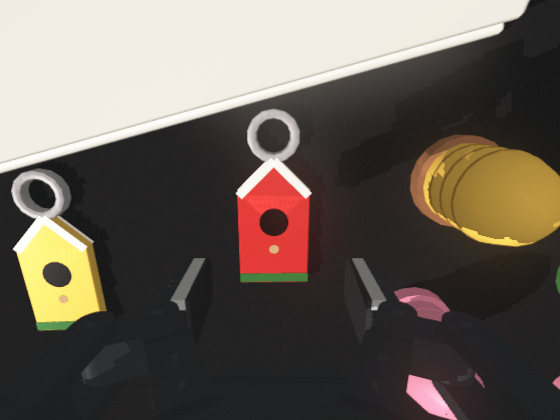

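```bash
python3 -c "
from h import *
s=imaging.snapshot('wrist')
E,m,a=house(s,[273.5,134.5],[274,282])
plan([m[0],m[1],.035],a-np.pi/2)
"
```

```text
len 0.094836759098753
eye [ 0.501  -0.0988  0.008 ] mid [ 0.4385 -0.0851  0.008 ] [ 0.4377 -0.0849  0.008 ] yaw -0.217
psi now -1.787 q6 3.029 q1 -0.329 twist 0.001 q6pred? pos [ 0.4418 -0.0873  0.0791] n 1
[[-0.004, -0.003, 0.044, 0.001]]
```

Call:
{"method": "apply_moves", "body": {"targets": [[-0.004,-0.002,0.022,0],[0,0,0.022,0],[0,0,0,0]]}}

```text
time: 12.15
position: [0.4425, -0.0878, 0.0412]
eef_rot: [3.098, -0.336, 0.008]
wrist_force: [0.6, 0.0, 0.9]
grip_width: 0.725
```

Call:
{"method": "apply_moves", "body": {"targets": [[0,0,0.006,0],[0,0,0.004,0],[0,0,0,0]]}}

```text
time: 12.52
position: [0.4454, -0.0893, 0.0349]
eef_rot: [3.096, -0.336, 0.019]
wrist_force: [-1.3, -0.2, 0.2]
grip_width: 0.725
```

```bash
python3 -c "
from h import *
st();
s=imaging.snapshot('wrist');cv2.imwrite('pics/w9.png',s['color'])
"
```

```text
t 12.53 pos [ 0.4454 -0.0893  0.0349] psi -1.787 z [ 0.009 -0.029 -1.   ] F [-1.3 -0.2  0.2] grip 0.725 q [-0.33 -0.08 -0.47  1.17 -0.02  3.03]
```

View pics/w9.png

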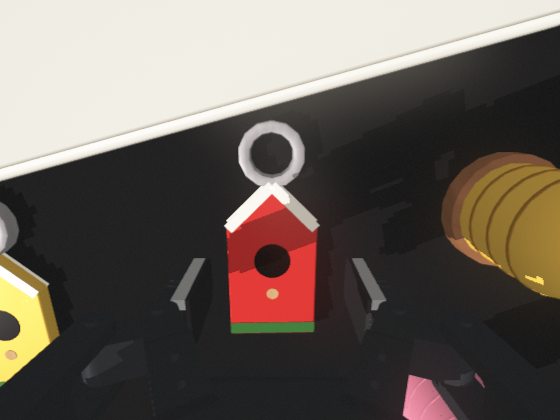

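Call:
{"method": "apply_moves", "body": {"targets": [[-0.009,-0.003,0.004,0],[0,0,0.004,0],[0,0,0.003,0],[0,0,0,0]]}}

```text
time: 13.08
position: [0.4367, -0.0842, 0.023]
eef_rot: [3.096, -0.336, 0.019]
wrist_force: [-0.3, 0.5, -0.8]
grip_width: 0.728
```

```bash
python3 -c "
from h import *
st();plan([.438,-.085,.024])
"
```

```text
t 13.07 pos [ 0.4367 -0.0842  0.023 ] psi -1.787 z [ 0.009 -0.029 -1.   ] F [-0.3  0.5 -0.8] grip 0.728 q [-0.33 -0.1  -0.51  1.14 -0.02  3.03]
psi now -1.787 q6 3.032 q1 -0.325 twist 0.000 q6pred? pos [ 0.4367 -0.0842  0.023 ] n 1
[[0.001, 0.001, -0.001, 0.0]]
```

Call:
{"method": "apply_moves", "body": {"targets": [[0,0,0,0],[0,0,0,0],[0,0,0,0],[0,0,0,0]], "claw": 0.03, "grip_force": 40}}

```text
time: 13.58
position: [0.4371, -0.0844, 0.0234]
eef_rot: [3.096, -0.336, 0.02]
wrist_force: [-0.7, -0.4, 0.6]
grip_width: 0.498
```

```bash
python3 -c "
from h import *
st()
s=imaging.snapshot('wrist');cv2.imwrite('pics/w10.png',s['color'])
"
```

```text
t 13.57 pos [ 0.4371 -0.0844  0.0234] psi -1.787 z [ 0.01  -0.029 -1.   ] F [-0.7 -0.4  0.6] grip 0.498 q [-0.33 -0.1  -0.51  1.14 -0.02  3.03]
```

View pics/w10.png

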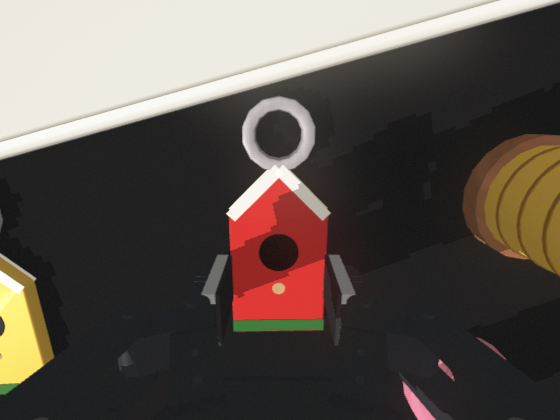

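Call:
{"method": "apply_moves", "body": {"targets": [[0,0,0,0],[0,0,0.003,0],[0,0,0.003,0]], "claw": 0.052}}

```text
time: 14.0
position: [0.4375, -0.0846, 0.0192]
eef_rot: [3.096, -0.335, 0.021]
wrist_force: [-8.2, 2.4, 23.3]
grip_width: 0.608
```

Call:
{"method": "apply_moves", "body": {"targets": [[0,0,0,0],[0,0,0,0],[0,0,0,0],[0,0,0,0]], "claw": 0.03, "grip_force": 40}}

```text
time: 14.5
position: [0.4389, -0.0839, 0.0209]
eef_rot: [3.098, -0.334, 0.026]
wrist_force: [-0.2, -0.0, 2.8]
grip_width: 0.503
```

Call:
{"method": "apply_moves", "body": {"targets": [[0,0,-0.02,0],[0,0,-0.04,0],[0,0,-0.05,0],[0,0,-0.05,0],[0,0,-0.04,0],[0,0,0,0]]}}

```text
time: 15.25
position: [0.4323, -0.0784, 0.219]
eef_rot: [3.098, -0.336, 0.003]
wrist_force: [0.1, 0.6, -2.0]
grip_width: 0.499
```

```bash
python3 -c "
from h import *
st()
S=(.594,-.049,.046)
print(st2w(S,pan2stand([[.049,y,z] for y in(.115,0,-.115) for z in(.012,.042)])))
plan([.55,.077,.23],.046-np.pi/2)
s=imaging.snapshot('wrist');cv2.imwrite('pics/w11.png',s['color'])
"
```

```text
t 15.25 pos [ 0.4323 -0.0784  0.219 ] psi -1.787 z [-0.001 -0.025 -1.   ] F [ 0.1  0.6 -2. ] grip 0.499 q [-0.32 -0.19 -0.19  1.56 -0.02  3.04]
[[ 0.61842705  0.06724622  0.11074477]
 [ 0.59912097  0.06635751  0.13369004]
 [ 0.62371519 -0.04763214  0.11074477]
 [ 0.6044091  -0.04852084  0.13369004]
 [ 0.62900332 -0.16251049  0.11074477]
 [ 0.60969724 -0.16339919  0.13369004]]
psi now -1.787 q6 3.041 q1 -0.316 twist -0.262 q6pred? pos [ 0.4323 -0.0784  0.219 ] n 4
[[0.02, -0.044, -0.004, -0.065], [0.023, -0.043, -0.004, -0.065], [0.026, -0.041, -0.004, -0.065], [0.029, -0.039, -0.003, -0.065]]
```

View pics/w11.png

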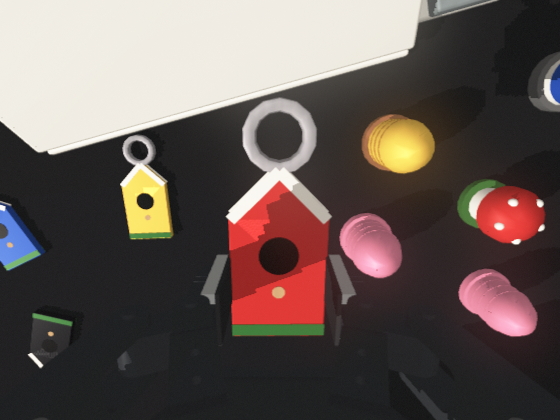

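```bash
python3 -c "
from h import *
plan([.525,.063,.20],.046-np.pi/2)
"
```

```text
psi now -1.787 q6 3.041 q1 -0.316 twist -0.262 q6pred? pos [ 0.4312 -0.078   0.2167] n 4
[[0.015, -0.04, 0.003, -0.065], [0.018, -0.038, 0.003, -0.065], [0.02, -0.037, 0.003, -0.065], [0.023, -0.036, 0.004, -0.065]]
```

Call:
{"method": "apply_moves", "body": {"targets": [[0.015,-0.04,0.003,-0.065],[0.018,-0.038,0.003,-0.065],[0.02,-0.037,0.003,-0.065],[0.023,-0.036,0.004,-0.065],[0,0,0,0],[0,0,0,0]]}}

```text
time: 16.05
position: [0.5195, 0.0655, 0.1821]
eef_rot: [3.115, 0.076, -0.049]
wrist_force: [-0.5, -0.0, -1.3]
grip_width: 0.498
```

```bash
python3 -c "
from h import *
st()
s=imaging.snapshot('wrist');cv2.imwrite('pics/w12.png',s['color'])
S=(.594,-.049,.046)
print(proj(s,st2w(S,pan2stand([[.049,y,z] for y in(.115,0) for z in(.012,.042)]))))
p=readout.get_state();M=R.from_rotvec(p['eef_rot']);print(proj(s,p['position']+[[.064*np.cos(.046),.064*np.sin(.046),-.013]]))
"
```

```text
t 16.05 pos [0.5195 0.0655 0.1821] psi -1.522 z [-0.031 -0.026 -0.999] F [-0.5 -0.  -1.3] grip 0.498 q [ 0.01  0.07 -0.01  1.51 -0.03  3.11]
[[281.06065334  57.38248699]
 [282.41626481  95.94749695]
 [495.17148625  58.51015423]
 [517.16051198  96.53384386]]
[[278.43589328 138.05777361]]
```

View pics/w12.png

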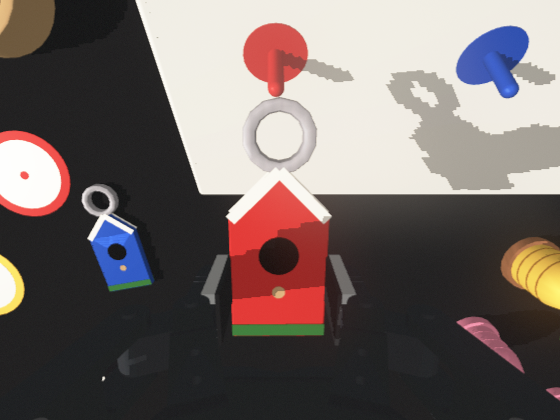

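```bash
python3 -c "
from h import *
from scipy.optimize import least_squares
s=imaging.snapshot('wrist');im=s['color']
a=cv2.resize(im[15:185,215:345],None,fx=4,fy=4,interpolation=cv2.INTER_CUBIC);cv2.imwrite('pics/w12z.png',a[:600])
o=np.array([[275,53],[493,55]])
print(onz(s,o,.1107))
P=lambda v:proj(s,st2w((v[0],v[1],.046),pan2stand([[.049,y,.012] for y in(.115,0)])))
r=least_squares(lambda v:(P(v)-o).ravel(),[.594,-.049]);print(r.x,r.fun)
st()
"
```

```text
[[ 0.62016098  0.07043921  0.1107    ]
 [ 0.62508175 -0.04600053  0.1107    ]]
[ 0.59560942 -0.04651733] [ 1.33949828  0.3244038  -1.37948601 -0.59711055]
t 16.15 pos [0.5195 0.0651 0.1827] psi -1.523 z [-0.03  -0.025 -0.999] F [ 0.2 -0.  -1.1] grip 0.500 q [ 0.01  0.07 -0.01  1.51 -0.03  3.11]
```

View pics/w12z.png

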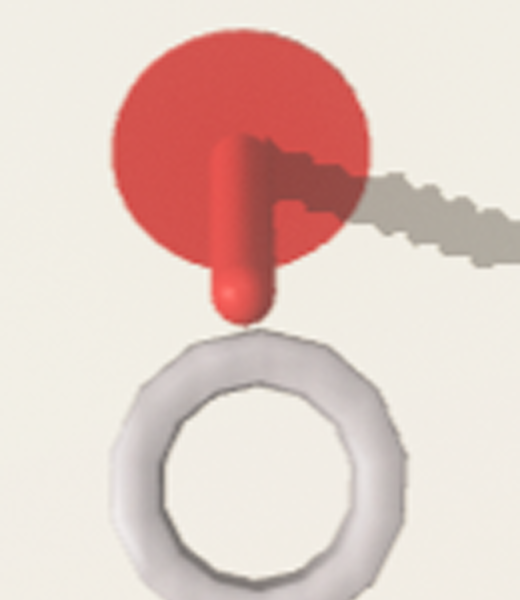

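```bash
cat >> h.py <<'E'
N=np.array([-.644*np.cos(.046),-.644*np.sin(.046),.765])
def hang(s,eye,base,tip):
    """eye px (mid of ring), base disc centre px, tip-sphere px. plate mid plane z = TCP-.017"""
    p=readout.get_state(); ze=p["position"][2]-.017
    E=onz(s,[eye],ze)[0]; B=onz(s,[base],.1107)[0]; T=onz(s,[tip],.1107+.026*.765)[0]
    B2=T-.026*N
    print("eye",np.round(E,4),"eye-tcp",np.round(E-p["position"],4),"base",np.round(B,4),"base from tip",np.round(B2,4))
    return E,(B+B2)/2
E
python3 -c "
from h import *
s=imaging.snapshot('wrist')
E,B=hang(s,[279.4,135.2],[275.1,52.4],[276,88])
p=readout.get_state()['position']
for h in (.045,.034,.026,.018): print(h, B+N*h-E, p+B+N*h-E)
"
```

```text
eye [0.5841 0.0675 0.1665] eye-tcp [ 0.0641  0.0025 -0.017 ] base [0.6209 0.07   0.1107] base from tip [0.6195 0.0698 0.1107]
0.045 [ 0.00718366  0.00109744 -0.02136191] [0.52714934 0.06605741 0.162125  ]
0.034 [ 0.01426017  0.00142319 -0.02977691] [0.53422585 0.06638316 0.15371   ]
0.026 [ 0.01940672  0.0016601  -0.03589691] [0.5393724  0.06662007 0.14759   ]
0.018 [ 0.02455327  0.00189701 -0.04201691] [0.54451895 0.06685698 0.14147   ]
```

```bash
python3 -c "
from h import *
plan([.5271,.0661,.1621],.046-np.pi/2,step=.012,dec=4)
"
```

```text
psi now -1.523 q6 3.105 q1 0.010 twist 0.002 q6pred? pos [0.52   0.065  0.1835] n 2
[[0.0039, -0.0007, 0.0106, 0.001], [0.0039, -0.0006, 0.0105, 0.001]]
```

Call:
{"method": "apply_moves", "body": {"targets": [[0.004,-0.001,0.0105,0],[0.004,0,0.0105,0],[0,0,0,0],[0,0,0,0]]}}

```text
time: 16.7
position: [0.5275, 0.0639, 0.1613]
eef_rot: [3.116, 0.068, -0.043]
wrist_force: [-0.0, 0.1, -1.1]
grip_width: 0.502
```

```bash
python3 -c "
from h import *
st()
s=imaging.snapshot('wrist');im=s['color'];cv2.imwrite('pics/w13.png',cv2.resize(im[:200,190:370],None,fx=3,fy=3,interpolation=cv2.INTER_CUBIC))
"
```

```text
t 16.70 pos [0.5275 0.0639 0.1613] psi -1.527 z [-0.027 -0.026 -0.999] F [-0.   0.1 -1.1] grip 0.502 q [ 0.01  0.09 -0.03  1.47 -0.03  3.11]
```

View pics/w13.png

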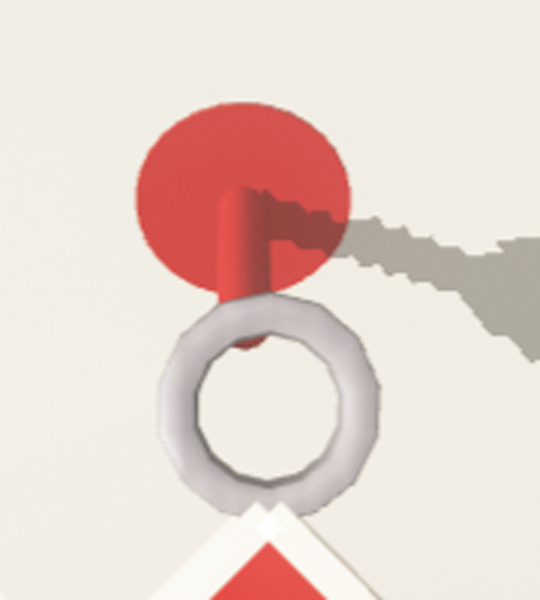

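```bash
python3 -c "
from h import *
s=imaging.snapshot('wrist')
E,B=hang(s,[279.2,135.5],[270.8,65.8],[272,107])
p=readout.get_state()['position']
for h in (.038,.034,.026,.018): print(h, B+N*h-E, p+B+N*h-E)
"
```

```text
eye [0.5919 0.0661 0.1444] eye-tcp [ 0.0643  0.0021 -0.017 ] base [0.6206 0.0705 0.1107] base from tip [0.6192 0.0701 0.1107]
0.038 [ 0.00357673  0.00304497 -0.00462043] [0.53114414 0.06708408 0.15677   ]
0.034 [ 0.00615     0.00316342 -0.00768043] [0.53371741 0.06720253 0.15371   ]
0.026 [ 0.01129655  0.00340033 -0.01380043] [0.53886396 0.06743944 0.14759   ]
0.018 [ 0.0164431   0.00363724 -0.01992043] [0.54401051 0.06767635 0.14147   ]
```

Call:
{"method": "apply_moves", "body": {"targets": [[0.003,-0.0035,0.002,0],[0.003,0,0.005,0],[0,0,0,0]]}}

```text
time: 17.18
position: [0.5344, 0.0681, 0.1545]
eef_rot: [3.116, 0.069, -0.04]
wrist_force: [-0.3, 0.6, -1.6]
grip_width: 0.501
```

```bash
python3 -c "
from h import *
st()
s=imaging.snapshot('wrist');im=s['color'];cv2.imwrite('pics/w14.png',cv2.resize(im[:200,190:370],None,fx=3,fy=3,interpolation=cv2.INTER_CUBIC))
"
```

```text
t 17.18 pos [0.5344 0.0681 0.1545] psi -1.526 z [-0.025 -0.025 -0.999] F [-0.3  0.6 -1.6] grip 0.501 q [ 0.02  0.11 -0.03  1.45 -0.03  3.11]
```

View pics/w14.png

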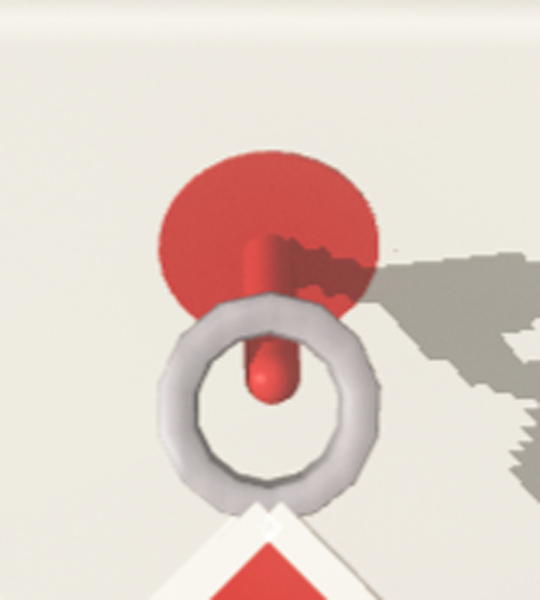

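Call:
{"method": "apply_moves", "body": {"targets": [[0.003,0,0.003,0],[0.0025,0,0.003,0],[0.0025,0,0.003,0],[0,0,0,0]]}}

```text
time: 17.73
position: [0.5426, 0.0682, 0.1447]
eef_rot: [3.116, 0.069, -0.04]
wrist_force: [0.4, -0.8, 0.0]
grip_width: 0.5
```

```bash
python3 -c "
from h import *
st()
s=imaging.snapshot('wrist');im=s['color'];cv2.imwrite('pics/w15.png',cv2.resize(im[:200,190:370],None,fx=3,fy=3,interpolation=cv2.INTER_CUBIC))
"
```

```text
t 17.73 pos [0.5426 0.0682 0.1447] psi -1.526 z [-0.025 -0.025 -0.999] F [ 0.4 -0.8  0. ] grip 0.500 q [ 0.02  0.14 -0.02  1.44 -0.02  3.11]
```

View pics/w15.png

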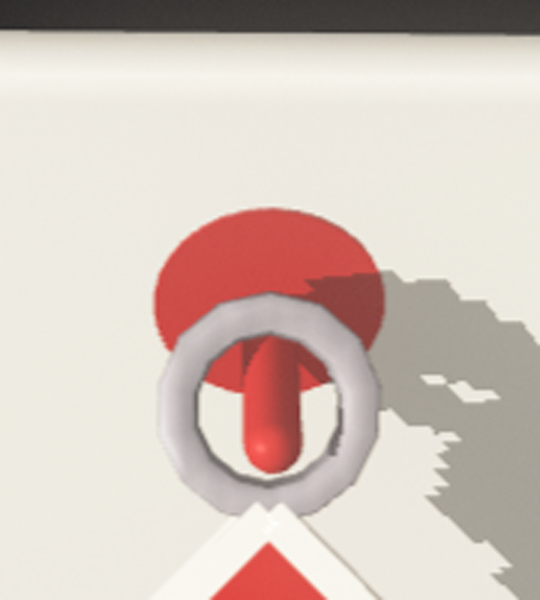

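Call:
{"method": "apply_moves", "body": {"targets": [[0.002,0,0.003,0],[0.002,0,0.003,0],[0,0,0,0]]}}

```text
time: 18.15
position: [0.5464, 0.0682, 0.1391]
eef_rot: [3.116, 0.069, -0.04]
wrist_force: [-1.3, -0.7, -0.5]
grip_width: 0.496
```

```bash
python3 -c "
from h import *
st()
s=imaging.snapshot('wrist');im=s['color'];cv2.imwrite('pics/w16.png',cv2.resize(im[:200,190:370],None,fx=3,fy=3,interpolation=cv2.INTER_CUBIC))
s=imaging.snapshot('side');im=s['color'];cv2.imwrite('pics/s16.png',cv2.resize(im[120:320,200:440],None,fx=3,fy=3,interpolation=cv2.INTER_CUBIC))
"
```

```text
t 18.15 pos [0.5464 0.0682 0.1391] psi -1.526 z [-0.025 -0.025 -0.999] F [-1.3 -0.7 -0.5] grip 0.496 q [ 0.02  0.15 -0.02  1.43 -0.03  3.11]
```

View pics/w16.png

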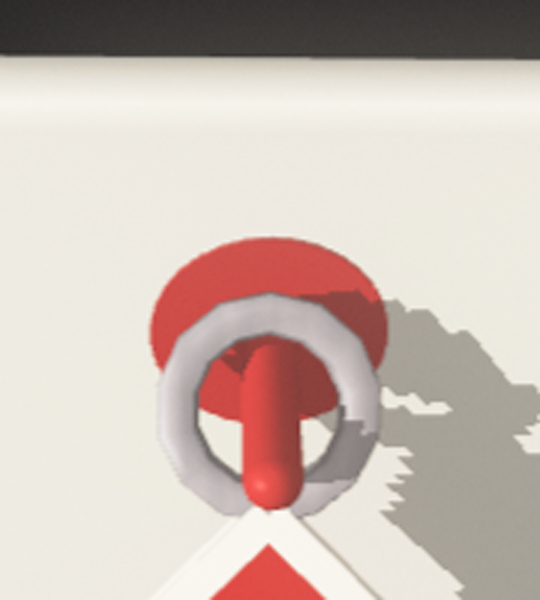

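View pics/s16.png

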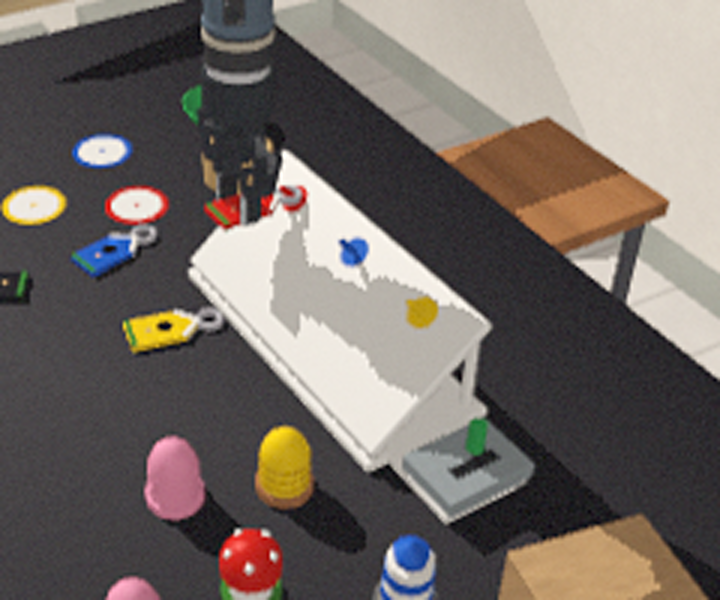

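Call:
{"method": "apply_moves", "body": {"targets": [[0,0,0,0],[0,0,0,0],[0,0,0,0],[0,0,0,0]], "claw": 0.056}}

```text
time: 18.75
position: [0.5472, 0.0682, 0.14]
eef_rot: [3.116, 0.069, -0.036]
wrist_force: [-0.1, 0.1, -0.2]
grip_width: 0.656
```

```bash
python3 -c "
from h import *
st()
s=imaging.snapshot('wrist');im=s['color'];cv2.imwrite('pics/w17.png',im)
"
```

```text
t 18.75 pos [0.5472 0.0682 0.14  ] psi -1.526 z [-0.023 -0.025 -0.999] F [-0.1  0.1 -0.2] grip 0.656 q [ 0.02  0.15 -0.02  1.43 -0.03  3.11]
```

View pics/w17.png

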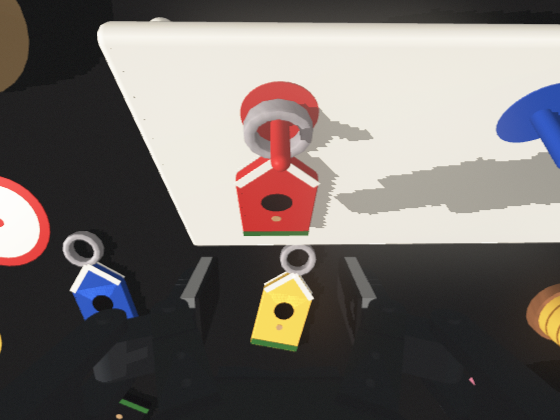

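```bash
python3 -c "
from h import *
s=readout.get_state();s=dict(s);s['position']=s['position']+[0,0,.07]
plan([.434,.056,.09],-1.55,s=s)
"
```

```text
psi now -1.526 q6 3.113 q1 0.016 twist 0.024 q6pred? pos [0.5472 0.0682 0.21  ] n 4
[[-0.028, 0.001, 0.031, 0.006], [-0.028, 0.001, 0.031, 0.006], [-0.027, 0.002, 0.03, 0.006], [-0.028, 0.001, 0.031, 0.006]]
```

Call:
{"method": "apply_moves", "body": {"targets": [[0,0,-0.035,0],[0,0,-0.035,0],[-0.028,0.001,0.02,0],[-0.028,0.001,0.03,0],[-0.027,0.002,0.03,0],[-0.028,0.001,0.03,0],[0,0,0,0]], "claw": 0.068}}

```text
time: 19.68
position: [0.4326, 0.0571, 0.1011]
eef_rot: [3.116, 0.069, -0.036]
wrist_force: [0.5, 0.5, 1.2]
grip_width: 0.796
```

```bash
python3 -c "
from h import *
st()
s=imaging.snapshot('wrist');im=s['color'];cv2.imwrite('pics/w18.png',im)
"
```

```text
t 19.68 pos [0.4326 0.0571 0.1011] psi -1.526 z [-0.022 -0.025 -0.999] F [0.5 0.5 1.2] grip 0.796 q [-0.01 -0.14 -0.38  1.35 -0.03  3.09]
```

View pics/w18.png

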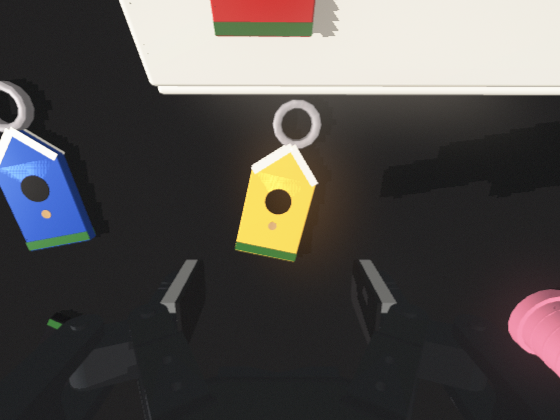

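```bash
python3 -c "
from h import *
s=imaging.snapshot('wrist')
E,m,a=house(s,[297,125],[266,254])
house(s,[5,110],[60,243])
plan([m[0],m[1],.028])
"
```

```text
len 0.09297858885216591
eye [0.5005 0.0456 0.008 ] mid [0.4375 0.0572 0.008 ] [0.4385 0.057  0.008 ] yaw -0.183
len 0.09094880759688945
eye [0.5019 0.2268 0.008 ] mid [0.4393 0.2133 0.008 ] [0.4423 0.2139 0.008 ] yaw 0.213
psi now -1.527 q6 3.092 q1 -0.005 twist 0.000 q6pred? pos [0.4388 0.057  0.106 ] n 2
[[0.0, -0.001, 0.039, 0.0], [0.0, -0.001, 0.039, 0.0]]
```

Call:
{"method": "apply_moves", "body": {"targets": [[0,-0.001,0.039,0.02],[-0.002,0,0.03,0],[0,0,0.006,0],[0,0,0,0]]}}

```text
time: 20.27
position: [0.4508, 0.0561, 0.0407]
eef_rot: [3.116, 0.036, 0.021]
wrist_force: [-0.3, 0.2, -0.0]
grip_width: 0.795
```

```bash
python3 -c "
from h import *
st()
plan([.438,.057,.022])
s=imaging.snapshot('wrist');im=s['color'];cv2.imwrite('pics/w19.png',im)
"
```

```text
t 20.27 pos [0.4508 0.0561 0.0407] psi -1.548 z [ 0.014 -0.026 -1.   ] F [-0.3  0.2 -0. ] grip 0.795 q [-0.01 -0.08 -0.46  1.18 -0.03  3.11]
psi now -1.548 q6 3.111 q1 -0.007 twist 0.000 q6pred? pos [0.4508 0.0561 0.0407] n 1
[[-0.013, -0.002, 0.019, 0.0]]
```

View pics/w19.png

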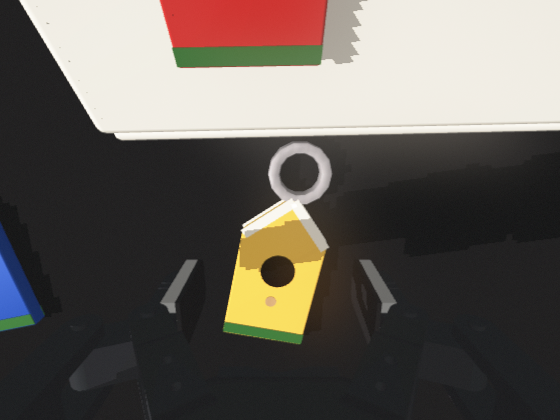

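Call:
{"method": "apply_moves", "body": {"targets": [[-0.013,-0.001,0.006,0],[-0.001,0,0.006,0],[0,0,0.005,0],[0,0,0,0]]}}

```text
time: 20.82
position: [0.4389, 0.0564, 0.0259]
eef_rot: [3.115, 0.036, 0.031]
wrist_force: [-0.7, 1.0, -0.1]
grip_width: 0.797
```

```bash
python3 -c "
from h import *
st()
plan([.438,.057,.020])
"
```

```text
t 20.82 pos [0.4389 0.0564 0.0259] psi -1.548 z [ 0.02  -0.026 -0.999] F [-0.7  1.  -0.1] grip 0.797 q [-0.01 -0.11 -0.51  1.15 -0.03  3.11]
psi now -1.548 q6 3.111 q1 -0.007 twist 0.000 q6pred? pos [0.4389 0.0564 0.0259] n 1
[[-0.001, -0.001, 0.006, 0.0]]
```

Call:
{"method": "apply_moves", "body": {"targets": [[-0.001,-0.001,0.003,0],[0,0,0,0]]}}

```text
time: 21.08
position: [0.4379, 0.0574, 0.0227]
eef_rot: [3.115, 0.036, 0.031]
wrist_force: [-0.1, -0.6, 0.5]
grip_width: 0.793
```

Call:
{"method": "apply_moves", "body": {"targets": [[0,0,0,0],[0,0,0,0],[0,0,0,0],[0,0,0,0],[0,0,0,0]], "claw": 0.03, "grip_force": 40}}

```text
time: 21.7
position: [0.4382, 0.0573, 0.0236]
eef_rot: [3.115, 0.036, 0.032]
wrist_force: [-1.0, 0.5, 1.3]
grip_width: 0.521
```

```bash
python3 -c "
from h import *
st()
s=imaging.snapshot('wrist');im=s['color'];cv2.imwrite('pics/w20.png',im)
"
```

```text
t 21.70 pos [0.4382 0.0573 0.0236] psi -1.548 z [ 0.021 -0.026 -0.999] F [-1.   0.5  1.3] grip 0.521 q [-0.   -0.11 -0.52  1.14 -0.03  3.11]
```

View pics/w20.png

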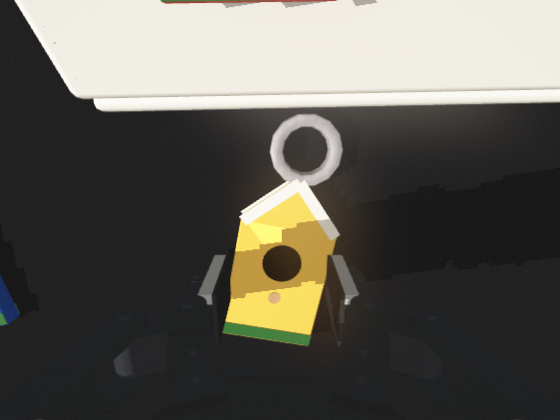

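Call:
{"method": "apply_moves", "body": {"targets": [[0,0,-0.001,-0.15],[0,0,0,-0.15],[0,0,0,0]]}}

```text
time: 22.12
position: [0.4379, 0.0574, 0.0236]
eef_rot: [3.071, 0.512, 0.024]
wrist_force: [-0.9, 0.4, 1.2]
grip_width: 0.52
```

Call:
{"method": "apply_moves", "body": {"targets": [[0,0,0,0],[0,0,0,0],[0,0,0,0]], "claw": 0.062}}

```text
time: 22.5
position: [0.438, 0.0574, 0.0234]
eef_rot: [3.072, 0.506, 0.025]
wrist_force: [0.1, 0.3, -0.1]
grip_width: 0.731
```

```bash
python3 -c "
from h import *
st()
s=imaging.snapshot('wrist');im=s['color'];cv2.imwrite('pics/w21.png',im)
"
```

```text
t 22.50 pos [0.438  0.0574 0.0234] psi -1.245 z [ 0.02  -0.026 -0.999] F [ 0.1  0.3 -0.1] grip 0.731 q [-0.   -0.11 -0.52  1.14 -0.03  2.81]
```

View pics/w21.png

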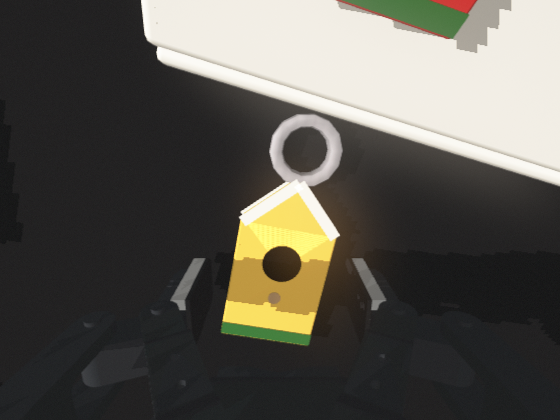

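```bash
python3 -c "
from h import *
s=imaging.snapshot('wrist')
E,m,a=house(s,[306,150],[265.5,333])
plan([m[0],m[1],.021],a-np.pi/2)
"
```

```text
len 0.09056442395248179
eye [0.4979 0.0649 0.008 ] mid [0.4344 0.0567 0.008 ] [0.4378 0.0571 0.008 ] yaw 0.128
psi now -1.244 q6 2.810 q1 -0.005 twist 0.198 q6pred? pos [0.438  0.0574 0.0235] n 2
[[-0.001, -0.0, 0.001, 0.099], [-0.001, -0.0, 0.001, 0.099]]
```

Call:
{"method": "apply_moves", "body": {"targets": [[-0.001,0,0,0.1],[0,0,0.002,0.1],[0,0,0.001,0]]}}

```text
time: 22.98
position: [0.4374, 0.057, 0.0206]
eef_rot: [3.109, 0.188, 0.03]
wrist_force: [0.0, -0.2, -0.2]
grip_width: 0.727
```

Call:
{"method": "apply_moves", "body": {"targets": [[0,0,0,0],[0,0,0,0],[0,0,0,0],[0,0,0,0],[0,0,0,0]], "claw": 0.03, "grip_force": 40}}

```text
time: 23.6
position: [0.4377, 0.0572, 0.021]
eef_rot: [3.109, 0.193, 0.031]
wrist_force: [-0.5, -0.0, 0.6]
grip_width: 0.5
```

Call:
{"method": "apply_moves", "body": {"targets": [[0,0,-0.02,0],[0,0,-0.04,0],[0,0,-0.05,0],[0,0,-0.05,0],[0,0,-0.04,0],[0,0,0,0]]}}

```text
time: 24.35
position: [0.4303, 0.0618, 0.2219]
eef_rot: [3.108, 0.194, 0.015]
wrist_force: [0.7, -0.3, -2.5]
grip_width: 0.501
```

```bash
python3 -c "
from h import *
st()
B=np.array([.629,-.160,.1107])+[.0014,0,0]
print(B)
s=imaging.snapshot('wrist');im=s['color'];cv2.imwrite('pics/w22.png',im)
plan([.530,-.165,.20],-1.525)
"
```

```text
t 24.35 pos [0.4303 0.0618 0.2219] psi -1.446 z [ 0.011 -0.026 -1.   ] F [ 0.7 -0.3 -2.5] grip 0.501 q [ 0.01 -0.2  -0.2   1.56 -0.03  3.02]
[ 0.6304 -0.16    0.1107]
psi now -1.446 q6 3.023 q1 0.006 twist 0.079 q6pred? pos [0.4292 0.0618 0.2197] n 5
[[0.014, 0.047, 0.005, 0.016], [0.015, 0.047, 0.005, 0.016], [0.016, 0.047, 0.005, 0.016], [0.017, 0.047, 0.006, 0.016], [0.017, 0.046, 0.005, 0.016]]
```

View pics/w22.png

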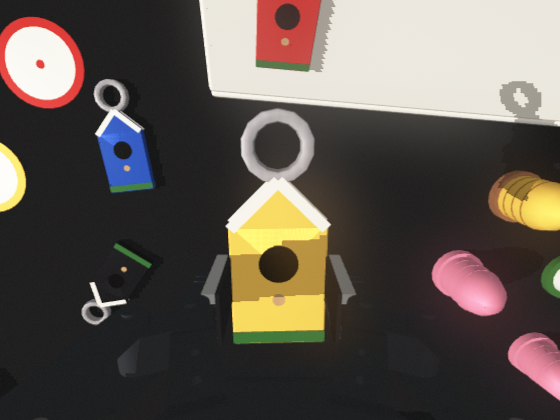

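Call:
{"method": "apply_moves", "body": {"targets": [[0.013,0.046,0.004,0.016],[0.014,0.046,0.004,0.016],[0.015,0.046,0.004,0.016],[0.016,0.046,0.004,0.016],[0.016,0.044,0.004,0.014],[0,0,0,0],[0,0,0,0]]}}

```text
time: 25.28
position: [0.5188, -0.1621, 0.1859]
eef_rot: [3.125, 0.074, -0.031]
wrist_force: [-0.0, -0.4, -0.7]
grip_width: 0.501
```

```bash
python3 -c "
from h import *
st()
s=imaging.snapshot('wrist');im=s['color'];cv2.imwrite('pics/w23.png',cv2.resize(im[:200,190:370],None,fx=3,fy=3,interpolation=cv2.INTER_CUBIC))
"
```

```text
t 25.27 pos [ 0.5188 -0.1621  0.1859] psi -1.523 z [-0.019 -0.016 -1.   ] F [-0.  -0.4 -0.7] grip 0.501 q [-0.41  0.11  0.03  1.5  -0.02  2.68]
```

View pics/w23.png

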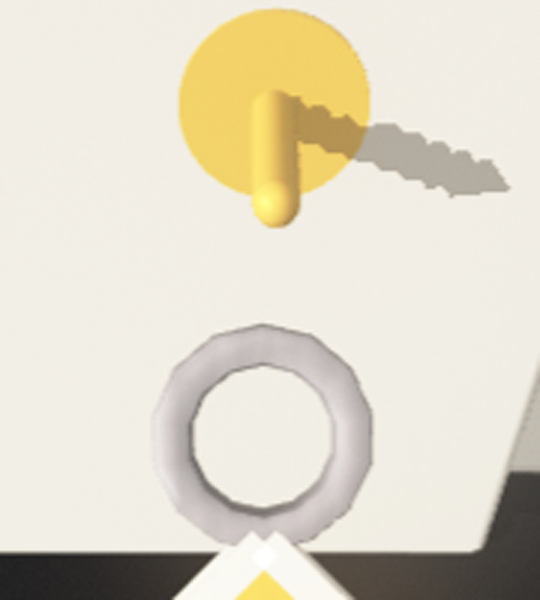

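```bash
python3 -c "
from h import *
s=imaging.snapshot('wrist')
E,B=hang(s,[277.4,145.3],[281.4,34],[281.5,67.7])
p=readout.get_state()['position']
for h in (.04,.034,.026,.018): print(h, np.round(B+N*h-E,4), np.round(p+B+N*h-E,4))
plan(p+B+N*.038-E,step=.02,dec=4)
"
```

```text
eye [ 0.5793 -0.1588  0.1695] eye-tcp [ 0.0603  0.0028 -0.017 ] base [ 0.6304 -0.1594  0.1107] base from tip [ 0.6289 -0.1591  0.1107]
0.04 [ 0.0246 -0.0016 -0.0282] [ 0.5436 -0.1632  0.1583]
0.034 [ 0.0285 -0.0014 -0.0328] [ 0.5475 -0.163   0.1537]
0.026 [ 0.0336 -0.0011 -0.0389] [ 0.5526 -0.1628  0.1476]
0.018 [ 0.0388 -0.0009 -0.045 ] [ 0.5578 -0.1625  0.1415]
psi now -1.522 q6 2.680 q1 -0.413 twist 0.000 q6pred? pos [ 0.519  -0.1616  0.1865] n 2
[[0.0132, 0.0011, 0.0146, 0.0], [0.0132, 0.0012, 0.0147, 0.0]]
```

Call:
{"method": "apply_moves", "body": {"targets": [[0.0125,0.0005,0.0135,0],[0.0125,0.0005,0.0135,0],[0,0,0,0],[0,0,0,0]]}}

```text
time: 25.88
position: [0.5457, -0.1594, 0.1573]
eef_rot: [3.124, 0.082, -0.027]
wrist_force: [0.2, -0.7, 0.7]
grip_width: 0.499
```

```bash
python3 -c "
from h import *
st()
s=imaging.snapshot('wrist');im=s['color'];cv2.imwrite('pics/w24.png',cv2.resize(im[:200,190:370],None,fx=3,fy=3,interpolation=cv2.INTER_CUBIC))
"
```

```text
t 25.88 pos [ 0.5457 -0.1594  0.1573] psi -1.518 z [-0.017 -0.017 -1.   ] F [ 0.2 -0.7  0.7] grip 0.499 q [-0.39  0.17  0.04  1.45 -0.02  2.7 ]
```

View pics/w24.png

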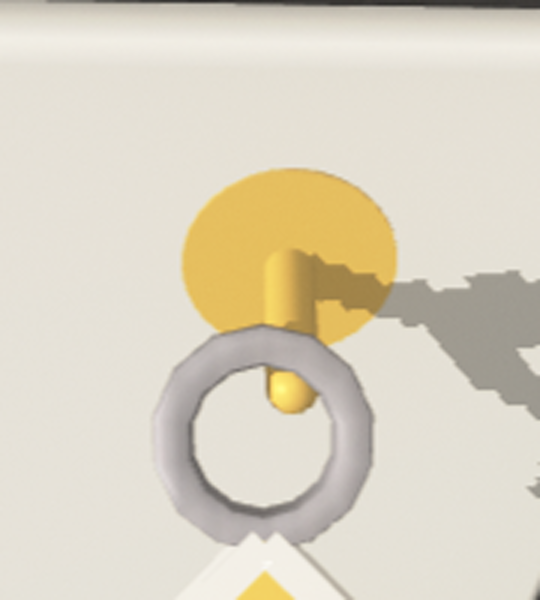

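Call:
{"method": "apply_moves", "body": {"targets": [[0,0.004,0,0],[0.0015,0,0.004,0],[0,0,0,0]]}}

```text
time: 26.3
position: [0.5477, -0.1638, 0.1543]
eef_rot: [3.124, 0.082, -0.024]
wrist_force: [0.5, 0.9, -0.6]
grip_width: 0.5
```

```bash
python3 -c "
from h import *
st()
s=imaging.snapshot('wrist');im=s['color'];cv2.imwrite('pics/w25.png',cv2.resize(im[:200,190:370],None,fx=3,fy=3,interpolation=cv2.INTER_CUBIC))
"
```

```text
t 26.30 pos [ 0.5477 -0.1638  0.1543] psi -1.518 z [-0.015 -0.017 -1.   ] F [ 0.5  0.9 -0.6] grip 0.500 q [-0.4   0.18  0.04  1.44 -0.02  2.69]
```

View pics/w25.png

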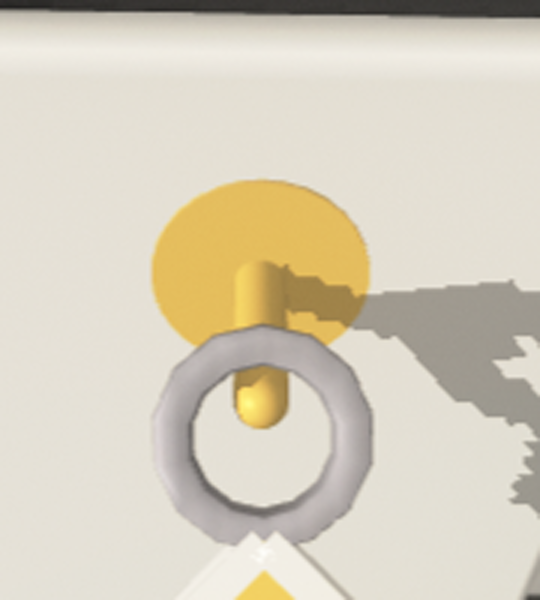

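Call:
{"method": "apply_moves", "body": {"targets": [[0.003,0,0.003,0],[0.0025,0,0.003,0],[0.0025,0,0.003,0],[0,0,0,0]]}}

```text
time: 26.85
position: [0.5559, -0.1636, 0.1445]
eef_rot: [3.123, 0.082, -0.024]
wrist_force: [1.6, 0.5, -0.7]
grip_width: 0.5
```

```bash
python3 -c "
from h import *
st()
s=imaging.snapshot('wrist');im=s['color'];cv2.imwrite('pics/w26.png',cv2.resize(im[:200,190:370],None,fx=3,fy=3,interpolation=cv2.INTER_CUBIC))
"
```

```text
t 26.85 pos [ 0.5559 -0.1636  0.1445] psi -1.518 z [-0.015 -0.017 -1.   ] F [ 1.6  0.5 -0.7] grip 0.500 q [-0.39  0.2   0.05  1.43 -0.02  2.7 ]
```

View pics/w26.png

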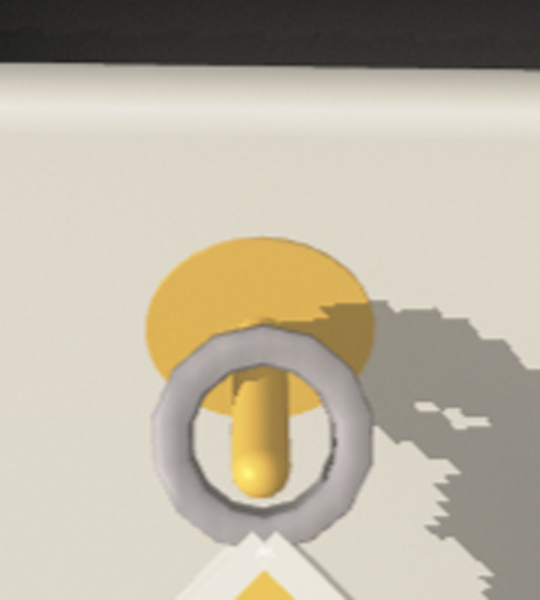

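Call:
{"method": "apply_moves", "body": {"targets": [[0.002,0,0.003,0],[0.002,0,0.003,0],[0,0,0,0]]}}

```text
time: 27.28
position: [0.5603, -0.1636, 0.1388]
eef_rot: [3.123, 0.082, -0.023]
wrist_force: [-0.2, -0.9, -0.9]
grip_width: 0.499
```

Call:
{"method": "apply_moves", "body": {"targets": [[0,0,0,0],[0,0,0,0],[0,0,0,0],[0,0,0,0]], "claw": 0.056}}

```text
time: 27.78
position: [0.5603, -0.1637, 0.1395]
eef_rot: [3.123, 0.081, -0.022]
wrist_force: [1.0, -0.6, 0.4]
grip_width: 0.658
```

```bash
python3 -c "
from h import *
st()
s=imaging.snapshot('wrist');im=s['color'];cv2.imwrite('pics/w27.png',im)
"
```

```text
t 27.77 pos [ 0.5603 -0.1637  0.1395] psi -1.518 z [-0.014 -0.018 -1.   ] F [ 1.  -0.6  0.4] grip 0.658 q [-0.39  0.21  0.05  1.42 -0.02  2.7 ]
```

View pics/w27.png

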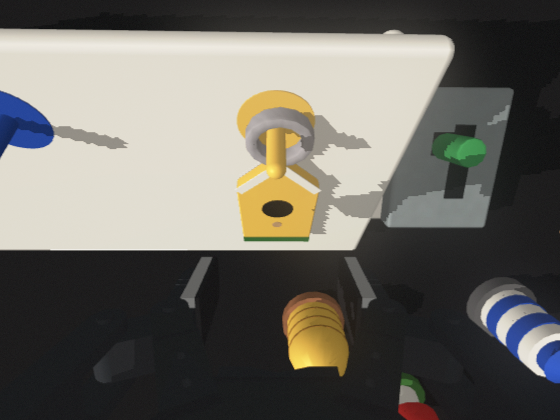

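```bash
python3 -c "
from h import *
s=dict(readout.get_state());s['position']=s['position']+[0,0,.08]
plan([.43,.212,.12],-1.2,s=s)
"
```

```text
psi now -1.519 q6 2.702 q1 -0.388 twist -0.319 q6pred? pos [ 0.5603 -0.1637  0.2195] n 8
[[-0.014, -0.048, 0.012, -0.04], [-0.012, -0.048, 0.012, -0.04], [-0.01, -0.049, 0.012, -0.04], [-0.008, -0.049, 0.012, -0.04], [-0.006, -0.05, 0.012, -0.04], [-0.003, -0.05, 0.011, -0.04], [-0.002, -0.05, 0.012, -0.04], [0.001, -0.049, 0.011, -0.04]]
```

Call:
{"method": "apply_moves", "body": {"targets": [[0,0,-0.03,0],[0,0,-0.05,0]], "claw": 0.068}}

```text
time: 28.08
position: [0.5583, -0.1611, 0.2149]
eef_rot: [3.127, 0.081, -0.04]
wrist_force: [0.8, -0.4, -0.4]
grip_width: 0.799
```

Call:
{"method": "apply_moves", "body": {"targets": [[-0.022,-0.048,0.0,-0.04],[-0.02,-0.048,0.0,-0.04],[-0.018,-0.049,0.002,-0.04],[-0.01,-0.049,0.012,-0.04],[-0.004,-0.05,0.02,-0.04],[0.003,-0.05,0.02,-0.04],[0.004,-0.05,0.02,-0.04],[0.006,-0.049,0.02,-0.03]]}}

```text
time: 29.08
position: [0.4243, 0.2235, 0.1243]
eef_rot: [3.074, 0.566, -0.004]
wrist_force: [0.8, -0.3, 0.4]
grip_width: 0.795
```

Call:
{"method": "apply_moves", "body": {"targets": [[0,0,0,0],[0,0,0,0]]}}

```text
time: 29.32
position: [0.4219, 0.2256, 0.1226]
eef_rot: [3.071, 0.575, -0.01]
wrist_force: [0.1, -0.1, 0.5]
grip_width: 0.797
```

```bash
python3 -c "
from h import *
st()
s=imaging.snapshot('wrist');im=s['color'];cv2.imwrite('pics/w28.png',im)
"
```

```text
t 29.32 pos [0.4219 0.2256 0.1226] psi -1.201 z [-0.003 -0.018 -1.   ] F [ 0.1 -0.1  0.5] grip 0.797 q [ 0.36 -0.05 -0.26  1.37 -0.02  3.13]
```

View pics/w28.png

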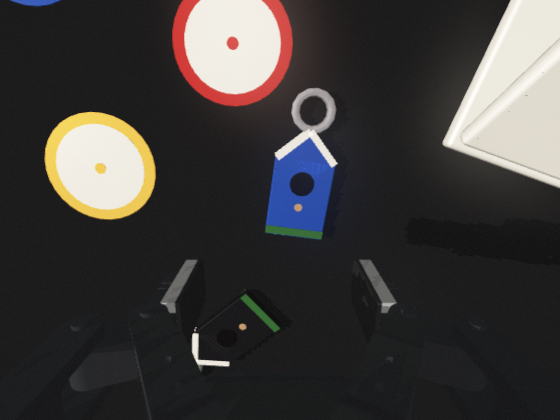

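```bash
python3 -c "
from h import *
s=imaging.snapshot('wrist')
E,m,a=house(s,[314,110],[293.5,234])
print('marks',onz(s,[[233,43],[100.5,168]],0))
plan([m[0],m[1],.035],-1.19)
"
```

```text
len 0.09245622695704701
eye [0.4998 0.2271 0.008 ] mid [0.4375 0.2126 0.008 ] [0.439  0.2129 0.008 ] yaw 0.230
marks [[0.52001243 0.29361243 0.        ]
 [0.4049475  0.35811038 0.        ]]
psi now -1.202 q6 3.132 q1 0.359 twist -0.012 q6pred? pos [0.4223 0.225  0.1228] n 2
[[0.006, 0.008, 0.044, -0.006], [0.005, 0.008, 0.044, -0.006]]
```

Call:
{"method": "apply_moves", "body": {"targets": [[0.008,0.009,0.03,-0.02],[0.005,0.006,0.03,0],[-0.004,0,0.02,0],[0,0,0,0]]}}

```text
time: 29.92
position: [0.4421, 0.2085, 0.0455]
eef_rot: [3.069, 0.589, 0.004]
wrist_force: [0.0, 0.6, -0.2]
grip_width: 0.796
```

```bash
python3 -c "
from h import *
st()
plan([.4385,.2128,.022],-1.22)
"
```

```text
t 29.93 pos [0.4421 0.2085 0.0455] psi -1.192 z [ 0.006 -0.016 -1.   ] F [ 0.   0.6 -0.2] grip 0.796 q [ 0.31  0.02 -0.35  1.2  -0.02  3.08]
psi now -1.192 q6 3.076 q1 0.313 twist 0.028 q6pred? pos [0.4421 0.2085 0.0455] n 1
[[-0.002, -0.006, 0.023, 0.028]]
```

Call:
{"method": "apply_moves", "body": {"targets": [[-0.003,-0.005,0.008,0.02],[-0.003,0,0.008,0],[-0.002,0,0.007,0],[0,0,0,0]]}}

```text
time: 30.42
position: [0.4353, 0.2099, 0.0244]
eef_rot: [3.077, 0.553, 0.014]
wrist_force: [-0.5, -0.9, -0.2]
grip_width: 0.795
```

```bash
python3 -c "
from h import *
st()
plan([.4385,.2128,.022],-1.22)
s=imaging.snapshot('wrist');im=s['color'];cv2.imwrite('pics/w29.png',im)
"
```

```text
t 30.43 pos [0.4353 0.2099 0.0244] psi -1.215 z [ 0.012 -0.014 -1.   ] F [-0.5 -0.9 -0.2] grip 0.795 q [ 0.32  0.01 -0.4   1.15 -0.02  3.11]
psi now -1.215 q6 3.107 q1 0.321 twist 0.005 q6pred? pos [0.4353 0.2099 0.0244] n 1
[[0.004, -0.002, 0.002, 0.005]]
```

View pics/w29.png

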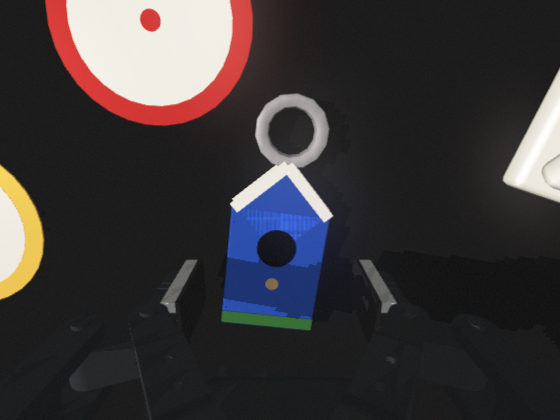

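Call:
{"method": "apply_moves", "body": {"targets": [[0.003,-0.001,0.001,0],[0,0,0,0],[0,0,0,0],[0,0,0,0],[0,0,0,-0.1],[0,0,0,-0.15],[0,0,0,0]], "claw": 0.03}}

```text
time: 31.35
position: [0.4396, 0.2127, 0.0249]
eef_rot: [2.98, 0.941, 0.016]
wrist_force: [0.1, 1.4, 0.3]
grip_width: 0.5
```

Call:
{"method": "apply_moves", "body": {"targets": [[0,0,0,0],[0,0,0,0],[0,0,0,0]], "claw": 0.062}}

```text
time: 31.72
position: [0.4396, 0.2126, 0.0248]
eef_rot: [2.982, 0.934, 0.016]
wrist_force: [-0.6, -0.9, 0.5]
grip_width: 0.725
```

```bash
python3 -c "
from h import *
st()
s=imaging.snapshot('wrist');im=s['color'];cv2.imwrite('pics/w30.png',im)
"
```

```text
t 31.73 pos [0.4396 0.2126 0.0248] psi -0.963 z [ 0.015 -0.013 -1.   ] F [-0.6 -0.9  0.5] grip 0.725 q [ 0.32  0.02 -0.39  1.15 -0.02  2.86]
```

View pics/w30.png

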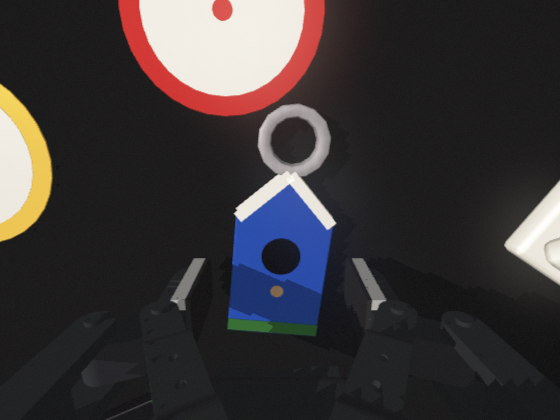

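```bash
python3 -c "
from h import *
s=imaging.snapshot('wrist')
E,m,a=house(s,[294,140],[272.5,327])
plan([m[0],m[1],.021],a-np.pi/2)
"
```

```text
len 0.09103600466563483
eye [0.4953 0.2427 0.008 ] mid [0.4393 0.2118 0.008 ] [0.4419 0.2132 0.008 ] yaw 0.504
psi now -0.963 q6 2.857 q1 0.323 twist 0.104 q6pred? pos [0.4396 0.2126 0.0248] n 1
[[0.001, 0.001, 0.004, 0.104]]
```

Call:
{"method": "apply_moves", "body": {"targets": [[0,0,0.002,0.1],[-0.001,0,0.003,0],[0,0,0.001,0]]}}

```text
time: 32.2
position: [0.4388, 0.212, 0.0186]
eef_rot: [3.026, 0.783, 0.018]
wrist_force: [0.9, -0.3, 0.6]
grip_width: 0.726
```

Call:
{"method": "apply_moves", "body": {"targets": [[0,0,0,0],[0,0,0,0],[0,0,0,0],[0,0,0,0],[0,0,0,0]], "claw": 0.03}}

```text
time: 32.83
position: [0.4388, 0.2149, 0.0206]
eef_rot: [3.031, 0.791, 0.02]
wrist_force: [-0.3, 0.7, 1.2]
grip_width: 0.501
```

Call:
{"method": "apply_moves", "body": {"targets": [[0,0,-0.02,0],[0,0,-0.04,0],[0,0,-0.05,0],[0,0,-0.05,0],[0,0,-0.04,0],[0,0,0,0]]}}

```text
time: 33.58
position: [0.4333, 0.2137, 0.2206]
eef_rot: [3.028, 0.789, 0.003]
wrist_force: [0.8, 0.2, -1.8]
grip_width: 0.502
```

```bash
python3 -c "
from h import *
st()
s=imaging.snapshot('wrist');im=s['color'];cv2.imwrite('pics/w31.png',im)
plan([.530,-.048,.195],-1.525)
"
```

```text
t 33.58 pos [0.4333 0.2137 0.2206] psi -1.061 z [ 0.005 -0.012 -1.   ] F [ 0.8  0.2 -1.8] grip 0.502 q [ 0.33 -0.07 -0.08  1.56 -0.01  2.96]
psi now -1.061 q6 2.959 q1 0.327 twist 0.464 q6pred? pos [0.4322 0.2133 0.2183] n 6
[[-0.007, 0.046, 0.004, 0.077], [-0.003, 0.046, 0.005, 0.077], [0.0, 0.047, 0.004, 0.077], [0.004, 0.046, 0.005, 0.077], [0.007, 0.046, 0.004, 0.077], [0.01, 0.045, 0.005, 0.077]]
```

View pics/w31.png

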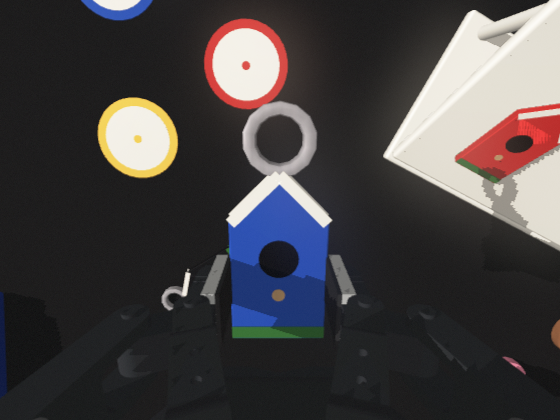

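Call:
{"method": "apply_moves", "body": {"targets": [[-0.007,0.046,0.002,0.077],[-0.003,0.046,0.002,0.077],[0.0,0.047,0.003,0.077],[0.003,0.046,0.004,0.077],[0.006,0.046,0.004,0.077],[0.006,0.045,0.004,0.077],[0,0,0,0],[0,0,0,0]]}}

```text
time: 34.62
position: [0.5147, -0.0562, 0.1785]
eef_rot: [3.13, 0.056, -0.053]
wrist_force: [0.5, -0.3, -0.9]
grip_width: 0.5
```

```bash
python3 -c "
from h import *
st()
s=imaging.snapshot('wrist');im=s['color'];cv2.imwrite('pics/w32.png',cv2.resize(im[:200,190:370],None,fx=3,fy=3,interpolation=cv2.INTER_CUBIC))
"
```

```text
t 34.62 pos [ 0.5147 -0.0562  0.1785] psi -1.535 z [-0.034 -0.011 -0.999] F [ 0.5 -0.3 -0.9] grip 0.500 q [-0.23  0.06 -0.04  1.5  -0.02  2.88]
```

View pics/w32.png

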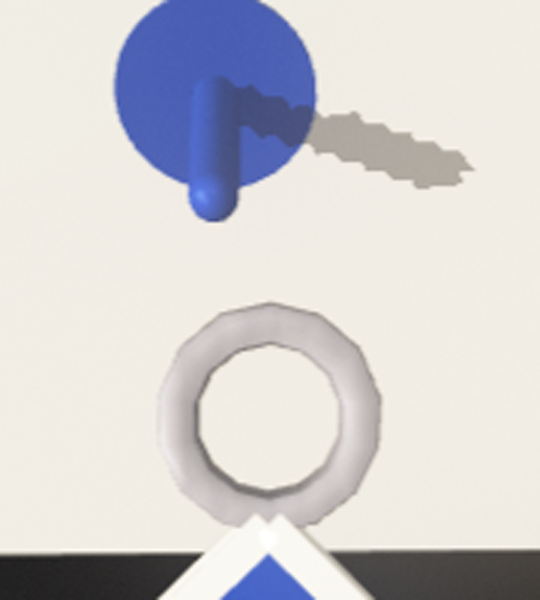

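```bash
python3 -c "
from h import *
s=imaging.snapshot('wrist')
E,B=hang(s,[279.4,138.7],[261.4,30],[260.7,65.4])
p=readout.get_state()['position']
for h in (.04,.034,.026,.018): print(h, np.round(B+N*h-E,4), np.round(p+B+N*h-E,4))
plan(p+B+N*.040-E,-1.525,step=.02,dec=4)
"
```

```text
eye [ 0.5777 -0.0543  0.1621] eye-tcp [ 0.0628  0.0014 -0.017 ] base [ 0.6252 -0.0442  0.1107] base from tip [ 0.6239 -0.0442  0.1107]
0.04 [ 0.0211  0.0089 -0.0208] [ 0.536  -0.0467  0.1583]
0.034 [ 0.025   0.0091 -0.0254] [ 0.5399 -0.0466  0.1537]
0.026 [ 0.0301  0.0094 -0.0315] [ 0.545  -0.0463  0.1476]
0.018 [ 0.0353  0.0096 -0.0376] [ 0.5502 -0.0461  0.1415]
psi now -1.534 q6 2.878 q1 -0.227 twist -0.009 q6pred? pos [ 0.5149 -0.0557  0.1791] n 2
[[0.0111, -0.0042, 0.01, -0.004], [0.011, -0.0041, 0.01, -0.004]]
```

Call:
{"method": "apply_moves", "body": {"targets": [[0.01,-0.0045,0.009,-0.01],[0.01,-0.004,0.009,0],[0,0,0,0],[0,0,0,0]]}}

```text
time: 35.22
position: [0.5354, -0.0428, 0.1588]
eef_rot: [3.13, 0.083, -0.051]
wrist_force: [-0.1, -0.3, -0.5]
grip_width: 0.498
```

```bash
python3 -c "
from h import *
st()
s=imaging.snapshot('wrist');im=s['color'];cv2.imwrite('pics/w33.png',cv2.resize(im[:200,190:370],None,fx=3,fy=3,interpolation=cv2.INTER_CUBIC))
"
```

```text
t 35.23 pos [ 0.5354 -0.0428  0.1588] psi -1.518 z [-0.032 -0.011 -0.999] F [-0.1 -0.3 -0.5] grip 0.498 q [-0.2   0.11 -0.02  1.47 -0.02  2.89]
```

View pics/w33.png

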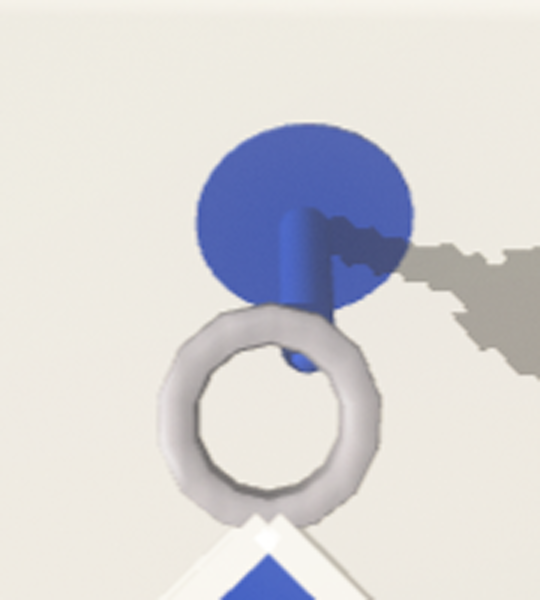

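Call:
{"method": "apply_moves", "body": {"targets": [[0.001,0.005,0,0],[0.003,0,0.003,0],[0,0,0,0]]}}

```text
time: 35.65
position: [0.5399, -0.0485, 0.1563]
eef_rot: [3.129, 0.081, -0.049]
wrist_force: [-0.4, 0.3, -0.6]
grip_width: 0.495
```

```bash
python3 -c "
from h import *
st()
s=imaging.snapshot('wrist');im=s['color'];cv2.imwrite('pics/w34.png',cv2.resize(im[:200,190:370],None,fx=3,fy=3,interpolation=cv2.INTER_CUBIC))
"
```

```text
t 35.65 pos [ 0.5399 -0.0485  0.1563] psi -1.519 z [-0.031 -0.012 -0.999] F [-0.4  0.3 -0.6] grip 0.495 q [-0.2   0.12 -0.01  1.46 -0.02  2.89]
```

View pics/w34.png

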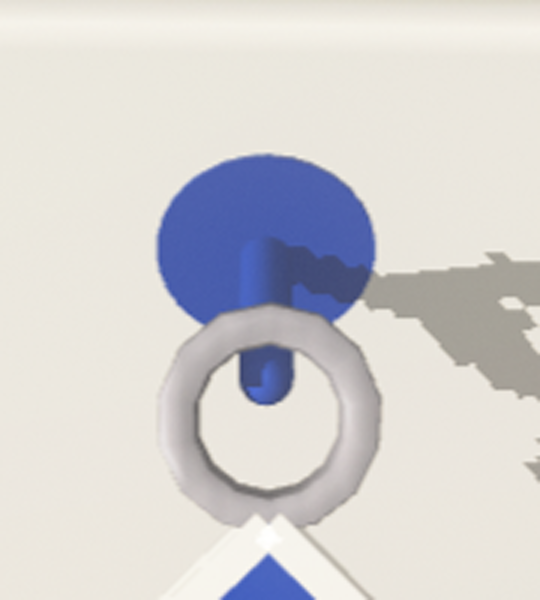

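Call:
{"method": "apply_moves", "body": {"targets": [[0.003,0,0.003,0],[0.0025,0,0.004,0],[0.0025,0,0.004,0],[0,0,0,0]]}}

```text
time: 36.2
position: [0.5485, -0.0483, 0.1445]
eef_rot: [3.129, 0.081, -0.047]
wrist_force: [0.6, 0.7, -0.6]
grip_width: 0.5
```

```bash
python3 -c "
from h import *
st()
s=imaging.snapshot('wrist');im=s['color'];cv2.imwrite('pics/w35.png',cv2.resize(im[:200,190:370],None,fx=3,fy=3,interpolation=cv2.INTER_CUBIC))
"
```

```text
t 36.20 pos [ 0.5485 -0.0483  0.1445] psi -1.519 z [-0.03  -0.012 -0.999] F [ 0.6  0.7 -0.6] grip 0.500 q [-0.2   0.15 -0.01  1.44 -0.02  2.89]
```

View pics/w35.png

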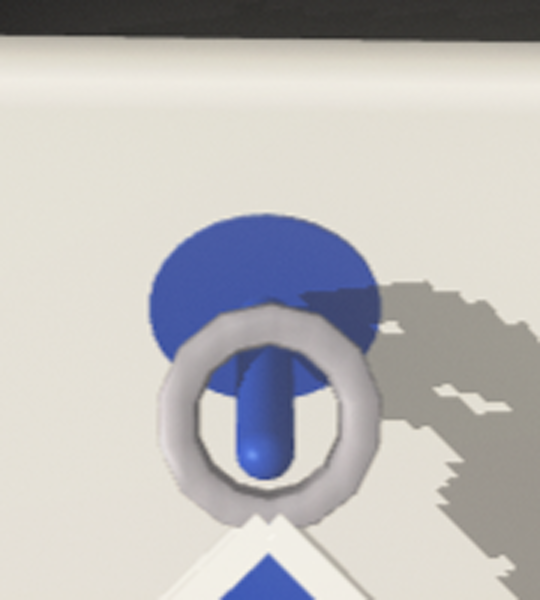

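Call:
{"method": "apply_moves", "body": {"targets": [[0.002,0,0.003,0],[0.002,0,0.003,0],[0,0,0,0]]}}

```text
time: 36.62
position: [0.5528, -0.0482, 0.1389]
eef_rot: [3.129, 0.081, -0.046]
wrist_force: [-0.0, -0.2, 0.2]
grip_width: 0.498
```

Call:
{"method": "apply_moves", "body": {"targets": [[0,0,0,0],[0,0,0,0],[0,0,0,0],[0,0,0,0]], "claw": 0.056}}

```text
time: 37.12
position: [0.5528, -0.0483, 0.1396]
eef_rot: [3.129, 0.081, -0.045]
wrist_force: [-0.5, 0.6, 0.2]
grip_width: 0.656
```

```bash
python3 -c "
from h import *
st()
s=imaging.snapshot('wrist');im=s['color'];cv2.imwrite('pics/w36.png',im)
"
```

```text
t 37.12 pos [ 0.5528 -0.0483  0.1396] psi -1.519 z [-0.028 -0.012 -1.   ] F [-0.5  0.6  0.2] grip 0.656 q [-0.2   0.16 -0.01  1.43 -0.02  2.89]
```

View pics/w36.png

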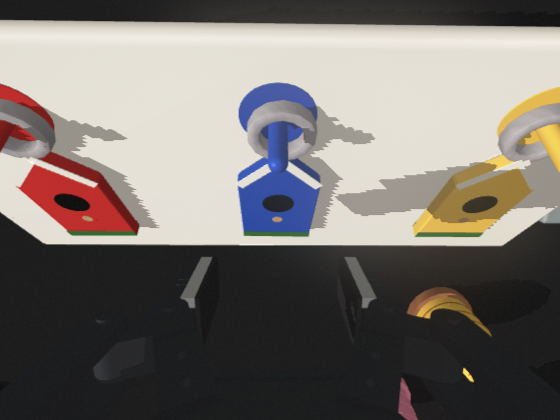

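```bash
python3 -c "
from h import *
s=dict(readout.get_state());s['position']=s['position']+[0,0,.09]
plan([.38,-.24,.26],-1.571,s=s)
"
```

```text
psi now -1.519 q6 2.891 q1 -0.199 twist 0.052 q6pred? pos [ 0.5528 -0.0482  0.2295] n 5
[[-0.037, 0.037, -0.005, 0.01], [-0.036, 0.037, -0.005, 0.01], [-0.036, 0.037, -0.004, 0.01], [-0.036, 0.038, -0.005, 0.01], [-0.035, 0.037, -0.004, 0.01]]
```

Call:
{"method": "apply_moves", "body": {"targets": [[0,0,-0.03,0],[0,0,-0.06,0],[-0.043,0.048,-0.008,0.01],[-0.043,0.048,-0.008,0.01],[-0.043,0.048,-0.008,0.01],[-0.043,0.046,-0.008,0.01],[0,0,0,0],[0,0,0,0]], "claw": 0.085}}

```text
time: 38.17
position: [0.3948, -0.2415, 0.2716]
eef_rot: [3.124, 0.02, -0.042]
wrist_force: [0.5, -0.6, -0.3]
grip_width: 0.994
```

```bash
python3 -c "
from h import *
st()
s=imaging.snapshot('wrist');im=s['color'];cv2.imwrite('pics/w37.png',im)
"
```

```text
t 38.17 pos [ 0.3948 -0.2415  0.2716] psi -1.558 z [-0.027 -0.017 -0.999] F [ 0.5 -0.6 -0.3] grip 0.994 q [-0.67 -0.09 -0.    1.67 -0.03  2.45]
```

View pics/w37.png

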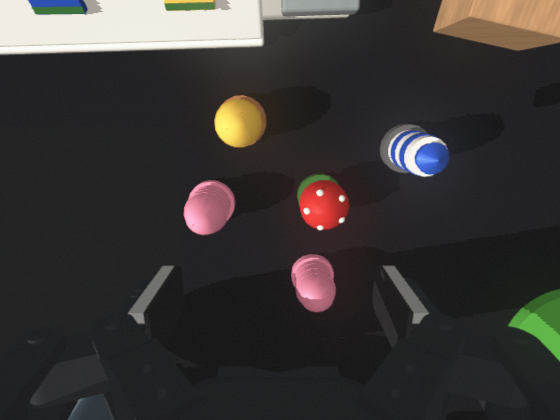

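```bash
python3 -c "
from h import *
s=imaging.snapshot('wrist')
print(onz(s,[[240,121]],.048),onz(s,[[323,205]],.048),onz(s,[[410,149]],.008),onz(s,[[432,157]],.080))
plan([.447,-.197,.10],-1.571)
"
```

```text
[[ 0.45169699 -0.20579028  0.048     ]] [[ 0.36316065 -0.29493894  0.048     ]] [[ 0.41980535 -0.39966254  0.008     ]] [[ 0.42254555 -0.39150496  0.08      ]]
psi now -1.556 q6 2.454 q1 -0.673 twist 0.015 q6pred? pos [ 0.3952 -0.2409  0.2714] n 4
[[0.014, -0.012, 0.042, 0.004], [0.014, -0.011, 0.042, 0.004], [0.014, -0.012, 0.043, 0.004], [0.015, -0.011, 0.042, 0.004]]
```

Call:
{"method": "apply_moves", "body": {"targets": [[0.012,-0.008,0.04,0],[0.012,-0.009,0.04,0],[0.012,-0.009,0.03,0],[0.01,-0.009,0.03,0],[0,0,0,0],[0,0,0,0]]}}

```text
time: 39.02
position: [0.4428, -0.1994, 0.1252]
eef_rot: [3.124, 0.048, -0.043]
wrist_force: [0.1, -1.1, 0.2]
grip_width: 0.992
```

```bash
python3 -c "
from h import *
st()
s=imaging.snapshot('wrist');im=s['color'];cv2.imwrite('pics/w38.png',im)
"
```

```text
t 39.02 pos [ 0.4428 -0.1994  0.1252] psi -1.540 z [-0.027 -0.017 -0.999] F [ 0.1 -1.1  0.2] grip 0.992 q [-0.54 -0.03 -0.23  1.38 -0.03  2.57]
```

View pics/w38.png

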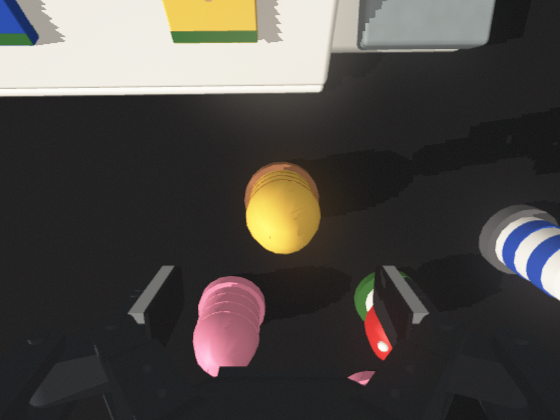

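```bash
python3 -c "
from h import *
s=imaging.snapshot('wrist')
print(onz(s,[[283,214]],.048),onz(s,[[282,199]],.008))
B=onz(s,[[283,214]],.048)[0]
th=np.linspace(0,2*np.pi,60)
im=s['color'].copy()
for r,z in((.028,0.0),(.028,.01),(.024,.046)):
  for q in proj(s,np.c_[B[0]+r*np.cos(th),B[1]+r*np.sin(th),0*th+z]): cv2.circle(im,(int(q[0]),int(q[1])),0,(255,255,0),-1)
cv2.imwrite('pics/w38o.png',cv2.resize(im[140:280,200:380],None,fx=4,fy=4))
plan([B[0],B[1],.039],-1.55)
"
```

```text
[[ 0.4519745  -0.20324573  0.048     ]] [[ 0.44977136 -0.20378005  0.008     ]]
psi now -1.541 q6 2.567 q1 -0.545 twist 0.009 q6pred? pos [ 0.4428 -0.1999  0.1256] n 2
[[0.006, 0.001, 0.043, 0.005], [0.005, 0.001, 0.043, 0.005]]
```

View pics/w38o.png

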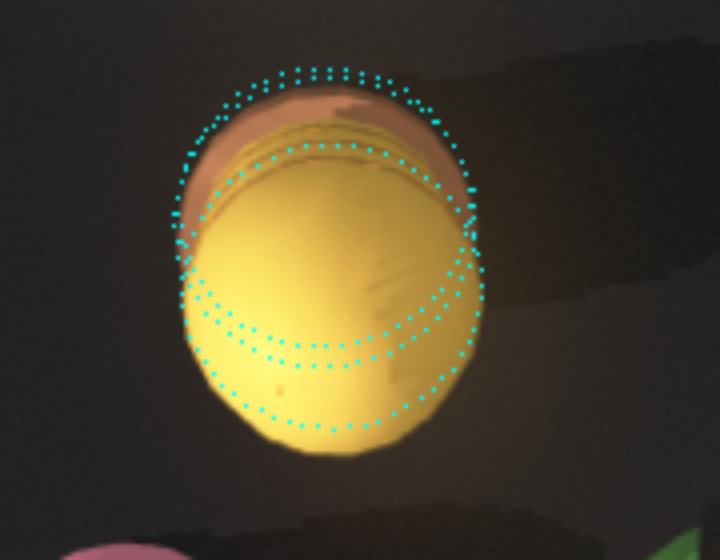

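Call:
{"method": "apply_moves", "body": {"targets": [[0.003,0.002,0.03,0],[0.001,0.001,0.028,0],[-0.003,0,0.024,0],[0,0,0,0]]}}

```text
time: 39.62
position: [0.4464, -0.209, 0.0497]
eef_rot: [3.116, 0.043, -0.023]
wrist_force: [0.5, -0.2, -0.3]
grip_width: 0.993
```

```bash
python3 -c "
from h import *
st()
plan([.4485,-.2035,.038])
"
```

```text
t 39.62 pos [ 0.4464 -0.209   0.0497] psi -1.543 z [-0.014 -0.025 -1.   ] F [ 0.5 -0.2 -0.3] grip 0.993 q [-0.56  0.02 -0.34  1.21 -0.03  2.56]
psi now -1.543 q6 2.557 q1 -0.557 twist 0.000 q6pred? pos [ 0.4464 -0.209   0.0497] n 1
[[0.002, -0.006, 0.011, 0.0]]
```

Call:
{"method": "apply_moves", "body": {"targets": [[0.001,-0.005,0.006,0],[0,0,0.004,0],[0,0,0,0]]}}

```text
time: 40.0
position: [0.4501, -0.206, 0.0435]
eef_rot: [3.112, 0.042, -0.012]
wrist_force: [-0.2, 0.1, 0.1]
grip_width: 0.997
```

Call:
{"method": "apply_moves", "body": {"targets": [[0,0,0,0],[0,0,0,0],[0,0,0,0],[0,0,0,0],[0,0,0,0]], "claw": 0.035, "grip_force": 50}}

```text
time: 40.62
position: [0.4513, -0.2062, 0.0452]
eef_rot: [3.111, 0.042, -0.008]
wrist_force: [0.8, 0.4, 1.3]
grip_width: 0.541
```

```bash
python3 -c "
from h import *
st()
s=imaging.snapshot('wrist');im=s['color'];cv2.imwrite('pics/w39.png',im)
"
```

```text
t 40.62 pos [ 0.4513 -0.2062  0.0452] psi -1.543 z [-0.005 -0.03  -1.   ] F [0.8 0.4 1.3] grip 0.541 q [-0.55  0.03 -0.34  1.19 -0.03  2.57]
```

View pics/w39.png

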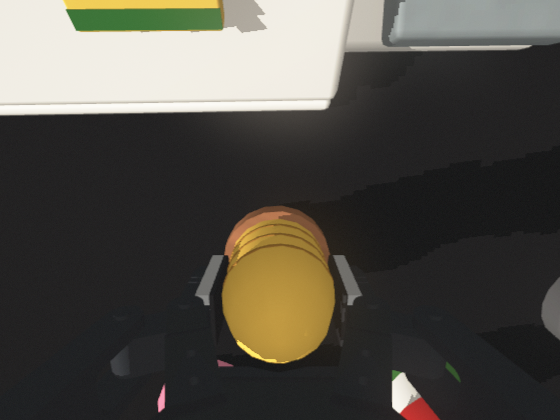

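```bash
python3 -c "
from h import *
s=dict(readout.get_state());s['position']=s['position']+[0,0,.1]
plan([.40,.35,.13],-.5,s=s)
"
```

```text
psi now -1.543 q6 2.567 q1 -0.547 twist -1.043 q6pred? pos [ 0.4513 -0.2062  0.1452] n 11
[[-0.003, -0.051, -0.0, -0.095], [0.002, -0.051, -0.0, -0.095], [0.006, -0.05, -0.0, -0.095], [0.011, -0.05, -0.0, -0.095], [0.016, -0.048, -0.0, -0.095], [0.02, -0.047, -0.0, -0.095], [0.024, -0.044, -0.0, -0.095], [0.029, -0.042, -0.0, -0.095]]
[[0.032, -0.039, -0.0, -0.095], [0.036, -0.036, -0.001, -0.095], [0.04, -0.032, -0.0, -0.095]]
```

Call:
{"method": "apply_moves", "body": {"targets": [[0,0,-0.02,0],[0,0,-0.04,0],[0,0,-0.04,0],[0,0,0,0]]}}

```text
time: 41.18
position: [0.4487, -0.2016, 0.1422]
eef_rot: [3.116, 0.042, -0.023]
wrist_force: [0.4, -0.5, -2.7]
grip_width: 0.544
```

Call:
{"method": "apply_moves", "body": {"targets": [[-0.003,-0.051,-0.0,-0.095],[0.002,-0.051,-0.0,-0.095],[0.006,-0.05,-0.0,-0.095],[0.011,-0.05,-0.0,-0.095],[0.016,-0.048,-0.0,-0.095],[0.02,-0.047,-0.0,-0.095],[0.024,-0.044,-0.0,-0.095],[0.029,-0.042,-0.0,-0.095]]}}

```text
time: 42.18
position: [0.399, 0.2105, 0.1142]
eef_rot: [2.882, 1.223, -0.069]
wrist_force: [1.1, 0.1, -2.2]
grip_width: 0.54
```

```bash
python3 -c "
from h import *
st()
plan([.40,.345,.13],-.5)
"
```

```text
t 42.17 pos [0.399  0.2105 0.1142] psi -0.769 z [-0.037 -0.026 -0.999] F [ 1.1  0.1 -2.2] grip 0.540 q [ 0.34 -0.08 -0.31  1.39 -0.01  2.68]
psi now -0.769 q6 2.684 q1 0.345 twist -0.269 q6pred? pos [0.399  0.2105 0.1142] n 3
[[0.032, -0.031, -0.006, -0.09], [0.035, -0.028, -0.007, -0.09], [0.037, -0.025, -0.006, -0.09]]
```

Call:
{"method": "apply_moves", "body": {"targets": [[0.031,-0.031,-0.01,-0.09],[0.033,-0.028,-0.01,-0.09],[0.034,-0.025,-0.006,-0.09],[0,0,0,0],[0,0,0,0]]}}

```text
time: 42.8
position: [0.388, 0.3438, 0.1233]
eef_rot: [2.683, 1.622, -0.102]
wrist_force: [-0.1, -1.2, -3.2]
grip_width: 0.546
```

```bash
python3 -c "
from h import *
st()
s=imaging.snapshot('wrist');im=s['color'];cv2.imwrite('pics/w40.png',im)
"
```

```text
t 42.80 pos [0.388  0.3438 0.1233] psi -0.484 z [-0.053 -0.038 -0.998] F [-0.1 -1.2 -3.2] grip 0.546 q [ 0.6   0.11 -0.09  1.43 -0.    2.65]
```

View pics/w40.png

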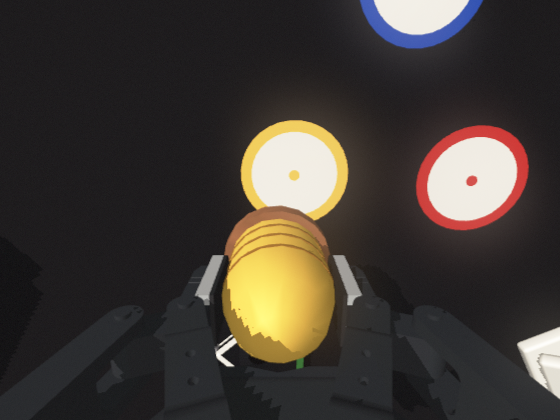

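```bash
python3 -c "
from h import *
s=imaging.snapshot('wrist')
M=onz(s,[[294,175.3]],0)[0]; print('mark',M, onz(s,[[471.5,181]],0))
p=readout.get_state();Rm=R.from_rotvec(p['eef_rot'])
b=Rm.apply([-.003,0,.045]);base=p['position']+b;print('base',base)
th=np.linspace(0,2*np.pi,60);im=s['color'].copy()
for r,z in((.028,.045),(.028,.035),(.024,0)):
  for q in proj(s,p['position']+Rm.apply(np.c_[-.003+r*np.cos(th),r*np.sin(th),0*th+z])): cv2.circle(im,(int(q[0]),int(q[1])),0,(255,255,0),-1)
cv2.imwrite('pics/w40o.png',cv2.resize(im[180:380,180:380],None,fx=3,fy=3))
plan([M[0]-b[0],M[1]-b[1],.06])
"
```

```text
mark [0.40502534 0.35745025 0.        ] [[0.52003622 0.29304281 0.        ]]
base [0.38442349 0.33913608 0.07905079]
psi now -0.485 q6 2.651 q1 0.595 twist 0.000 q6pred? pos [0.3882 0.3435 0.1238] n 2
[[0.015, 0.006, 0.031, 0.0], [0.014, 0.006, 0.031, 0.0]]
```

View pics/w40o.png

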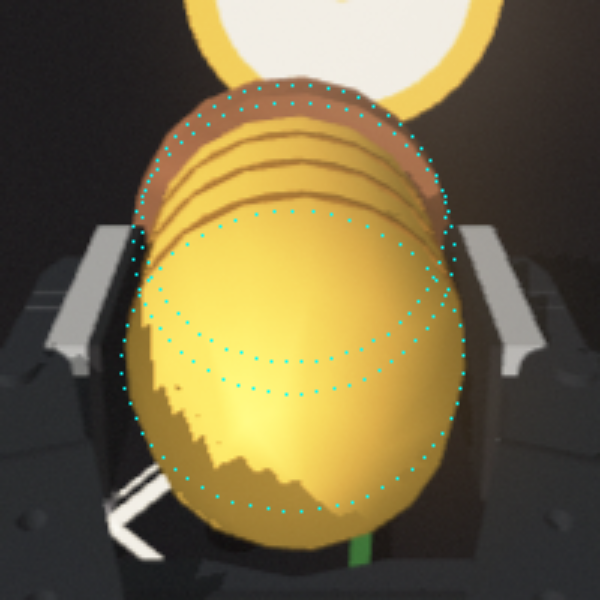

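Call:
{"method": "apply_moves", "body": {"targets": [[0.014,0.006,0.025,0],[0.013,0.005,0.025,0],[0,0,0,0]]}}

```text
time: 43.28
position: [0.409, 0.3572, 0.0706]
eef_rot: [2.688, 1.612, -0.102]
wrist_force: [0.1, -0.9, -2.4]
grip_width: 0.545
```

```bash
cat >> h.py <<'E'
def place(mark,off,z):
    p=readout.get_state();Rm=R.from_rotvec(p['eef_rot']);b=Rm.apply(off);st();print("base",np.round(p['position']+b,4));plan([mark[0]-b[0],mark[1]-b[1],z],step=.03,dec=4)
E
python3 -c "
from h import *
place([.4045,.3565],[-.0025,0,.045],.046)
s=imaging.snapshot('wrist');im=s['color'];cv2.imwrite('pics/w41.png',im)
"
```

```text
t 43.27 pos [0.409  0.3572 0.0706] psi -0.491 z [-0.053 -0.038 -0.998] F [ 0.1 -0.9 -2.4] grip 0.545 q [ 0.6   0.2  -0.1   1.33 -0.    2.66]
base [0.4054 0.3533 0.0259]
psi now -0.491 q6 2.656 q1 0.595 twist 0.000 q6pred? pos [0.409  0.3572 0.0706] n 1
[[0.0039, -0.0016, 0.0245, 0.0]]
```

View pics/w41.png

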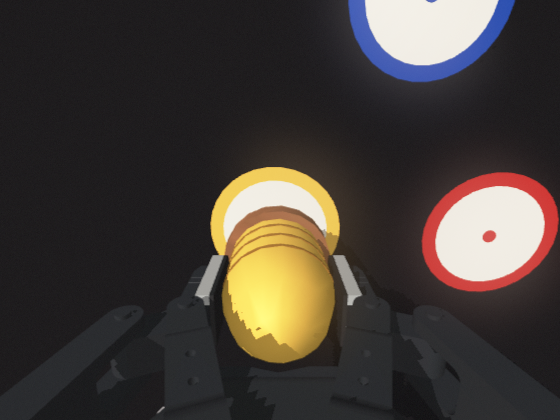

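Call:
{"method": "apply_moves", "body": {"targets": [[0.003,-0.002,0.011,0],[0.001,0,0.007,0],[0,0,0,0]]}}

```text
time: 43.7
position: [0.4093, 0.361, 0.0553]
eef_rot: [2.69, 1.611, -0.094]
wrist_force: [0.4, -0.1, -1.1]
grip_width: 0.546
```

```bash
python3 -c "
from h import *
place([.4045,.3565],[-.0025,0,.045],.046)
s=imaging.snapshot('wrist');im=s['color'];cv2.imwrite('pics/w42.png',im)
"
```

```text
t 43.70 pos [0.4093 0.361  0.0553] psi -0.492 z [-0.049 -0.035 -0.998] F [ 0.4 -0.1 -1.1] grip 0.546 q [ 0.6   0.21 -0.12  1.3  -0.    2.66]
base [0.406  0.3572 0.0105]
psi now -0.492 q6 2.663 q1 0.601 twist 0.000 q6pred? pos [0.4093 0.361  0.0553] n 1
[[-0.0008, -0.0007, 0.0094, 0.0]]
```

View pics/w42.png

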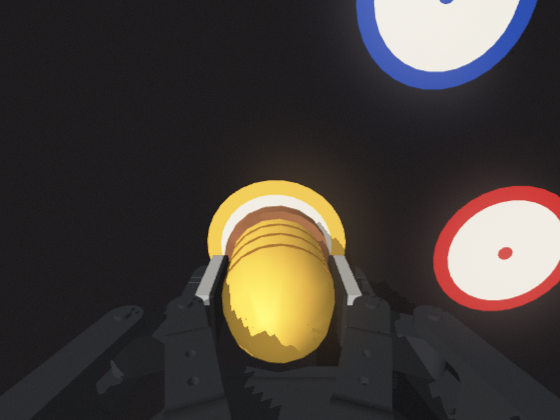

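Call:
{"method": "apply_moves", "body": {"targets": [[-0.001,-0.001,0.004,0],[-0.001,0,0.004,0],[0,0,0,0]]}}

```text
time: 44.12
position: [0.4074, 0.3598, 0.0482]
eef_rot: [2.69, 1.611, -0.091]
wrist_force: [-0.0, 0.4, -2.7]
grip_width: 0.547
```

```bash
python3 -c "
from h import *
place([.4045,.3565],[-.0025,0,.045],.046)
s=imaging.snapshot('wrist');im=s['color'];cv2.imwrite('pics/w43.png',im)
"
```

```text
t 44.12 pos [0.4074 0.3598 0.0482] psi -0.492 z [-0.047 -0.034 -0.998] F [-0.   0.4 -2.7] grip 0.547 q [ 0.6   0.21 -0.13  1.28 -0.    2.66]
base [0.4041 0.3561 0.0034]
psi now -0.492 q6 2.663 q1 0.601 twist 0.000 q6pred? pos [0.4074 0.3598 0.0482] n 1
[[0.0007, 0.0002, 0.0021, 0.0]]
```

View pics/w43.png

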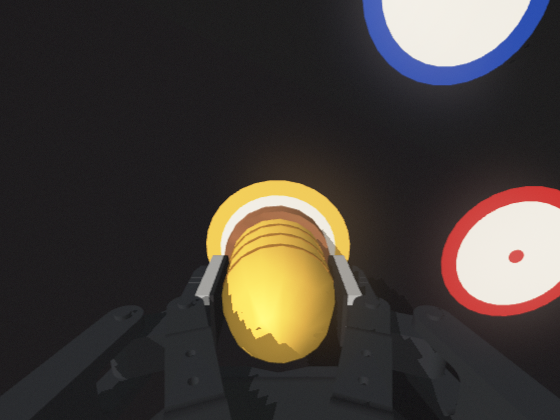

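Call:
{"method": "apply_moves", "body": {"targets": [[0.001,0,0.003,0],[0,0,0.002,0],[0,0,0,0]]}}

```text
time: 44.55
position: [0.4085, 0.361, 0.0472]
eef_rot: [2.689, 1.611, -0.087]
wrist_force: [-0.1, 0.0, -2.2]
grip_width: 0.545
```

Call:
{"method": "apply_moves", "body": {"targets": [[0,0,0,0],[0,0,0,0],[0,0,0,0],[0,0,-0.03,0],[0,0,-0.05,0],[0,0,-0.05,0]], "claw": 0.075}}

```text
time: 45.3
position: [0.412, 0.3636, 0.1743]
eef_rot: [2.688, 1.61, -0.104]
wrist_force: [-0.1, -0.4, -0.3]
grip_width: 0.88
```

Call:
{"method": "apply_moves", "body": {"targets": [[-0.06,0,-0.03,0],[-0.03,0,0,0],[0,0,0,0]]}}

```text
time: 45.68
position: [0.3761, 0.2902, 0.2125]
eef_rot: [2.688, 1.611, -0.088]
wrist_force: [-0.1, 1.1, 0.2]
grip_width: 0.878
```

```bash
python3 -c "
from h import *
st()
s=imaging.snapshot('wrist');im=s['color'];cv2.imwrite('pics/w44.png',im)
"
```

```text
t 45.67 pos [0.3761 0.2902 0.2125] psi -0.492 z [-0.045 -0.034 -0.998] F [-0.1  1.1  0.2] grip 0.878 q [ 0.52 -0.03 -0.06  1.6  -0.01  2.58]
```

View pics/w44.png

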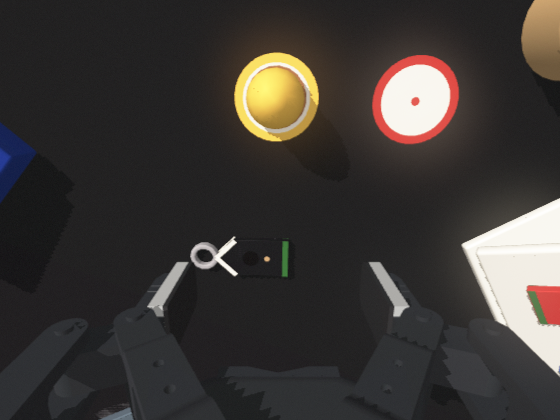

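```bash
python3 -c "
from h import *
plan([.345,-.28,.23],-1.5)
"
```

```text
psi now -0.491 q6 2.583 q1 0.521 twist 1.009 q6pred? pos [0.3767 0.291  0.2125] n 11
[[-0.047, 0.022, 0.0, 0.092], [-0.045, 0.026, 0.0, 0.092], [-0.042, 0.03, 0.0, 0.092], [-0.039, 0.034, 0.0, 0.092], [-0.036, 0.037, 0.0, 0.092], [-0.033, 0.041, 0.001, 0.092], [-0.029, 0.043, 0.0, 0.092], [-0.025, 0.046, 0.001, 0.092]]
[[-0.02, 0.048, 0.0, 0.092], [-0.016, 0.05, 0.001, 0.092], [-0.011, 0.051, 0.0, 0.092]]
```

Call:
{"method": "apply_moves", "body": {"targets": [[-0.047,0.022,0.0,0.092],[-0.045,0.026,0.0,0.092],[-0.042,0.03,0.0,0.092],[-0.039,0.034,0.0,0.092],[-0.036,0.037,0.0,0.092],[-0.033,0.041,0.001,0.092],[-0.029,0.043,0.0,0.092],[-0.025,0.046,0.001,0.092]], "claw": 0.085}}

```text
time: 46.72
position: [0.3572, -0.129, 0.2215]
eef_rot: [3.073, 0.518, -0.07]
wrist_force: [1.3, -0.4, 0.0]
grip_width: 0.996
```

```bash
python3 -c "
from h import *
st();plan([.335,-.28,.2],-1.5)
"
```

```text
t 46.73 pos [ 0.3572 -0.129   0.2215] psi -1.236 z [-0.04  -0.032 -0.999] F [ 1.3 -0.4  0. ] grip 0.996 q [-0.49 -0.31 -0.29  1.61 -0.05  2.32]
psi now -1.236 q6 2.321 q1 -0.487 twist 0.264 q6pred? pos [ 0.3572 -0.129   0.2215] n 3
[[-0.023, 0.045, 0.009, 0.088], [-0.019, 0.047, 0.009, 0.088], [-0.015, 0.048, 0.009, 0.088]]
```

Call:
{"method": "apply_moves", "body": {"targets": [[-0.022,0.043,0.007,0.088],[-0.018,0.044,0.007,0.088],[-0.013,0.042,0.007,0.088],[0,0,0,0],[0,0,0,0]]}}

```text
time: 47.35
position: [0.3389, -0.276, 0.2025]
eef_rot: [3.112, 0.09, -0.061]
wrist_force: [0.3, 0.2, 0.3]
grip_width: 0.995
```

```bash
python3 -c "
from h import *
st()
s=imaging.snapshot('wrist');im=s['color'];cv2.imwrite('pics/w45.png',im)
"
```

```text
t 47.35 pos [ 0.3389 -0.276   0.2025] psi -1.513 z [-0.039 -0.029 -0.999] F [0.3 0.2 0.3] grip 0.995 q [-0.8  -0.18 -0.22  1.54 -0.05  2.28]
```

View pics/w45.png

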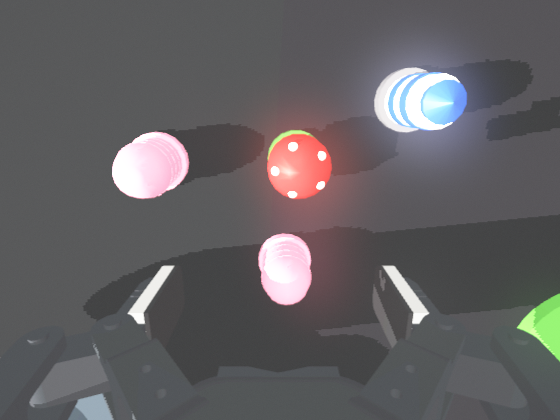

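```bash
cat >> h.py <<'E'
def circ(s,im,c,rz,col=(255,255,0)):
    th=np.linspace(0,2*np.pi,80)
    for r,z in rz:
        for q in proj(s,np.c_[c[0]+r*np.cos(th),c[1]+r*np.sin(th),0*th+z]): cv2.circle(im,(int(round(q[0])),int(round(q[1]))),0,col,-1)
E
python3 -c "
from h import *
s=imaging.snapshot('wrist');im=s['color'].copy()
B=onz(s,[[299,166]],.045)[0];L=onz(s,[[407,100]],.006)[0];print(B,L,onz(s,[[442,102]],.080))
circ(s,im,B,((.027,0),(.027,.034),(.027,.05)));circ(s,im,L,((.028,0),(.028,.012),(.020,.066)),(0,255,255))
cv2.imwrite('pics/w45o.png',cv2.resize(im[50:220,240:480],None,fx=3,fy=3))
plan([B[0]-.003,B[1],.12],-1.55)
"
```

```text
[ 0.36226204 -0.29642671  0.045     ] [ 0.42084762 -0.39509357  0.006     ] [[ 0.42046786 -0.39029218  0.08      ]]
psi now -1.511 q6 2.279 q1 -0.804 twist 0.039 q6pred? pos [ 0.339  -0.2755  0.2027] n 2
[[0.011, 0.01, 0.041, 0.019], [0.012, 0.01, 0.041, 0.019]]
```

View pics/w45o.png

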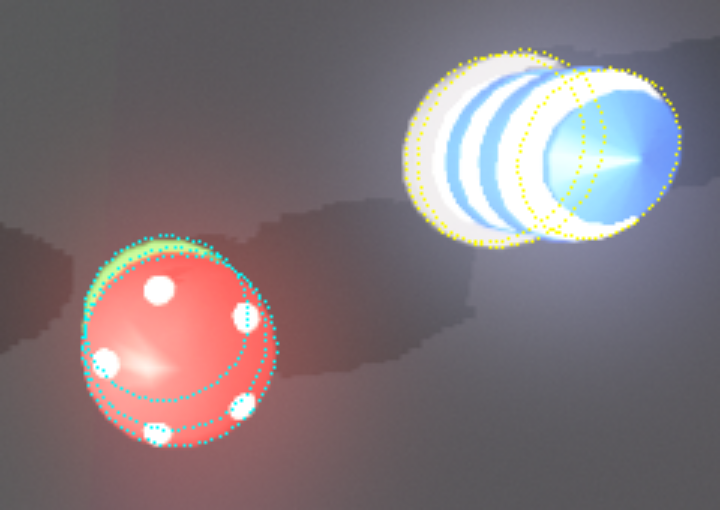

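Call:
{"method": "apply_moves", "body": {"targets": [[0.011,0.009,0.04,0.015],[0.011,0.009,0.04,0.015],[0,0,0.02,0],[0,0,0,0]]}}

```text
time: 47.95
position: [0.3624, -0.2924, 0.1024]
eef_rot: [3.108, 0.059, -0.053]
wrist_force: [0.2, -0.6, 0.5]
grip_width: 1.001
```

```bash
python3 -c "
from h import *
st()
plan([.362,-.296,.042])
s=imaging.snapshot('wrist');im=s['color'];cv2.imwrite('pics/w46.png',im)
"
```

```text
t 47.95 pos [ 0.3624 -0.2924  0.1024] psi -1.532 z [-0.034 -0.033 -0.999] F [ 0.2 -0.6  0.5] grip 1.001 q [-0.79 -0.08 -0.33  1.32 -0.05  2.31]
psi now -1.532 q6 2.311 q1 -0.793 twist 0.000 q6pred? pos [ 0.3624 -0.2924  0.1024] n 2
[[0.001, 0.001, 0.03, 0.0], [0.001, 0.001, 0.03, 0.0]]
```

View pics/w46.png

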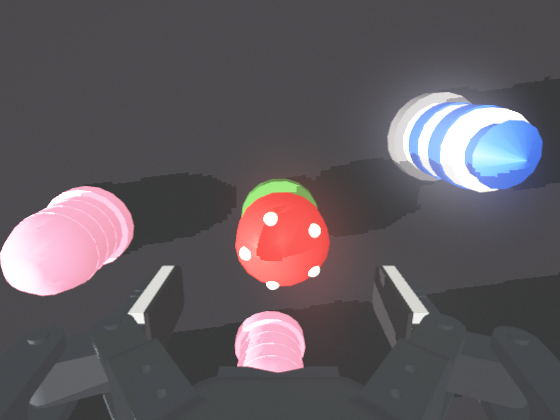

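Call:
{"method": "apply_moves", "body": {"targets": [[0.0,0.002,0.025,0],[-0.001,0.001,0.02,0],[-0.001,0,0.01,0],[0,0,0,0]]}}

```text
time: 48.5
position: [0.364, -0.2998, 0.0548]
eef_rot: [3.098, 0.065, -0.037]
wrist_force: [-1.0, 0.5, -0.4]
grip_width: 0.995
```

```bash
python3 -c "
from h import *
st()
plan([.362,-.296,.042])
"
```

```text
t 48.50 pos [ 0.364  -0.2998  0.0548] psi -1.528 z [-0.023 -0.043 -0.999] F [-1.   0.5 -0.4] grip 0.995 q [-0.8  -0.05 -0.4   1.21 -0.05  2.3 ]
psi now -1.528 q6 2.297 q1 -0.802 twist 0.000 q6pred? pos [ 0.364  -0.2998  0.0548] n 1
[[-0.002, -0.004, 0.013, 0.0]]
```

Call:
{"method": "apply_moves", "body": {"targets": [[-0.002,-0.004,0.007,0],[-0.001,0,0.006,0],[-0.001,0,0.002,0],[0,0,0,0]]}}

```text
time: 49.0
position: [0.3606, -0.2974, 0.0414]
eef_rot: [3.095, 0.065, -0.032]
wrist_force: [-1.1, -0.8, 0.9]
grip_width: 0.995
```

Call:
{"method": "apply_moves", "body": {"targets": [[0,0,0,0],[0,0,0,0],[0,0,0,0],[0,0,0,0],[0,0,0,0]], "claw": 0.04, "grip_force": 50}}

```text
time: 49.62
position: [0.3611, -0.2979, 0.0422]
eef_rot: [3.094, 0.065, -0.031]
wrist_force: [-0.1, 0.4, -0.4]
grip_width: 0.615
```

```bash
python3 -c "
from h import *
st()
s=imaging.snapshot('wrist');im=s['color'];cv2.imwrite('pics/w47.png',im)
"
```

```text
t 49.62 pos [ 0.3611 -0.2979  0.0422] psi -1.528 z [-0.019 -0.047 -0.999] F [-0.1  0.4 -0.4] grip 0.615 q [-0.8  -0.05 -0.43  1.18 -0.05  2.3 ]
```

View pics/w47.png

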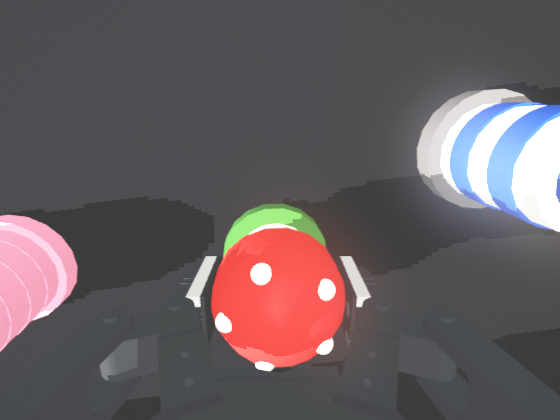

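Call:
{"method": "apply_moves", "body": {"targets": [[0,0,-0.02,0],[0,0,-0.04,0],[0,0,-0.045,0],[0,0,-0.02,0],[0,0,0,0]]}}

```text
time: 50.3
position: [0.3613, -0.2896, 0.1661]
eef_rot: [3.101, 0.065, -0.041]
wrist_force: [0.7, -0.4, -1.8]
grip_width: 0.611
```

```bash
python3 -c "
from h import *
st()
Rg=R.from_rotvec([3.094,.065,-.031]);print('off',Rg.inv().apply([.001,0,-.042]))
plan([.495,.278,.16],-.9,step=.05)
"
```

```text
t 50.30 pos [ 0.3613 -0.2896  0.1661] psi -1.528 z [-0.025 -0.04  -0.999] F [ 0.7 -0.4 -1.8] grip 0.611 q [-0.79 -0.12 -0.24  1.44 -0.05  2.31]
off [ 0.00188086 -0.00190235  0.04192664]
psi now -1.528 q6 2.308 q1 -0.791 twist -0.628 q6pred? pos [ 0.3613 -0.2896  0.1661] n 12
[[0.013, -0.047, -0.002, -0.052], [0.016, -0.046, -0.002, -0.052], [0.018, -0.045, -0.002, -0.052], [0.02, -0.044, -0.002, -0.052], [0.022, -0.043, -0.002, -0.052], [0.025, -0.042, -0.001, -0.052], [0.027, -0.04, -0.002, -0.052], [0.029, -0.039, -0.001, -0.052]]
[[0.031, -0.038, -0.002, -0.052], [0.033, -0.036, -0.001, -0.052], [0.034, -0.034, -0.002, -0.052], [0.036, -0.032, -0.001, -0.052]]
```

Call:
{"method": "apply_moves", "body": {"targets": [[0.006,-0.047,-0.002,-0.052],[0.008,-0.046,-0.002,-0.052],[0.01,-0.045,-0.002,-0.052],[0.014,-0.044,-0.002,-0.052],[0.018,-0.043,-0.002,-0.052],[0.022,-0.042,-0.001,-0.052],[0.027,-0.04,-0.002,-0.052],[0.029,-0.039,-0.001,-0.052]]}}

```text
time: 51.3
position: [0.4093, 0.0927, 0.1497]
eef_rot: [3.033, 0.715, -0.076]
wrist_force: [1.3, -0.4, -2.3]
grip_width: 0.612
```

```bash
python3 -c "
from h import *
st()
plan([.495,.278,.13],-.9,step=.05)
"
```

```text
t 51.30 pos [0.4093 0.0927 0.1497] psi -1.108 z [-0.042 -0.035 -0.999] F [ 1.3 -0.4 -2.3] grip 0.612 q [ 0.08 -0.18 -0.32  1.47 -0.03  2.76]
psi now -1.108 q6 2.764 q1 0.085 twist -0.208 q6pred? pos [0.4093 0.0927 0.1497] n 5
[[0.032, -0.026, 0.002, -0.042], [0.033, -0.024, 0.002, -0.042], [0.034, -0.023, 0.002, -0.042], [0.035, -0.021, 0.002, -0.042], [0.036, -0.02, 0.002, -0.042]]
```

Call:
{"method": "apply_moves", "body": {"targets": [[0.031,-0.028,-0.002,-0.042],[0.033,-0.025,-0.002,-0.042],[0.033,-0.023,-0.002,-0.042],[0.033,-0.021,0.0,-0.042],[0.032,-0.018,0.0,-0.042],[0,0,0,0],[0,0,0,0]]}}

```text
time: 52.18
position: [0.4823, 0.2826, 0.1286]
eef_rot: [2.937, 1.049, -0.115]
wrist_force: [0.4, 0.0, -0.8]
grip_width: 0.614
```

```bash
python3 -c "
from h import *
st()
s=imaging.snapshot('wrist');im=s['color'];cv2.imwrite('pics/w48.png',im)
"
```

```text
t 52.17 pos [0.4823 0.2826 0.1286] psi -0.885 z [-0.063 -0.044 -0.997] F [ 0.4  0.  -0.8] grip 0.614 q [ 0.42  0.22  0.04  1.47 -0.02  2.87]
```

View pics/w48.png

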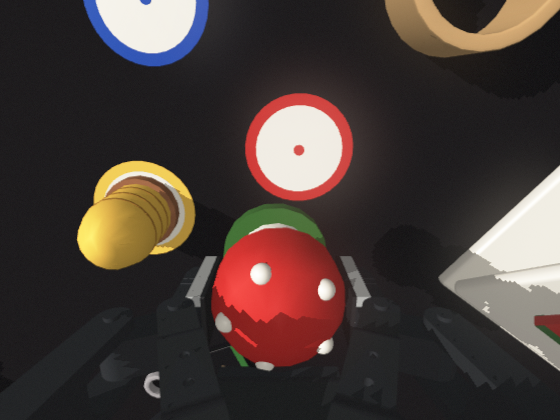

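```bash
cat >> h.py <<'E'
def tool_circ(s,im,off,rz):
    p=readout.get_state();Rm=R.from_rotvec(p['eef_rot']);th=np.linspace(0,2*np.pi,80)
    for r,z in rz:
        for q in proj(s,p['position']+Rm.apply(np.c_[off[0]+r*np.cos(th),off[1]+r*np.sin(th),0*th+off[2]-z])): cv2.circle(im,(int(round(q[0])),int(round(q[1]))),0,(255,255,0),-1)
E
python3 -c "
from h import *
s=imaging.snapshot('wrist');im=s['color'].copy()
M=onz(s,[[299,149.5]],0)[0];print(M)
tool_circ(s,im,[.0019,-.0019,.042],((.027,0),(.027,.04)))
circ(s,im,M,((.04,0),),(255,0,255))
cv2.imwrite('pics/w48o.png',cv2.resize(im[80:380,180:380],None,fx=2,fy=2))
place(M,[.0019,-.0019,.042],.06)
"
```

```text
[0.51995437 0.29386721 0.        ]
t 52.27 pos [0.4824 0.2823 0.1291] psi -0.886 z [-0.062 -0.044 -0.997] F [ 0.1 -0.7 -1.5] grip 0.614 q [ 0.42  0.22  0.04  1.47 -0.01  2.87]
base [0.48   0.2831 0.0871]
psi now -0.886 q6 2.874 q1 0.417 twist 0.000 q6pred? pos [0.4824 0.2823 0.1291] n 3
[[0.0143, 0.0058, 0.022, 0.0], [0.0143, 0.0058, 0.022, 0.0], [0.0142, 0.0057, 0.0219, 0.0]]
```

View pics/w48o.png

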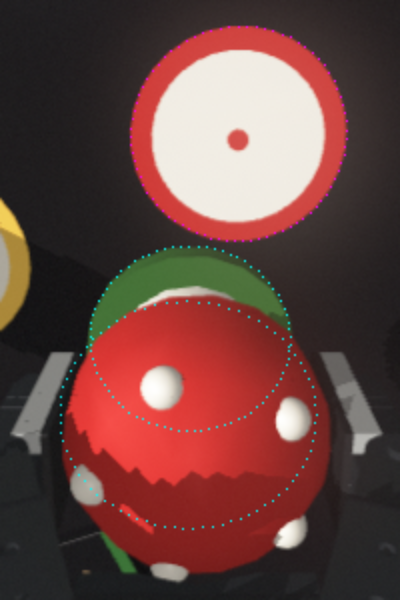

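Call:
{"method": "apply_moves", "body": {"targets": [[0.014,0.005,0.018,0],[0.013,0.005,0.018,0],[0.012,0.004,0.016,0],[0,0,0,0]]}}

```text
time: 52.78
position: [0.5193, 0.2914, 0.0727]
eef_rot: [2.939, 1.042, -0.114]
wrist_force: [-0.1, 0.2, -2.5]
grip_width: 0.613
```

```bash
python3 -c "
from h import *
place([.5195,.2937],[.0019,-.0008,.042],.046)
"
```

```text
t 52.77 pos [0.5193 0.2914 0.0727] psi -0.889 z [-0.062 -0.044 -0.997] F [-0.1  0.2 -2.5] grip 0.613 q [ 0.41  0.34  0.08  1.38 -0.02  2.87]
base [0.5177 0.2914 0.0307]
psi now -0.889 q6 2.867 q1 0.407 twist 0.000 q6pred? pos [0.5193 0.2914 0.0727] n 1
[[0.0048, -0.0005, 0.0264, 0.0]]
```

Call:
{"method": "apply_moves", "body": {"targets": [[0.003,0,0.01,0],[0.001,0,0.008,0],[0,0,0.002,0],[0,0,0,0]]}}

```text
time: 53.28
position: [0.5212, 0.2933, 0.0521]
eef_rot: [2.94, 1.043, -0.113]
wrist_force: [-0.9, 0.6, -1.7]
grip_width: 0.617
```

```bash
python3 -c "
from h import *
place([.5195,.2937],[.0019,-.0008,.042],.044)
s=imaging.snapshot('wrist');im=s['color'];cv2.imwrite('pics/w49.png',im)
"
```

```text
t 53.27 pos [0.5212 0.2933 0.0521] psi -0.889 z [-0.061 -0.044 -0.997] F [-0.9  0.6 -1.7] grip 0.617 q [ 0.41  0.36  0.06  1.34 -0.02  2.87]
base [0.5196 0.2933 0.0101]
psi now -0.889 q6 2.869 q1 0.408 twist 0.000 q6pred? pos [0.5212 0.2933 0.0521] n 1
[[0.0008, -0.0003, 0.0081, 0.0]]
```

View pics/w49.png

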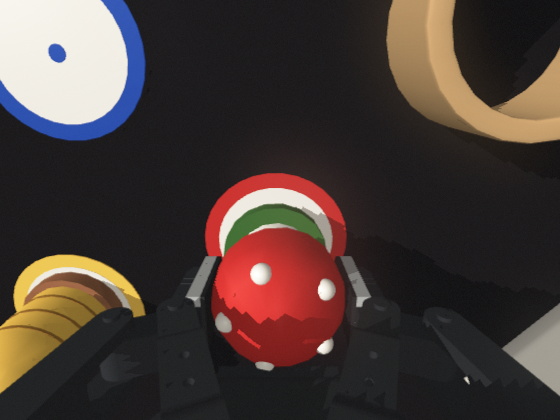

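Call:
{"method": "apply_moves", "body": {"targets": [[0,0,0.004,0],[0,0,0.003,0],[0,0,0.002,0],[0,0,0,0]]}}

```text
time: 53.82
position: [0.5213, 0.2933, 0.044]
eef_rot: [2.94, 1.043, -0.109]
wrist_force: [0.5, 0.0, -1.8]
grip_width: 0.618
```

```bash
python3 -c "
from h import *
place([.5195,.2937],[.0019,-.0008,.042],.043)
"
```

```text
t 53.83 pos [0.5213 0.2933 0.044 ] psi -0.889 z [-0.059 -0.043 -0.997] F [ 0.5  0.  -1.8] grip 0.618 q [ 0.41  0.36  0.04  1.32 -0.02  2.87]
base [0.5198 0.2933 0.002 ]
psi now -0.889 q6 2.868 q1 0.408 twist 0.000 q6pred? pos [0.5213 0.2933 0.044 ] n 1
[[0.0001, -0.0005, 0.001, 0.0]]
```

Call:
{"method": "apply_moves", "body": {"targets": [[0,0,0.002,0],[0,0,0,0]]}}

```text
time: 54.08
position: [0.5215, 0.2934, 0.0442]
eef_rot: [2.94, 1.043, -0.107]
wrist_force: [-1.3, 0.0, -1.7]
grip_width: 0.614
```

Call:
{"method": "apply_moves", "body": {"targets": [[0,0,0,0],[0,0,0,0],[0,0,0,0],[0,0,-0.03,0],[0,0,-0.05,0],[0,0,-0.05,0]], "claw": 0.078}}

```text
time: 54.82
position: [0.526, 0.2975, 0.1702]
eef_rot: [2.939, 1.042, -0.126]
wrist_force: [1.4, 0.5, 0.1]
grip_width: 0.912
```

Call:
{"method": "apply_moves", "body": {"targets": [[-0.055,0.0,-0.03,0],[-0.04,0,0,0],[0,0,0,0]]}}

```text
time: 55.2
position: [0.4568, 0.2396, 0.2114]
eef_rot: [2.939, 1.043, -0.115]
wrist_force: [0.5, 0.4, 0.1]
grip_width: 0.914
```

```bash
python3 -c "
from h import *
st()
s=imaging.snapshot('wrist');im=s['color'];cv2.imwrite('pics/w50.png',im)
"
```

```text
t 55.20 pos [0.4568 0.2396 0.2114] psi -0.889 z [-0.062 -0.045 -0.997] F [0.5 0.4 0.1] grip 0.914 q [ 0.36  0.1   0.07  1.61 -0.02  2.82]
```

View pics/w50.png

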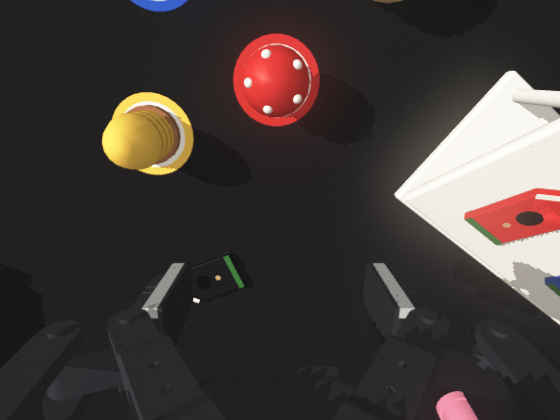

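```bash
python3 -c "
from h import *
plan([.40,-.365,.22],-1.5)
"
```

```text
psi now -0.889 q6 2.825 q1 0.365 twist 0.611 q6pred? pos [0.4583 0.2404 0.2119] n 12
[[-0.036, 0.036, 0.002, 0.051], [-0.034, 0.038, 0.002, 0.051], [-0.032, 0.04, 0.002, 0.051], [-0.03, 0.041, 0.002, 0.051], [-0.027, 0.042, 0.002, 0.051], [-0.025, 0.044, 0.002, 0.051], [-0.023, 0.045, 0.002, 0.051], [-0.021, 0.046, 0.002, 0.051]]
[[-0.018, 0.047, 0.001, 0.051], [-0.016, 0.048, 0.002, 0.051], [-0.013, 0.049, 0.001, 0.051], [-0.01, 0.05, 0.002, 0.051]]
```

Call:
{"method": "apply_moves", "body": {"targets": [[-0.042,0.036,-0.003,0.051],[-0.038,0.038,-0.003,0.051],[-0.036,0.04,-0.002,0.051],[-0.032,0.041,0.0,0.051],[-0.027,0.042,0.0,0.051],[-0.023,0.044,0.0,0.051],[-0.02,0.045,0.0,0.051],[-0.017,0.046,0.0,0.051]], "claw": 0.085}}

```text
time: 56.25
position: [0.4224, -0.1769, 0.24]
eef_rot: [3.075, 0.419, -0.086]
wrist_force: [1.5, 0.2, 0.0]
grip_width: 0.998
```

```bash
python3 -c "
from h import *
st();plan([.39,-.365,.22],-1.5)
"
```

```text
t 56.25 pos [ 0.4224 -0.1769  0.24  ] psi -1.299 z [-0.05  -0.044 -0.998] F [1.5 0.2 0. ] grip 0.998 q [-0.5  -0.1  -0.07  1.62 -0.06  2.37]
psi now -1.299 q6 2.369 q1 -0.503 twist 0.201 q6pred? pos [ 0.4224 -0.1769  0.24  ] n 4
[[-0.02, 0.043, 0.007, 0.05], [-0.018, 0.044, 0.008, 0.05], [-0.016, 0.045, 0.007, 0.05], [-0.013, 0.045, 0.008, 0.05]]
```

Call:
{"method": "apply_moves", "body": {"targets": [[-0.019,0.041,0.004,0.05],[-0.017,0.041,0.004,0.05],[-0.014,0.041,0.004,0.05],[-0.012,0.04,0.004,0.05],[0,0,0,0],[0,0,0,0]]}}

```text
time: 57.0
position: [0.396, -0.3616, 0.2312]
eef_rot: [3.096, 0.093, -0.073]
wrist_force: [0.8, 0.6, -0.4]
grip_width: 0.995
```

```bash
python3 -c "
from h import *
st()
s=imaging.snapshot('wrist');im=s['color'].copy()
circ(s,im,[.420,-.394],((.028,0),(.028,.012),(.020,.066)),(0,255,255))
cv2.imwrite('pics/w51.png',im)
plan([.42,-.394,.13],-1.5)
"
```

```text
t 57.00 pos [ 0.396  -0.3616  0.2312] psi -1.510 z [-0.046 -0.045 -0.998] F [ 0.8  0.6 -0.4] grip 0.995 q [-0.83  0.08  0.08  1.58 -0.06  2.25]
psi now -1.510 q6 2.252 q1 -0.829 twist -0.010 q6pred? pos [ 0.396  -0.3615  0.2311] n 2
[[0.013, 0.015, 0.051, -0.005], [0.014, 0.015, 0.05, -0.005]]
```

View pics/w51.png

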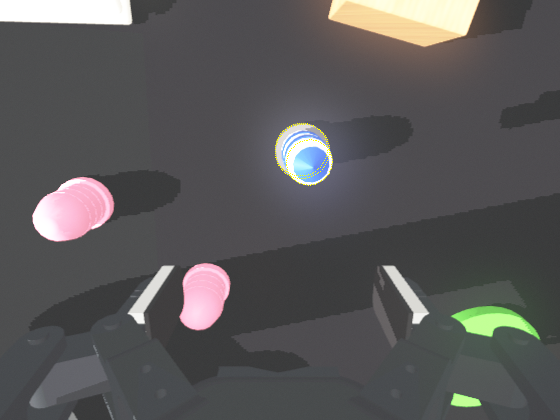

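Call:
{"method": "apply_moves", "body": {"targets": [[0.012,0.014,0.04,0],[0.012,0.014,0.04,0],[0.0,0.0,0.012,0],[0,0,0,0]]}}

```text
time: 57.55
position: [0.4214, -0.3895, 0.1403]
eef_rot: [3.092, 0.105, -0.068]
wrist_force: [1.2, -0.3, 0.3]
grip_width: 0.99
```

```bash
python3 -c "
from h import *
st()
s=imaging.snapshot('wrist');im=s['color'].copy()
circ(s,im,[.420,-.394],((.028,0),(.028,.012),(.020,.066)),(0,255,255))
cv2.imwrite('pics/w52.png',im)
plan([.42,-.394,.052],-1.5)
"
```

```text
t 57.55 pos [ 0.4214 -0.3895  0.1403] psi -1.502 z [-0.042 -0.048 -0.998] F [ 1.2 -0.3  0.3] grip 0.990 q [-0.83  0.18  0.01  1.4  -0.06  2.24]
psi now -1.502 q6 2.243 q1 -0.830 twist -0.002 q6pred? pos [ 0.4216 -0.3898  0.141 ] n 2
[[0.001, -0.0, 0.045, -0.001], [0.001, -0.0, 0.044, -0.001]]
```

View pics/w52.png

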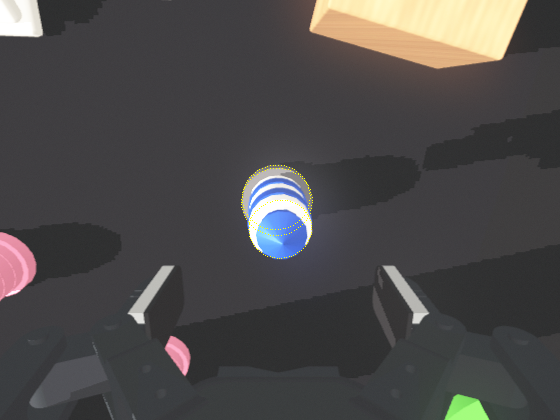

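Call:
{"method": "apply_moves", "body": {"targets": [[0.0,0.0,0.03,0],[-0.001,0,0.03,0],[-0.002,-0.001,0.015,0],[0,0,0,0]]}}

```text
time: 58.1
position: [0.4192, -0.3948, 0.0742]
eef_rot: [3.081, 0.107, -0.051]
wrist_force: [-0.3, -0.0, 0.8]
grip_width: 0.995
```

```bash
python3 -c "
from h import *
st()
plan([.42,-.394,.052])
"
```

```text
t 58.10 pos [ 0.4192 -0.3948  0.0742] psi -1.500 z [-0.031 -0.06  -0.998] F [-0.3 -0.   0.8] grip 0.995 q [-0.84  0.2  -0.1   1.25 -0.06  2.23]
psi now -1.500 q6 2.232 q1 -0.840 twist 0.000 q6pred? pos [ 0.4192 -0.3948  0.0742] n 1
[[0.002, -0.002, 0.022, 0.0]]
```

Call:
{"method": "apply_moves", "body": {"targets": [[0.001,-0.002,0.01,0],[0.0,0,0.008,0],[-0.001,0,0.004,0],[0,0,0,0]]}}

```text
time: 58.6
position: [0.4202, -0.3957, 0.0547]
eef_rot: [3.076, 0.107, -0.045]
wrist_force: [0.3, 0.3, 0.1]
grip_width: 0.996
```

Call:
{"method": "apply_moves", "body": {"targets": [[0,0,0,0],[0,0,0,0],[0,0,0,0],[0,0,0,0],[0,0,0,0],[0,0,0,0]], "claw": 0.03, "grip_force": 50}}

```text
time: 59.35
position: [0.4208, -0.3964, 0.056]
eef_rot: [3.075, 0.107, -0.043]
wrist_force: [-0.1, -0.3, 0.5]
grip_width: 0.475
```

```bash
python3 -c "
from h import *
st()
p=readout.get_state();print(repr(R.from_rotvec(p['eef_rot']).inv().apply(np.array([.420,p['position'][1],0])-p['position'])))
s=imaging.snapshot('wrist');im=s['color'];cv2.imwrite('pics/w53.png',im)
"
```

```text
t 59.35 pos [ 0.4208 -0.3964  0.056 ] psi -1.500 z [-0.025 -0.066 -0.998] F [-0.1 -0.3  0.5] grip 0.475 q [-0.84  0.21 -0.13  1.21 -0.06  2.23]
array([ 0.00087159, -0.00362691,  0.05590128])
```

View pics/w53.png

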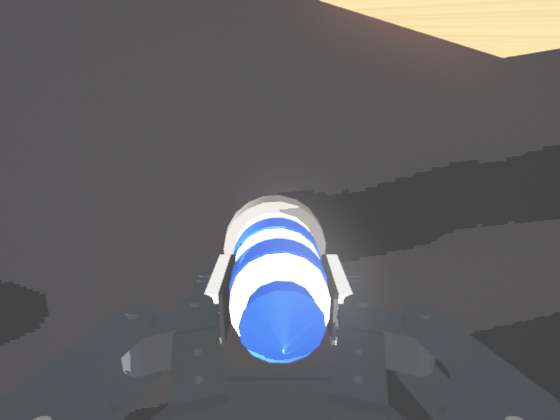

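Call:
{"method": "apply_moves", "body": {"targets": [[0,0,-0.02,0],[0,0,-0.04,0],[0,0,-0.05,0],[0,0,-0.05,0],[0,0,-0.02,0],[0,0,0,0]]}}

```text
time: 60.15
position: [0.4236, -0.3823, 0.235]
eef_rot: [3.083, 0.107, -0.054]
wrist_force: [-0.0, -0.5, -1.3]
grip_width: 0.469
```

```bash
python3 -c "
from h import *
st()
plan([.40,.12,.225],-1.2,step=.052)
"
```

```text
t 60.15 pos [ 0.4236 -0.3823  0.235 ] psi -1.500 z [-0.033 -0.058 -0.998] F [-0.  -0.5 -1.3] grip 0.469 q [-0.82  0.15  0.17  1.57 -0.06  2.25]
psi now -1.500 q6 2.252 q1 -0.819 twist -0.300 q6pred? pos [ 0.4236 -0.3823  0.235 ] n 10
[[0.001, -0.05, -0.002, -0.03], [0.003, -0.05, -0.002, -0.03], [0.004, -0.05, -0.002, -0.03], [0.006, -0.05, -0.002, -0.03], [0.007, -0.05, -0.002, -0.03], [0.009, -0.05, -0.002, -0.03], [0.01, -0.049, -0.002, -0.03], [0.011, -0.049, -0.001, -0.03]]
[[0.013, -0.049, -0.002, -0.03], [0.015, -0.048, -0.001, -0.03]]
```

Call:
{"method": "apply_moves", "body": {"targets": [[-0.004,-0.05,-0.002,-0.03],[-0.002,-0.05,-0.002,-0.03],[0.0,-0.05,-0.002,-0.03],[0.003,-0.05,-0.002,-0.03],[0.005,-0.05,-0.002,-0.03],[0.008,-0.05,-0.002,-0.03],[0.01,-0.049,-0.002,-0.03],[0.011,-0.049,-0.001,-0.03]]}}

```text
time: 61.15
position: [0.3777, 0.0273, 0.2125]
eef_rot: [3.066, 0.477, -0.091]
wrist_force: [1.7, 0.3, -1.2]
grip_width: 0.469
```

```bash
python3 -c "
from h import *
st()
plan([.50,.40,.20],-.7,step=.052)
"
```

```text
t 61.15 pos [0.3777 0.0273 0.2125] psi -1.261 z [-0.052 -0.046 -0.998] F [ 1.7  0.3 -1.2] grip 0.469 q [-0.07 -0.28 -0.29  1.62 -0.05  2.77]
psi now -1.261 q6 2.768 q1 -0.066 twist -0.561 q6pred? pos [0.3777 0.0273 0.2125] n 8
[[0.029, -0.04, -0.001, -0.07], [0.031, -0.038, -0.001, -0.07], [0.034, -0.035, -0.002, -0.07], [0.036, -0.033, -0.001, -0.07], [0.039, -0.03, -0.002, -0.07], [0.041, -0.027, -0.001, -0.07], [0.042, -0.025, -0.002, -0.07], [0.044, -0.021, -0.001, -0.07]]
```

Call:
{"method": "apply_moves", "body": {"targets": [[0.027,-0.04,-0.002,-0.07],[0.03,-0.038,-0.002,-0.07],[0.033,-0.035,-0.002,-0.07],[0.036,-0.033,-0.002,-0.07],[0.039,-0.03,-0.002,-0.07],[0.04,-0.026,-0.001,-0.07],[0.04,-0.024,-0.001,-0.07],[0.039,-0.02,-0.001,-0.07]]}}

```text
time: 62.15
position: [0.4842, 0.4015, 0.1817]
eef_rot: [2.814, 1.341, -0.14]
wrist_force: [0.1, -0.4, -0.5]
grip_width: 0.47
```

Call:
{"method": "apply_moves", "body": {"targets": [[0,0,0,0],[0,0,0,0]]}}

```text
time: 62.4
position: [0.4825, 0.4027, 0.1745]
eef_rot: [2.81, 1.345, -0.155]
wrist_force: [-0.4, -0.0, -1.5]
grip_width: 0.473
```

```bash
python3 -c "
from h import *
st()
s=imaging.snapshot('wrist');im=s['color'].copy()
tool_circ(s,im,[.0009,-.0036,.056],((.028,0),(.028,.012),(.020,.066)))
cv2.imwrite('pics/w54.png',im)
"
```

```text
t 62.40 pos [0.4825 0.4027 0.1745] psi -0.679 z [-0.08  -0.063 -0.995] F [-0.4 -0.  -1.5] grip 0.473 q [ 0.59  0.43  0.39  1.63 -0.01  2.84]
```

View pics/w54.png

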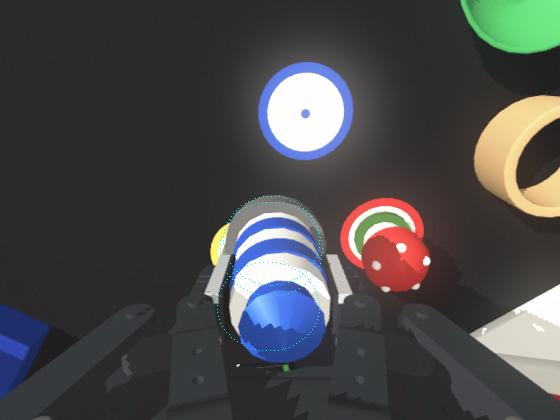

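```bash
python3 -c "
from h import *
s=imaging.snapshot('wrist')
M=onz(s,[[305.5,112.5]],0)[0];print(M, onz(s,[[306,111]],0))
place(M,[.0009,-.001,.056],.10)
"
```

```text
[0.53210241 0.43306182 0.        ] [[0.53316767 0.43377206 0.        ]]
t 62.50 pos [0.4825 0.4023 0.1751] psi -0.680 z [-0.08  -0.063 -0.995] F [-0.5 -1.3 -1.2] grip 0.474 q [ 0.59  0.43  0.39  1.63 -0.01  2.84]
base [0.4778 0.4001 0.1193]
psi now -0.680 q6 2.842 q1 0.592 twist 0.000 q6pred? pos [0.4825 0.4023 0.1751] n 4
[[0.0167, 0.0058, 0.0171, 0.0], [0.0167, 0.0058, 0.0171, 0.0], [0.0167, 0.0058, 0.0171, 0.0], [0.0168, 0.0058, 0.017, 0.0]]
```

Call:
{"method": "apply_moves", "body": {"targets": [[0.014,0.005,0.006,0],[0.014,0.005,0.006,0],[0.014,0.005,0.006,0],[0.014,0.005,0.006,0],[0,0,0,0]]}}

```text
time: 63.12
position: [0.5329, 0.4262, 0.1488]
eef_rot: [2.816, 1.333, -0.149]
wrist_force: [0.1, -0.2, -1.2]
grip_width: 0.471
```

```bash
python3 -c "
from h import *
place([.5325,.4335],[.0009,-.001,.056],.075)
"
```

```text
t 63.12 pos [0.5329 0.4262 0.1488] psi -0.688 z [-0.077 -0.061 -0.995] F [ 0.1 -0.2 -1.2] grip 0.471 q [ 0.58  0.59  0.55  1.64 -0.01  2.84]
base [0.5284 0.4241 0.093 ]
psi now -0.688 q6 2.838 q1 0.580 twist 0.000 q6pred? pos [0.5329 0.4262 0.1488] n 3
[[0.0056, -0.0004, 0.0242, 0.0], [0.0056, -0.0004, 0.0242, 0.0], [0.0057, -0.0005, 0.0242, 0.0]]
```

Call:
{"method": "apply_moves", "body": {"targets": [[0.005,0,0.035,0],[0.003,0,0.03,0],[0,0,0,0]]}}

```text
time: 63.5
position: [0.5332, 0.4262, 0.0865]
eef_rot: [2.818, 1.329, -0.144]
wrist_force: [-0.1, -0.2, -2.3]
grip_width: 0.468
```

```bash
python3 -c "
from h import *
place([.5325,.4335],[.0009,-.001,.056],.062)
s=imaging.snapshot('wrist');im=s['color'];cv2.imwrite('pics/w55.png',im)
"
```

```text
t 63.50 pos [0.5332 0.4262 0.0865] psi -0.690 z [-0.074 -0.059 -0.996] F [-0.1 -0.2 -2.3] grip 0.468 q [ 0.58  0.59  0.44  1.51 -0.01  2.84]
base [0.5288 0.4242 0.0307]
psi now -0.690 q6 2.841 q1 0.580 twist 0.000 q6pred? pos [0.5332 0.4262 0.0865] n 1
[[0.0117, -0.0026, 0.0235, 0.0]]
```

View pics/w55.png

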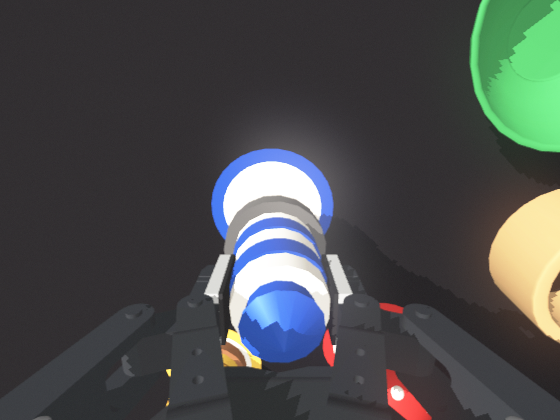

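Call:
{"method": "apply_moves", "body": {"targets": [[0.007,-0.001,0.009,0],[0.003,-0.001,0.007,0],[0,0,0,0]]}}

```text
time: 63.92
position: [0.5399, 0.4364, 0.076]
eef_rot: [2.821, 1.329, -0.127]
wrist_force: [0.1, 0.2, -1.0]
grip_width: 0.471
```

```bash
python3 -c "
from h import *
place([.5325,.4335],[.0009,-.001,.056],.060)
s=imaging.snapshot('wrist');im=s['color'].copy()
tool_circ(s,im,[.0009,-.001,.056],((.028,0),(.028,.012)));circ(s,im,[.5325,.4335],((.04,0),),(255,0,255))
cv2.imwrite('pics/w56.png',cv2.resize(im[120:380,160:400],None,fx=2.3,fy=2.3))
"
```

```text
t 63.92 pos [0.5399 0.4364 0.076 ] psi -0.691 z [-0.065 -0.053 -0.996] F [ 0.1  0.2 -1. ] grip 0.471 q [ 0.59  0.62  0.45  1.49 -0.01  2.85]
base [0.5361 0.4347 0.0201]
psi now -0.691 q6 2.848 q1 0.587 twist 0.000 q6pred? pos [0.5399 0.4364 0.076 ] n 1
[[-0.0019, -0.0017, 0.0162, 0.0]]
```

View pics/w56.png

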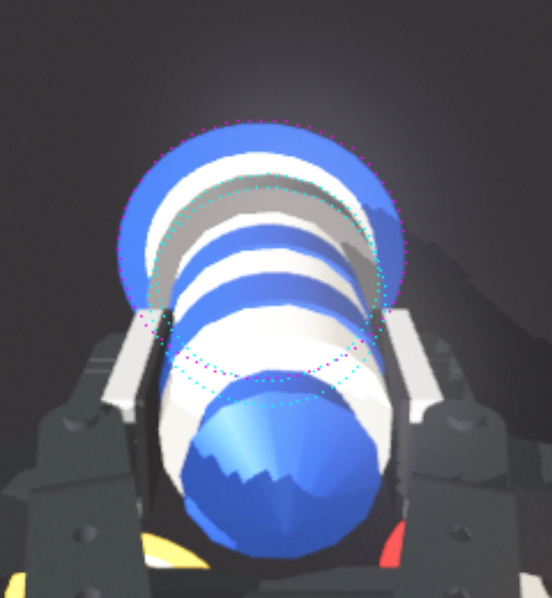

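Call:
{"method": "apply_moves", "body": {"targets": [[-0.003,-0.001,0.006,0],[-0.001,0,0.005,0],[0,0,0,0]]}}

```text
time: 64.35
position: [0.5359, 0.4333, 0.0656]
eef_rot: [2.821, 1.33, -0.126]
wrist_force: [-0.8, -0.2, -1.7]
grip_width: 0.47
```

```bash
python3 -c "
from h import *
place([.532,.433],[.0015,-.0022,.056],.060)
"
```

```text
t 64.35 pos [0.5359 0.4333 0.0656] psi -0.690 z [-0.064 -0.053 -0.997] F [-0.8 -0.2 -1.7] grip 0.470 q [ 0.59  0.6   0.42  1.46 -0.01  2.85]
base [0.5315 0.4329 0.0097]
psi now -0.690 q6 2.848 q1 0.587 twist 0.000 q6pred? pos [0.5359 0.4333 0.0656] n 1
[[0.0008, 0.0004, 0.0055, 0.0]]
```

Call:
{"method": "apply_moves", "body": {"targets": [[0.001,0,0.004,0],[0.0005,0,0.003,0],[0,0,0,0]]}}

```text
time: 64.72
position: [0.5364, 0.4341, 0.0579]
eef_rot: [2.821, 1.329, -0.126]
wrist_force: [0.2, -0.1, -1.9]
grip_width: 0.466
```

```bash
python3 -c "
from h import *
place([.532,.433],[.0015,-.0022,.056],.058)
s=imaging.snapshot('wrist');im=s['color'].copy()
tool_circ(s,im,[.0015,-.0022,.056],((.028,0),(.028,.012)));circ(s,im,[.532,.433],((.04,0),),(255,0,255))
cv2.imwrite('pics/w57.png',cv2.resize(im[120:380,160:400],None,fx=2.3,fy=2.3))
"
```

```text
t 64.72 pos [0.5364 0.4341 0.0579] psi -0.691 z [-0.064 -0.053 -0.997] F [ 0.2 -0.1 -1.9] grip 0.466 q [ 0.59  0.61  0.41  1.45 -0.01  2.85]
base [0.5321 0.4337 0.002 ]
psi now -0.691 q6 2.848 q1 0.587 twist 0.000 q6pred? pos [0.5364 0.4341 0.0579] n 1
[[-0.0006, 0.0004, -0.0, 0.0]]
```

View pics/w57.png

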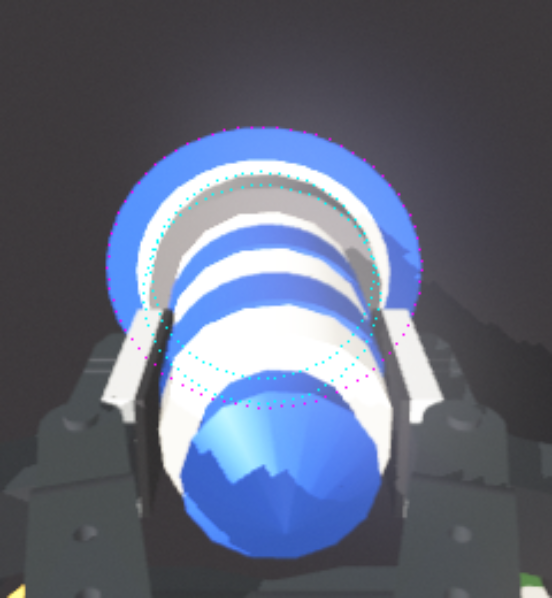

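Call:
{"method": "apply_moves", "body": {"targets": [[0,0,0.002,0],[0,0,0.001,0],[0,0,0,0]]}}

```text
time: 65.15
position: [0.5368, 0.4343, 0.0578]
eef_rot: [2.821, 1.33, -0.121]
wrist_force: [-0.2, -0.0, -1.3]
grip_width: 0.467
```

Call:
{"method": "apply_moves", "body": {"targets": [[0,0,0,0],[0,0,0,0]], "claw": 0.05}}

```text
time: 65.4
position: [0.5371, 0.4346, 0.0577]
eef_rot: [2.821, 1.33, -0.12]
wrist_force: [-0.4, -0.3, -0.4]
grip_width: 0.585
```

Call:
{"method": "apply_moves", "body": {"targets": [[0,0,0,0],[0,0,0,0],[0,0,0,0],[0.004,0,-0.03,0],[0.004,0,-0.05,0],[0,0,-0.05,0]], "claw": 0.08}}

```text
time: 66.15
position: [0.5473, 0.4454, 0.1813]
eef_rot: [2.819, 1.328, -0.143]
wrist_force: [1.2, 0.5, 0.6]
grip_width: 0.939
```

Call:
{"method": "apply_moves", "body": {"targets": [[-0.05,0.0,-0.04,0],[-0.04,0,0,0],[0,0,0,0]]}}

```text
time: 66.53
position: [0.4953, 0.3799, 0.2288]
eef_rot: [2.818, 1.329, -0.14]
wrist_force: [0.8, 0.3, -0.3]
grip_width: 0.934
```

```bash
python3 -c "
from h import *
st()
s=imaging.snapshot('wrist');im=s['color'];cv2.imwrite('pics/w58.png',im)
"
```

```text
t 66.53 pos [0.4953 0.3799 0.2288] psi -0.690 z [-0.072 -0.059 -0.996] F [ 0.8  0.3 -0.3] grip 0.934 q [ 0.55  0.42  0.48  1.73 -0.01  2.81]
```

View pics/w58.png

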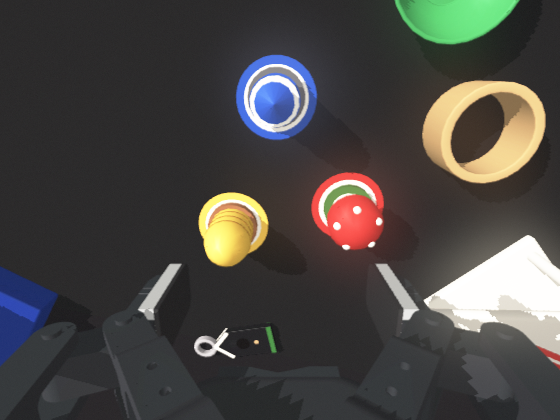

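```bash
python3 -c "
from h import *
s=imaging.snapshot('wrist');im=s['color'].copy()
M={'b':(.532,.433),'r':(.520,.2937),'y':(.405,.3572)}
circ(s,im,M['b'],((.04,0),(.028,.012),(.020,.066)),(255,0,255))
circ(s,im,M['r'],((.04,0),(.027,.0),(.027,.05)),(0,255,0))
circ(s,im,M['y'],((.04,0),(.028,.01),(.024,.046)),(255,255,0))
cv2.imwrite('pics/w59.png',cv2.resize(im[45:275,190:400],None,fx=2.6,fy=2.6,interpolation=cv2.INTER_NEAREST))
for c in('top','side'): cv2.imwrite(f'pics/{c}9.png',imaging.snapshot(c)['color'])
"
```

```text
(no output)
```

View pics/w59.png

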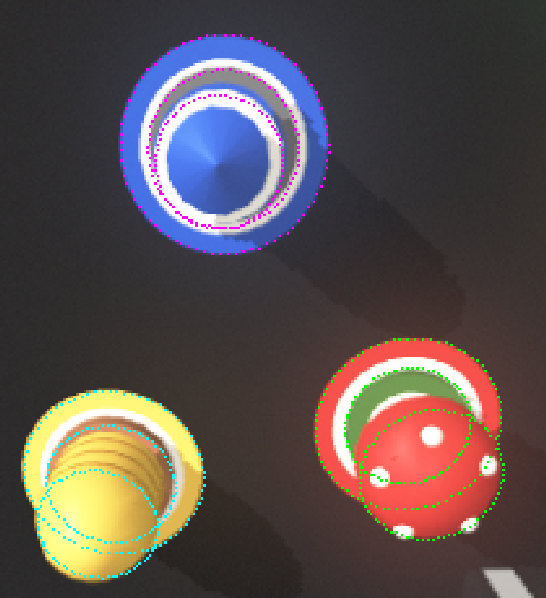

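View pics/side9.png

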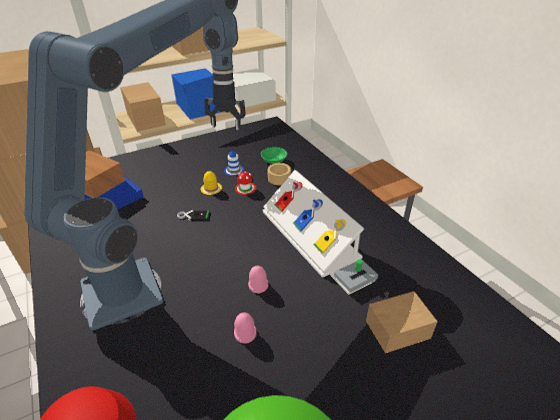

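View pics/top9.png

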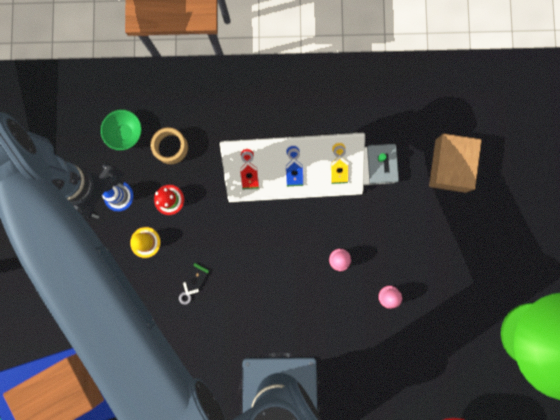

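```bash
python3 -c "
from h import *
st(); print(finish_job())"
```

```text
t 66.72 pos [0.4982 0.3826 0.2298] psi -0.689 z [-0.067 -0.055 -0.996] F [-0.4  0.5  0.4] grip 0.939 q [ 0.55  0.42  0.49  1.72 -0.01  2.81]
the job is handed in; nothing more can be done
None
```

The job is handed in at about 67 s of the 208 s allowed; `finish_job()` gave no verdict.

- **Bolt:** I pushed the green knob along its slot and sideways into the notch. It was still in the notch in the last pictures.
- **Birdhouses:** Red, blue and yellow hang by their eyes on their own pegs. In the last pictures they lie roof up and flat on the panel.
- **Figures:** Toadstool, lighthouse and beehive stand upright on their own marks. Overlaid outlines put them about 1–2 mm from centre, the beehive the most (about 2 mm).
- **Left alone:** The cardboard box, the roll, the bowl, the pink figures and the black birdhouse were not touched.

- **Lighthouse moved during the run:** It had shifted about 4 cm before I reached it, without the robot near it, so I measured it again and picked it up from there.
- **Tool tilt:** The tool drifted about 5° off vertical by the end, so I released the lighthouse slightly tilted. It settled upright in the pictures that followed.
- **Forces:** The highest wrist force I saw was about 25 N, when the fingertips touched the table.

No final check failed or disagreed, and the gripper was clear of everything at the end.

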